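# Put the bead jars away and make sure the toy chest is latched

## Task

Put all the bead jars away in the toy chest, standing upright; some of their screw caps are loose, so check each cap and screw any loose one fully home before its jar goes in. Then shut the lid flush, and once it is shut give its knob a gentle steady tug to check that the catch has held: if it gives, press it down again and tug again, and leave it flush and caught. Leave the other toys where they are.

Things in the scene. Friction and masses are not known exactly. Their poses are not given: they have to be found in the camera images.
- chest_floor (a point): centre of the inner floor of the walnut toy chest: an open-topped box fixed to the bench, outside 224 mm (its x) by 274 mm (its y), 112 mm high, inside 208 by 258 mm; the floor is 8 mm thick, so this point is 8 mm above the bench and the rim 104 mm above it. Axes: x from the front wall towards the hinged far wall, y along these walls, z up. The chest's place and yaw vary
- lid_hinge (a point): middle of the lid's hinge line, on top of the chest's far wall: 112 mm along the chest's x from the chest's centre, 112 mm above the bench; the hinge line runs along the chest's y. Axes as the chest's
- lid (a joint): angle of the lid (rad): 0 = flush on the rim, 1.57 = upright, 1.9 = fully back; it starts at 1.6 to 1.75. Its damped hinge has friction: near upright it stays where it is left; tipped forward to 1.2 or less it sinks by itself within 4 s and comes to rest on the ball of its catch at about 0.07, not yet caught (front some 16 mm proud); pressed too weakly it may stick at 0.03 to 0.07, still not caught
- lid_front (a point): middle of the lid's front edge, at half its thickness. The lid is a walnut board 280 mm wide, 12 mm thick, 230 mm from hinge line to this edge, 0.35 kg. Resting on the ball catch it snaps down to flush under 5 to 12 N more at the front (hidden, differs from start to start). Caught, its front lifts 1 to 3 mm under a pull of 3 to 5 N at the knob and drops back when let go; 8 N or more opens it
- lid_knob (a point): point on the axis of the lid's brass knob: a round post 23 mm in diameter that stands 36 mm out of the lid's upper face, 196 mm from the hinge line, mid-width; this point is 24 mm above that face and 12 mm below the knob's top (with the lid flush, 148 mm above the bench). Its z points along the post, away from the lid. While the lid stands open the knob is on its far side
- jar_a_mid (a point): centre of a jar of wooden beads, half-way up: a clear round jar 62 mm in diameter and 40 mm high, then a neck, then a white ribbed screw cap 52 mm in diameter and 24 mm high; 76 mm tall with the cap home, this point 38 mm above its foot, the cap from 14 to 38 mm above this point; 0.22 to 0.4 kg. z points up its axis. The jars look alike; not all are there in every start
- cap_a (a joint): how far the cap of jar a is unscrewed (rad): 0 = screwed home, up to 1.4 = loose. Turn it clockwise seen from above, to a stop at 0, to tighten it; unscrewed it stands about 2 mm per rad higher and never comes off. Turning it takes about 0.02 N m, less than spinning the standing jar on the bench, so the jar needs no holding; it stays as it is left
- jar_b_mid (a point): centre of a jar of wooden beads, half-way up: a clear round jar 62 mm in diameter and 40 mm high, then a neck, then a white ribbed screw cap 52 mm in diameter and 24 mm high; 76 mm tall with the cap home, this point 38 mm above its foot, the cap from 14 to 38 mm above this point; 0.22 to 0.4 kg. z points up its axis. The jars look alike; not all are there in every start
- cap_b (a joint): how far the cap of jar b is unscrewed (rad): 0 = screwed home, up to 1.4 = loose. Turn it clockwise seen from above, to a stop at 0, to tighten it; unscrewed it stands about 2 mm per rad higher and never comes off. Turning it takes about 0.02 N m, less than spinning the standing jar on the bench, so the jar needs no holding; it stays as it is left
- jar_c_mid (a point): centre of a jar of wooden beads, half-way up: a clear round jar 62 mm in diameter and 40 mm high, then a neck, then a white ribbed screw cap 52 mm in diameter and 24 mm high; 76 mm tall with the cap home, this point 38 mm above its foot, the cap from 14 to 38 mm above this point; 0.22 to 0.4 kg. z points up its axis. The jars look alike; not all are there in every start
- cap_c (a joint): how far the cap of jar c is unscrewed (rad): 0 = screwed home, up to 1.4 = loose. Turn it clockwise seen from above, to a stop at 0, to tighten it; unscrewed it stands about 2 mm per rad higher and never comes off. Turning it takes about 0.02 N m, less than spinning the standing jar on the bench, so the jar needs no holding; it stays as it is left
- jar_d_mid (a point): centre of a jar of wooden beads, half-way up: a clear round jar 62 mm in diameter and 40 mm high, then a neck, then a white ribbed screw cap 52 mm in diameter and 24 mm high; 76 mm tall with the cap home, this point 38 mm above its foot, the cap from 14 to 38 mm above this point; 0.22 to 0.4 kg. z points up its axis. The jars look alike; not all are there in every start
- cap_d (a joint): how far the cap of jar d is unscrewed (rad): 0 = screwed home, up to 1.4 = loose. Turn it clockwise seen from above, to a stop at 0, to tighten it; unscrewed it stands about 2 mm per rad higher and never comes off. Turning it takes about 0.02 N m, less than spinning the standing jar on the bench, so the jar needs no holding; it stays as it is left
- frog: green plastic toy frog, 52 mm long, 33 mm high; origin under its centre. It stays where it is
- rattle: lying beechwood rattle, 130 mm long, 38 mm high at its head; origin at the underside of its middle. It stays where it is
- mug: empty white ceramic mug, 78 mm in diameter, 90 mm high, handle to its +y; origin under its centre. It stays where it is
- car: steel toy car, 82 by 36 mm, 35 mm high; origin under its centre. It stays where it is
- bricks: two interlocked plastic bricks, together 80 by 32 mm, 42 mm high; origin under the lower brick. It stays where it is
- block: small beechwood block 50 by 25 by 25 mm; origin under its centre. It stays where it is
Things that resemble listed ones, but are neither listed nor needed, are in the scene too. What is shaped like the part that bears jar_c_mid but pink is not meant. Leave any orange look-alike of the part that bears jar_b_mid alone.

How it is judged:
On the way, in this order (a step that is already met when the one before it is completed fails the run):
1. every jar stands upright inside the chest with its cap screwed home (x of jar_a_mid in the frame of chest_floor between -0.106 and 0.106 m and y of jar_a_mid in the frame of chest_floor between -0.131 and 0.131 m and z of each of jar_a_mid, jar_b_mid, jar_c_mid, jar_d_mid in the frame of chest_floor below 0.05 m and angle between each of jar_a_mid, jar_b_mid, jar_c_mid, jar_d_mid's own z axis and vertical below 0.2 rad and value of joint each of cap_a, cap_b, cap_c, cap_d below 0.15 rad and x of jar_b_mid in the frame of chest_floor between -0.106 and 0.106 m and y of jar_b_mid in the frame of chest_floor between -0.131 and 0.131 m and x of jar_c_mid in the frame of chest_floor between -0.106 and 0.106 m and y of jar_c_mid in the frame of chest_floor between -0.131 and 0.131 m and x of jar_d_mid in the frame of chest_floor between -0.106 and 0.106 m and y of jar_d_mid in the frame of chest_floor between -0.131 and 0.131 m), for 0.2 s.
2. the lid is shut flush, into its catch (value of joint lid below 0.004 rad), for 0.2 s.
3. the shut lid is tugged at: its front is pulled up against the catch by about 1 to 6 mm for a moment, and the catch holds (value of joint lid between 0.0045 and 0.028 rad), for 0.2 s.
At the end, for the whole second after the job is handed in: every jar that was there stands in the chest (within 0.2 rad of upright) with its cap within 0.15 rad of home, and the lid is flush (within 0.004 rad, about 1 mm at the front) and caught, at rest (all of step 1 and value of joint lid below 0.004 rad and velocity of joint lid below 0.02 rad/s); the robot touches nothing.
It fails at once if a jar is let into the chest with its cap still loose (more than 0.25 rad from home) (((x of jar_a_mid in the frame of chest_floor between -0.106 and 0.106 m and y of jar_a_mid in the frame of chest_floor between -0.131 and 0.131 m and z of jar_a_mid in the frame of chest_floor below 0.05 m) and value of joint cap_a above 0.25 rad) or ((x of jar_b_mid in the frame of chest_floor between -0.106 and 0.106 m and y of jar_b_mid in the frame of chest_floor between -0.131 and 0.131 m and z of jar_b_mid in the frame of chest_floor below 0.05 m) and value of joint cap_b above 0.25 rad) or ((x of jar_c_mid in the frame of chest_floor between -0.106 and 0.106 m and y of jar_c_mid in the frame of chest_floor between -0.131 and 0.131 m and z of jar_c_mid in the frame of chest_floor below 0.05 m) and value of joint cap_c above 0.25 rad) or ((x of jar_d_mid in the frame of chest_floor between -0.106 and 0.106 m and y of jar_d_mid in the frame of chest_floor between -0.131 and 0.131 m and z of jar_d_mid in the frame of chest_floor below 0.05 m) and value of joint cap_d above 0.25 rad)).
It fails at once if another toy is displaced by more than 50 mm (distance of any of frog, rattle, mug, car, bricks, block from where it was at the start of the episode above 0.05 m).
It fails at once if the mug is tipped over (angle between mug's own z axis and vertical above 0.6 rad).
Of jar_b, jar_c, jar_d only 2 to 3 are there at a start; the rules pass over those that are not, and their reading is None.
At some moment in a run one of jar_a, jar_b, jar_c, jar_d may be knocked a few centimetres aside while the robot is not near it.
It also fails if it takes over 200 s, if anything falls off the work surface, if the arm or the gripper's body presses on something with over 40 N, if the wrist force passes 120 N, or if a joint passes its speed limit or range.

## Robot

A 6-joint arm with a two-finger parallel gripper is mounted at the origin on the work surface. World frame = base frame: x ahead of the robot, y to its left, z up, the work surface at z = 0. Lengths are in m, angles in rad, forces in N, time in s.
With the tool pointing down it reaches from about 0.25 to 0.725 m from the base axis. Payload 4 kg.
Tool frame: the origin (TCP) lies at the very end of the fingers, on their centre line; the grasp point (between the pads) lies 19 mm behind it; x points along the fingers, y is the direction in which the jaws open and shut, and the axes are right-handed (so a half turn about x gives the same grasp; the last joint's range is limited). The gripper opens to 85 mm and grips with 20 to 120 N. Pads are 22 mm wide; open, the fingers measure 114 mm over their backs; the gripper's body (76 mm by 85 mm) begins 54 mm behind the grasp point. The pads swing forward as they close: fully open they stand 13 mm farther back than shut.
Start: joints at [-1.315, 0.241, 0.005, 1.335, 0, 1.571], TCP at [0.127, -0.484, 0.231] pointing down, gripper open.
Joint ranges: [-2.72, 2.72], [-1.05, 1.87], [-1.09, 1.28], [-1.99, 2.15], [-1.42, 1.44], [-3.14, 3.14]. Speed limits (rad/s): [2.79, 2.79, 3.14, 3.14, 3.14, 3.14].

## Interface

Orientations are given as a unit quaternion [x, y, z, w].
In Python, from workcell import get_obs, camera, job_done gives the robot as it stands. The module is installed in compiled form; this text tells all that it offers.
- The arm moves only by the tool arm_command, never from a script. Its argument "motion" is a list of rows, each an object of numbers: "x", "y", "z": the shift along the tool's x, y, z in m; "roll": the turn about the tool's x in rad; "fingers": the opening, from 0 (shut) to 1 (fully open). A call has 1 to 20 rows; each row shifts and turns the pose as measured when the row begins, along the tool's axes as they then stand; what a row does not reach is not made up. A row lasts 1/12 s, in which the tool goes at most 41.7 mm and 7.16 degrees, less where a joint would pass 70% of its speed; a pose out of reach is approached as far as the arm can. A call is refused whole if a number of a shift passes 0.0417 or a number of a turn 0.125, either way. A call with a gripper value outside its range is refused whole. The fingers move at their own pace and stop on an object; the grip force is fixed at half the most. Time passes only in rows, so rows that do not move let the fingers close. It gives the time, the measured TCP pose, the force and the opening at its end, in the units of the state.
- get_obs(): the state, without advancing time (a new reading comes with each control period).
- camera(name): name is "scene" or "top"; returns a dict with "frame" (400x640x3 uint8, red, green, blue), "intrinsics" (3x3 intrinsics, pixels), "rvec" (rotation vector, rad) and "tvec" (3), from world to camera coordinates, as OpenCV has them. Camera axes: x right, y down, z forward; pixel columns grow to the right and rows downward; lengths in m; the calibration is good to about 2 mm. A picture is of the moment at which its call begins. There is no depth.
- job_done(): hands the job in, once; it reports no verdict.
The state is a dict: "clock": time; "joint_pos": joint angles; "joint_vel": joint speeds; "tau": joint torques, N m; "eef_pos": TCP position; "tool_rot": TCP orientation; "ft_force": force on the tool from outside, world axes, zero at the start; "ft_torque": the same for the moment, N m; "grip_width": finger opening in m.
Only numpy, scipy, OpenCV 4.12 (cv2) and the standard library are available. Lean on these libraries where they do the work, as an engineer would, in place of code of your own. Each camera call takes 0.05 s, during which the arm holds its last target.

## Working session

There is one attempt and no reset: what is moved stays moved. The work goes in short steps, Python scripts to look and compute and a tool call to move; the robot and the scene stay as the last step left them, time stands still between calls to the robot, and variables do not carry over. Pictures are saved under pics/ and viewed, and the job is handed in when it is done.

Besides the shell and the picture viewer there is one more tool, called after "Emit:" as name(argument=value, ...) on one line, values as JSON. arm_command: Moves the arm, as the interface text tells. Its arguments: {"type":"object","properties":{"motion":{"type":"array","items":{"type":"object","properties":{"x":{"type":"number"},"y":{"type":"number"},"z":{"type":"number"},"roll":{"type":"number"},"fingers":{"type":"number"}}}}},"required":["motion"]}

```bash
mkdir -p pics
cat > h.py <<'E'
import numpy as np,cv2
from workcell import get_obs,camera,job_done
def cam(n):
    c=camera(n);R=cv2.Rodrigues(np.array(c['rvec'],float))[0];return c['frame'],np.array(c['intrinsics']),R,np.array(c['tvec'],float).ravel()
def ray(c,u,v,z):
    f,K,R,t=c;d=R.T@np.linalg.inv(K)@np.array([u,v,1.]);o=-R.T@t
    return o+d*(z-o[2])/d[2]
def proj(c,p):
    f,K,R,t=c;q=K@(R@np.array(p,float)+t);return q[:2]/q[2]
def save(n,f,s=1.0): cv2.imwrite('pics/'+n,cv2.resize(f[:,:,::-1],None,fx=s,fy=s,interpolation=cv2.INTER_CUBIC))
E
python3 - <<'E'
from h import *
for n in('scene','top'):
    c=cam(n);save(n+'0.png',c[0],1.25);print(n,-c[2].T@c[3])
o=get_obs();print(o)
E
```

```text
scene [ 1.27334473 -0.08380924  0.64201216]
top [ 0.46385512 -0.09578731  1.07530924]
{'clock': 0.1, 'joint_pos': array([-1.31498003e+00,  2.41374451e-01,  3.85687459e-03,  1.33520635e+00,
        1.08782644e-05,  1.57079035e+00]), 'joint_vel': array([-0.00096787, -0.0014494 ,  0.00375851,  0.00139614, -0.00043463,
       -0.00105407]), 'tau': array([-4.00878434e-04, -3.73137224e+01,  2.53010398e+01,  1.08626671e-02,
       -3.79704238e-05,  3.40625155e-07]), 'eef_pos': array([ 0.12637665, -0.48317653,  0.23048281]), 'tool_rot': array([-0.70124664, -0.09087678,  0.70141288, -0.08952392]), 'ft_force': array([ 0.95416479, -0.16881859, -0.56648809]), 'ft_torque': array([-0.01576918,  0.0216939 , -0.02577399]), 'grip_width': 0.08533771119308738}
```

View pics/scene0.png

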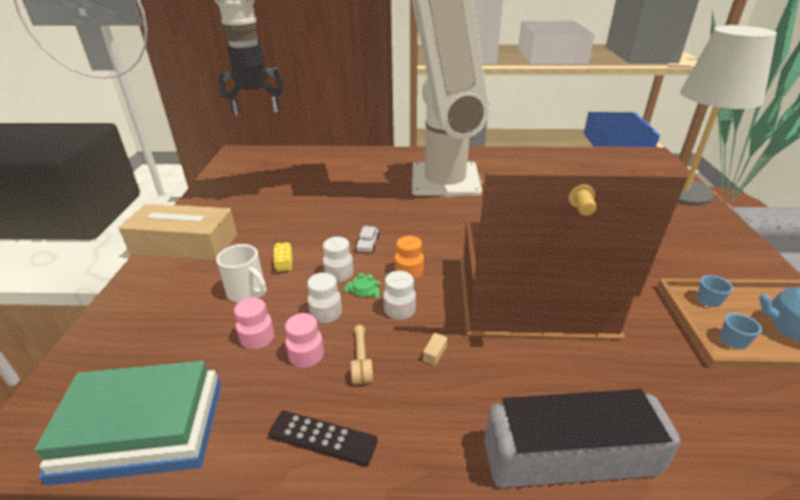

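View pics/top0.png

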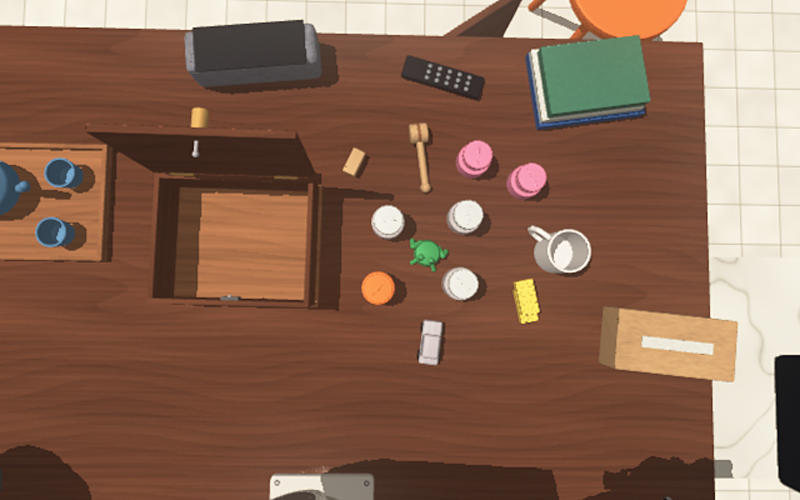

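Run:
```python
from h import *
s=cam('scene');t=cam('top')
cv2.imwrite('pics/crop1.png',cv2.resize(s[0][180:265,235:345,::-1],None,fx=7,fy=7,interpolation=cv2.INTER_CUBIC))
cv2.imwrite('pics/crop2.png',cv2.resize(t[0][155:250,280:395,::-1],None,fx=6.9,fy=6.3,interpolation=cv2.INTER_CUBIC))
cv2.imwrite('pics/crop3.png',cv2.resize(t[0][80:255,60:270,::-1],None,fx=3.4,fy=3.4,interpolation=cv2.INTER_CUBIC))
```

```text
(no output)
```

View pics/crop1.png

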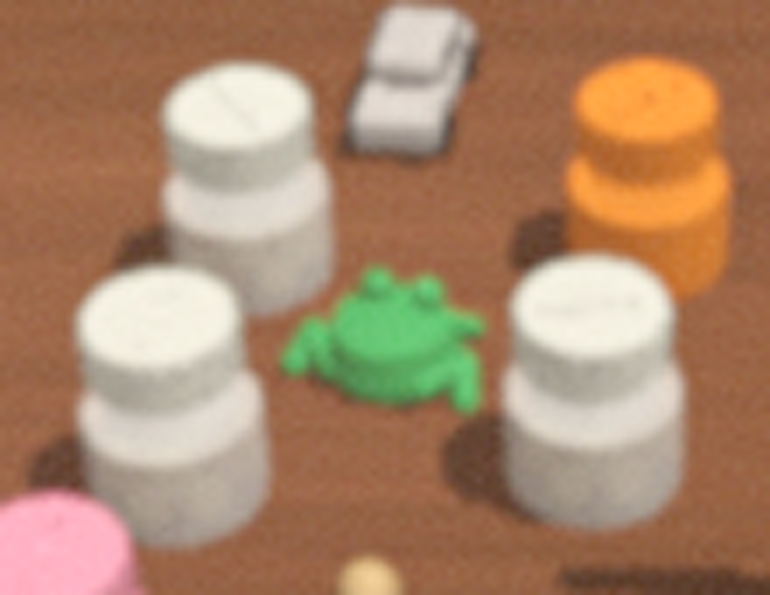

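View pics/crop2.png

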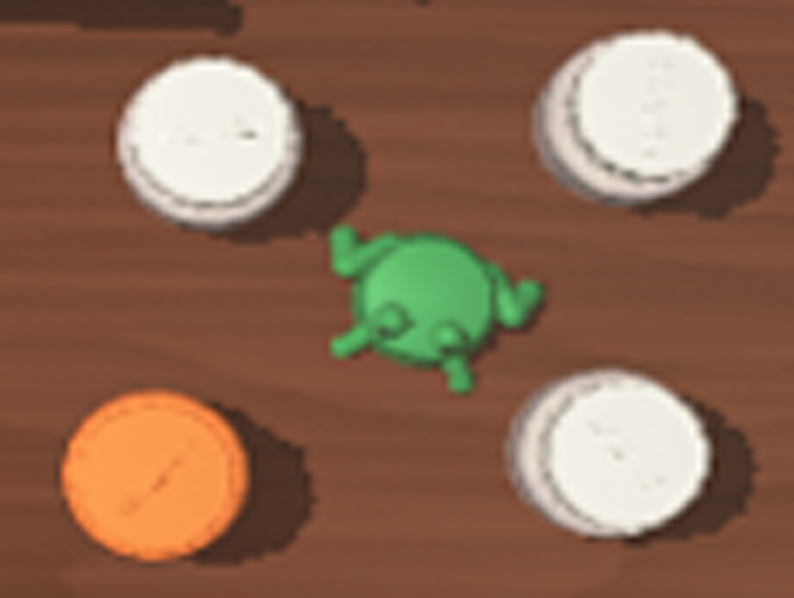

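View pics/crop3.png

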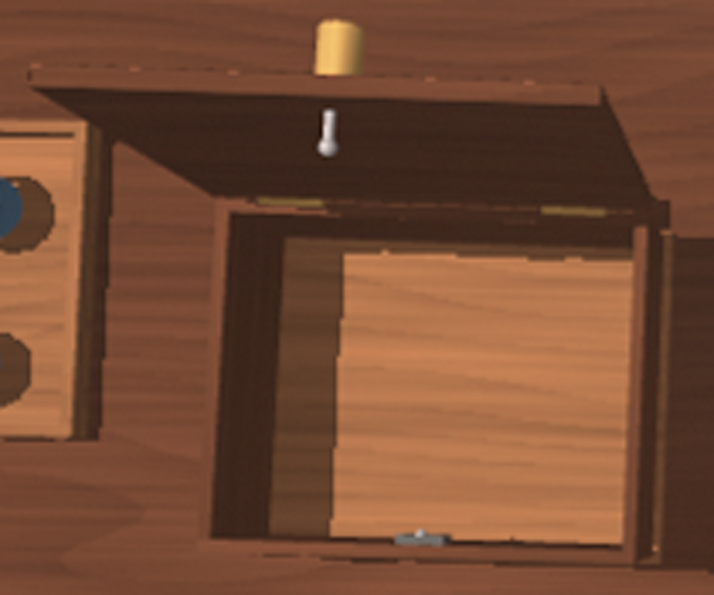

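Run:
```python
from h import *
s=cam('scene');t=cam('top')
f=t[0]
pts=[(f[y0:y1,x0:x1],x0,y0) for x0,x1,y0,y1 in((110,160,128,158),(225,275,128,158),(110,160,220,250),(225,275,220,250))]
tiles=[cv2.resize(p[0][:,:,::-1],None,fx=8,fy=8,interpolation=cv2.INTER_CUBIC) for p in pts]
cv2.imwrite('pics/corn.png',np.vstack([np.hstack(tiles[:2]),np.hstack(tiles[2:])]))
# caps
hsv=cv2.cvtColor(f,cv2.COLOR_RGB2HSV)
m=((hsv[...,1]<22)&(hsv[...,2]>222)).astype(np.uint8); m[:150]=0;m[250:]=0;m[:,:290]=0;m[:,395:]=0
m=cv2.morphologyEx(m,cv2.MORPH_CLOSE,np.ones((3,3)))
n,l,st,ce=cv2.connectedComponentsWithStats(m)
for i in range(1,n):
    if st[i,4]>80:
        cn=max(cv2.findContours((l==i).astype(np.uint8),0,1)[0],key=cv2.contourArea)
        e=cv2.fitEllipse(cv2.convexHull(cn));print(st[i],ce[i],e,ray(t,*e[0],.076))
for v in [(310,177),(372,173),(368,227)]: print(hsv[v[1],v[0]],f[v[1],v[0]-12:v[0]+13].tolist()[::2])
```

```text
[364 161  22  22 372] [374.20967742 171.15860215] ((374.21551513671875, 171.1696014404297), (21.197847366333008, 21.89128303527832), 140.40379333496094) [ 0.58043886 -0.25903279  0.076     ]
[299 165  22  22 381] [309.84514436 175.42519685] ((309.9832763671875, 175.48500061035156), (21.403329849243164, 22.314109802246094), 94.71702575683594) [ 0.56846323 -0.11334683  0.076     ]
[360 216  22  23 384] [370.31510417 226.72135417] ((370.30474853515625, 226.7001495361328), (21.495630264282227, 22.27760887145996), 151.5736083984375) [ 0.45467434 -0.25051194  0.076     ]
[ 25  12 242] [[222, 208, 200], [244, 241, 232], [244, 241, 234], [240, 237, 229], [242, 239, 231], [233, 230, 220], [242, 240, 231], [242, 239, 230], [243, 241, 233], [244, 241, 232], [241, 238, 229], [245, 243, 234], [189, 177, 170]]
[ 21  14 241] [[213, 199, 192], [178, 167, 157], [236, 232, 223], [242, 239, 230], [241, 238, 229], [241, 238, 229], [241, 237, 228], [242, 239, 231], [239, 235, 227], [239, 236, 227], [239, 235, 226], [238, 234, 226], [241, 238, 229]]
[ 22  12 242] [[226, 213, 202], [199, 189, 177], [237, 233, 225], [243, 240, 231], [241, 238, 230], [241, 239, 230], [242, 239, 231], [231, 227, 218], [241, 238, 229], [240, 236, 227], [239, 236, 227], [239, 235, 226], [240, 237, 227]]
```

View pics/corn.png

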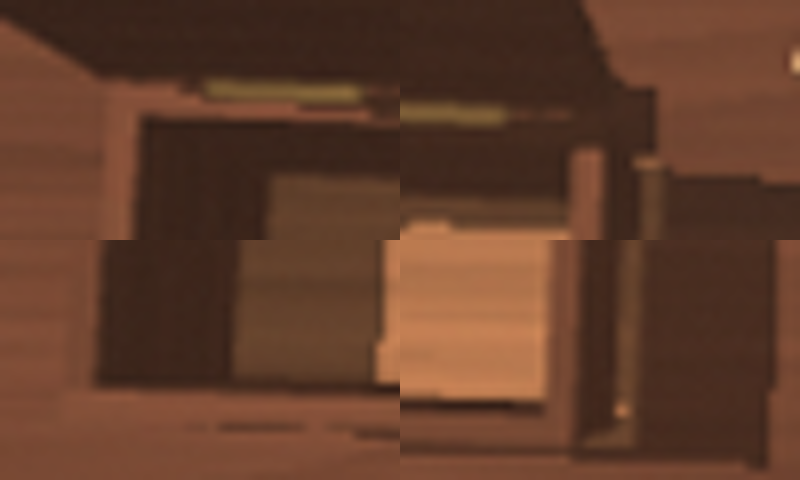

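Run:
```python
from h import *
t=cam('top');s=cam('scene')
P={k:ray(t,*v,.112)[:2] for k,v in dict(FL=(127.9,142.6),NL=(122.1,238.6),NR=(244.1,241.6)).items()}
print(P,np.linalg.norm(P['FL']-P['NL']),np.linalg.norm(P['NR']-P['NL']))
d=P['NL']-P['NR'];yaw1=np.arctan2(-d[0],d[1]);d=P['FL']-P['NL'];yaw2=np.arctan2(d[1],d[0]);print(yaw1,yaw2)
yaw=(yaw1+yaw2)/2
ex=np.array([np.cos(yaw),np.sin(yaw)]);ey=np.array([-ex[1],ex[0]])
cs=[P['FL']-.104*ex-.129*ey,P['NL']+.104*ex-.129*ey,P['NR']+.104*ex+.129*ey];print(cs);c=np.mean(cs,0);print(c,yaw)
for n,cm in(('t',t),('s',s)):
    f=cm[0].copy();f=cv2.resize(f,None,fx=2,fy=2,interpolation=cv2.INTER_CUBIC)
    for a,b,z in((.104,.129,.112),(.112,.137,.112),(.104,.129,.008),(.112,.137,0)):
        q=np.array([proj(cm,[*(c+i*a*ex+j*b*ey),z])*2 for i,j in((1,1),(1,-1),(-1,-1),(-1,1))])
        cv2.polylines(f,[np.int32(q)],True,(0,255,0) if z>.1 else (0,255,255))
    cv2.imwrite('pics/ov%s.png'%n,f[200:560,100:700,::-1] if n=='t' else f[250:600,650:1150,::-1])
```

```text
{'FL': array([0.63052383, 0.28279887]), 'NL': array([0.42344906, 0.28671741]), 'NR': array([0.41990316, 0.02706841])} 0.20711184746923286 0.2596732089652541
-0.01365567501836305 -0.01892103349983992
[array([0.52443652, 0.1555099 ]), array([0.52533416, 0.15604061]), array([0.52599046, 0.15435738])]
[0.52525372 0.15530263] -0.016288354259101485
```

View pics/ovt.png

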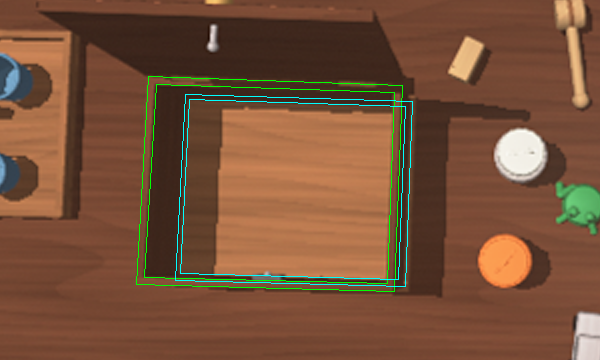

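View pics/ovs.png

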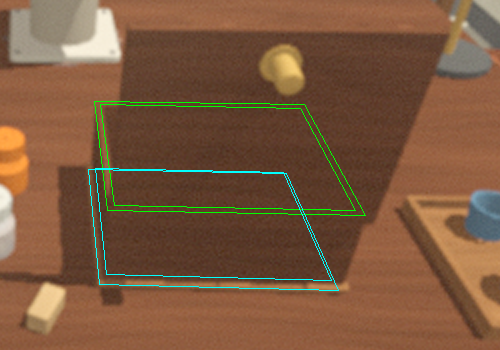

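```bash
cat >> h.py <<'E'
from scipy.spatial.transform import Rotation as Ro
def st():
    o=get_obs();R=Ro.from_quat(o['tool_rot']).as_matrix()
    print('t %.2f tcp %s w %.4f F %s T %s'%(o['clock'],np.round(o['eef_pos'],4),o['grip_width'],np.round(o['ft_force'],2),np.round(o['ft_torque'],3)))
    print('q',np.round(o['joint_pos'],3),'xaxis',np.round(R[:,0],3),'jaw dir deg',round(np.degrees(np.arctan2(R[1,1],R[0,1])),1))
    return o,R
def go(x,y,z,jawdeg=None):
    "print tool-frame shift to target; jaw direction wanted (mod 180)"
    o,R=st();d=np.array([x,y,z])-o['eef_pos'];print('shift tool xyz',np.round(R.T@d,4),'|d|',round(np.linalg.norm(d),4))
    if jawdeg is not None:
        a=np.degrees(np.arctan2(R[1,1],R[0,1]));e=(a-jawdeg+90)%180-90
        print('roll needed',round(np.radians(e),3))
E
python3 - <<'E'
from h import *
go(.455,-.2505,.11)
E
```

```text
t 0.40 tcp [ 0.1265 -0.4837  0.2312] w 0.0855 F [ 0.38 -0.15 -0.13] T [-0.033  0.041 -0.015]
q [-1.315  0.241  0.005  1.335 -0.     1.571] xaxis [-0.  0. -1.] jaw dir deg -75.3
shift tool xyz [ 0.1212 -0.1424 -0.3768] |d| 0.4207
```

Emit:
arm_command(motion=[{"x": 0.002, "y": -0.0142, "z": -0.0375, "fingers": 1}, {"x": 0.002, "y": -0.0142, "z": -0.0375}, {"x": 0.002, "y": -0.0142, "z": -0.0375}, {"x": 0.002, "y": -0.0142, "z": -0.0375}, {"x": 0.002, "y": -0.0142, "z": -0.0375}, {"x": 0.002, "y": -0.0142, "z": -0.0375}, {"x": 0.002, "y": -0.0142, "z": -0.0375}, {"x": 0.002, "y": -0.0142, "z": -0.0375}, {"x": 0.002, "y": -0.0142, "z": -0.0375}, {"x": 0.002, "y": -0.0142, "z": -0.0375}, {"x": 0}])

```text
schema error: expected keys x, y, z, roll, fingers
```

Run:
```python
from h import *
go(.455,-.2505,.042)
```

```text
t 0.40 tcp [ 0.1265 -0.4837  0.2312] w 0.0855 F [ 0.38 -0.15 -0.13] T [-0.033  0.041 -0.015]
q [-1.315  0.241  0.005  1.335 -0.     1.571] xaxis [-0.  0. -1.] jaw dir deg -75.3
shift tool xyz [ 0.1892 -0.1424 -0.3768] |d| 0.4451
```

All keys are needed in each row.

Emit:
arm_command(motion=[{"x": 0.002, "y": -0.0142, "z": -0.0375, "roll": 0, "fingers": 1}, {"x": 0.002, "y": -0.0142, "z": -0.0375, "roll": 0, "fingers": 1}, {"x": 0.002, "y": -0.0142, "z": -0.0375, "roll": 0, "fingers": 1}, {"x": 0.002, "y": -0.0142, "z": -0.0375, "roll": 0, "fingers": 1}, {"x": 0.002, "y": -0.0142, "z": -0.0375, "roll": 0, "fingers": 1}, {"x": 0.002, "y": -0.0142, "z": -0.0375, "roll": 0, "fingers": 1}, {"x": 0.002, "y": -0.0142, "z": -0.0375, "roll": 0, "fingers": 1}, {"x": 0.002, "y": -0.0142, "z": -0.0375, "roll": 0, "fingers": 1}, {"x": 0.002, "y": -0.0142, "z": -0.0375, "roll": 0, "fingers": 1}, {"x": 0.002, "y": -0.0142, "z": -0.0375, "roll": 0, "fingers": 1}, {"x": 0, "y": 0, "z": 0, "roll": 0, "fingers": 1}])

```text
clock: 1.32
eef_pos: [0.4663, -0.2479, 0.21]
tool_rot: [0.703, 0.084, -0.701, 0.088]
ft_force: [0.2, -0.6, -0.1]
grip_width: 0.0855
```

Run:
```python
from h import *
go(.455,-.2505,.042)
```

```text
t 1.32 tcp [ 0.4663 -0.2479  0.21  ] w 0.0855 F [ 0.17 -0.64 -0.07] T [-0.033 -0.003 -0.015]
q [-0.487  0.301  0.03   1.294 -0.003  2.412] xaxis [ 0.004 -0.005 -1.   ] jaw dir deg -76.1
shift tool xyz [ 0.168  -0.0013  0.0121] |d| 0.1684
```

Emit:
arm_command(motion=[{"x": 0.005, "y": 0, "z": 0.012, "roll": -0.12, "fingers": 1}, {"x": 0.005, "y": 0, "z": 0, "roll": -0.12, "fingers": 1}, {"x": 0.005, "y": 0, "z": 0, "roll": -0.12, "fingers": 1}, {"x": 0.005, "y": 0, "z": 0, "roll": -0.12, "fingers": 1}, {"x": 0.005, "y": 0, "z": 0, "roll": -0.12, "fingers": 1}, {"x": 0.005, "y": 0, "z": 0, "roll": -0.12, "fingers": 1}, {"x": 0.005, "y": 0, "z": 0, "roll": -0.12, "fingers": 1}, {"x": 0.005, "y": 0, "z": 0, "roll": -0.12, "fingers": 1}, {"x": 0.005, "y": 0, "z": 0, "roll": -0.12, "fingers": 1}, {"x": 0.005, "y": 0, "z": 0, "roll": -0.12, "fingers": 1}, {"x": 0.005, "y": 0, "z": 0, "roll": -0.12, "fingers": 1}, {"x": 0.005, "y": 0, "z": 0, "roll": -0.12, "fingers": 1}, {"x": 0, "y": 0, "z": 0, "roll": -0.12, "fingers": 1}, {"x": 0, "y": 0, "z": 0, "roll": 0, "fingers": 1}])

```text
clock: 2.48
eef_pos: [0.4537, -0.2507, 0.1465]
tool_rot: [0.419, 0.567, -0.422, 0.57]
ft_force: [-0.2, -0.6, -0.0]
grip_width: 0.0852
```

Run:
```python
from h import *
go(.455,-.2505,.042)
```

```text
t 2.48 tcp [ 0.4537 -0.2507  0.1465] w 0.0852 F [-0.21 -0.6  -0.02] T [-0.012 -0.003 -0.017]
q [-0.502  0.326 -0.106  1.134 -0.005  0.772] xaxis [ 0.001 -0.006 -1.   ] jaw dir deg 17.0
shift tool xyz [ 0.1045  0.0014 -0.0004] |d| 0.1045
```

Emit:
arm_command(motion=[{"x": 0.025, "y": 0.0014, "z": 0, "roll": 0, "fingers": 1}, {"x": 0.025, "y": 0, "z": 0, "roll": 0, "fingers": 1}, {"x": 0.025, "y": 0, "z": 0, "roll": 0, "fingers": 1}, {"x": 0.02, "y": 0, "z": 0, "roll": 0, "fingers": 1}, {"x": 0.005, "y": 0, "z": 0, "roll": 0, "fingers": 1}, {"x": 0, "y": 0, "z": 0, "roll": 0, "fingers": 1}])

```text
clock: 2.98
eef_pos: [0.4568, -0.2541, 0.0463]
tool_rot: [0.425, 0.56, -0.427, 0.569]
ft_force: [0.9, -0.9, 0.7]
grip_width: 0.0855
```

Run:
```python
from h import *
go(.455,-.2505,.042)
s=cam('scene');cv2.imwrite('pics/g1.png',cv2.resize(s[0][120:280,180:380,::-1],None,fx=4,fy=3.7))
```

```text
t 2.98 tcp [ 0.4568 -0.2541  0.0463] w 0.0855 F [ 0.95 -0.88  0.72] T [-0.018  0.026  0.041]
q [-0.505  0.432 -0.24   0.886 -0.005  0.789] xaxis [ 0.008 -0.01  -1.   ] jaw dir deg 15.9
shift tool xyz [ 0.0042 -0.0008 -0.004 ] |d| 0.0058
```

View pics/g1.png

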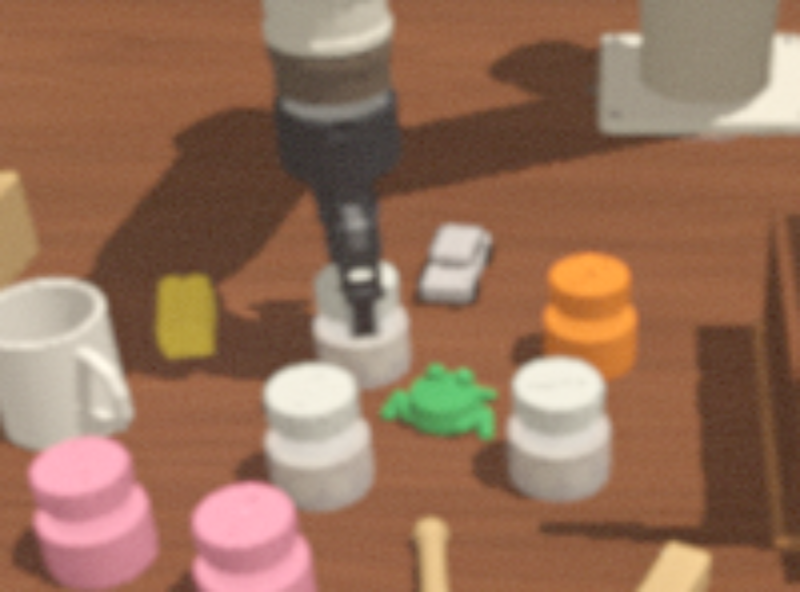

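Emit:
arm_command(motion=[{"x": 0.002, "y": -0.0008, "z": -0.004, "roll": 0, "fingers": 1}, {"x": 0, "y": 0, "z": 0, "roll": 0, "fingers": 0}, {"x": 0, "y": 0, "z": 0, "roll": 0, "fingers": 0}, {"x": 0, "y": 0, "z": 0, "roll": 0, "fingers": 0}, {"x": 0, "y": 0, "z": 0, "roll": 0, "fingers": 0}, {"x": 0, "y": 0, "z": 0, "roll": 0, "fingers": 0}, {"x": 0, "y": 0, "z": 0, "roll": 0, "fingers": 0}])

```text
clock: 3.62
eef_pos: [0.4578, -0.252, 0.0502]
tool_rot: [0.426, 0.556, -0.428, 0.571]
ft_force: [0.3, -0.0, -2.8]
grip_width: 0.0505
```

Run:
```python
from h import *
go(.455,-.2505,.042)
```

```text
t 3.62 tcp [ 0.4578 -0.252   0.0502] w 0.0505 F [ 0.29 -0.   -2.78] T [ 0.03  -0.03   0.019]
q [-0.5    0.421 -0.246  0.882 -0.006  0.796] xaxis [ 0.016 -0.015 -1.   ] jaw dir deg 15.7
shift tool xyz [ 0.0081 -0.0024 -0.0023] |d| 0.0088
```

Emit:
arm_command(motion=[{"x": 0.0003, "y": 0, "z": 0, "roll": 0.08, "fingers": 0}, {"x": 0.0003, "y": 0, "z": 0, "roll": 0.08, "fingers": 0}])

```text
clock: 3.78
eef_pos: [0.4577, -0.2519, 0.0494]
tool_rot: [0.472, 0.519, -0.472, 0.534]
ft_force: [0.3, -0.1, -2.1]
grip_width: 0.0505
```

Run:
```python
from h import *
st()
```

```text
t 3.78 tcp [ 0.4577 -0.2519  0.0494] w 0.0505 F [ 0.34 -0.14 -2.11] T [ 0.026 -0.021 -0.034]
q [-0.5    0.422 -0.247  0.881 -0.006  0.961] xaxis [ 0.016 -0.015 -1.   ] jaw dir deg 6.3
```

Emit:
arm_command(motion=[{"x": 0.0003, "y": 0, "z": 0, "roll": 0.08, "fingers": 0}, {"x": 0.0003, "y": 0, "z": 0, "roll": 0.08, "fingers": 0}])

```text
clock: 3.95
eef_pos: [0.4578, -0.252, 0.049]
tool_rot: [0.515, 0.477, -0.514, 0.493]
ft_force: [-0.4, -0.2, 1.0]
grip_width: 0.0502
```

Run:
```python
from h import *
st()
```

```text
t 3.95 tcp [ 0.4578 -0.252   0.049 ] w 0.0502 F [-0.37 -0.2   1.05] T [-0.059  0.178  0.048]
q [-0.5    0.423 -0.247  0.88  -0.006  1.13 ] xaxis [ 0.016 -0.015 -1.   ] jaw dir deg -3.4
```

Emit:
arm_command(motion=[{"x": 0.0005, "y": 0, "z": 0, "roll": 0.1, "fingers": 0}, {"x": 0.0003, "y": 0, "z": 0, "roll": 0.1, "fingers": 0}, {"x": 0.0003, "y": 0, "z": 0, "roll": 0.1, "fingers": 0}])

```text
clock: 4.2
eef_pos: [0.4581, -0.2529, 0.0486]
tool_rot: [0.585, 0.39, -0.583, 0.407]
ft_force: [0.2, -1.3, -1.1]
grip_width: 0.0505
```

Run:
```python
from h import *
st()
```

```text
t 4.20 tcp [ 0.4581 -0.2529  0.0486] w 0.0505 F [ 0.21 -1.28 -1.14] T [-0.144  0.223  0.017]
q [-0.5    0.423 -0.248  0.878 -0.007  1.444] xaxis [ 0.016 -0.017 -1.   ] jaw dir deg -21.4
```

Emit:
arm_command(motion=[{"x": 0.0003, "y": 0, "z": 0, "roll": 0.1, "fingers": 0}, {"x": 0.0003, "y": 0, "z": 0, "roll": 0.1, "fingers": 0}, {"x": 0.0003, "y": 0, "z": 0, "roll": 0.1, "fingers": 0}])

```text
clock: 4.45
eef_pos: [0.4581, -0.2539, 0.0482]
tool_rot: [0.642, 0.293, -0.638, 0.31]
ft_force: [-1.0, -0.3, -0.3]
grip_width: 0.0502
```

Run:
```python
from h import *
st()
```

```text
t 4.45 tcp [ 0.4581 -0.2539  0.0482] w 0.0502 F [-0.99 -0.26 -0.29] T [-0.082  0.244  0.027]
q [-0.501  0.424 -0.248  0.876 -0.01   1.76 ] xaxis [ 0.016 -0.02  -1.   ] jaw dir deg -39.5
```

Emit:
arm_command(motion=[{"x": 0.0015, "y": 0, "z": 0, "roll": 0, "fingers": 0}, {"x": 0, "y": 0, "z": 0, "roll": 0, "fingers": 0}])

```text
clock: 4.62
eef_pos: [0.4584, -0.254, 0.048]
tool_rot: [0.642, 0.293, -0.637, 0.31]
ft_force: [-3.0, 0.2, 1.6]
grip_width: 0.0503
```

Run:
```python
from h import *
st()
s=cam('scene');cv2.imwrite('pics/g2.png',cv2.resize(s[0][150:250,220:345,::-1],None,fx=6,fy=5.8,interpolation=cv2.INTER_CUBIC))
```

```text
t 4.62 tcp [ 0.4584 -0.254   0.048 ] w 0.0503 F [-2.96  0.21  1.57] T [ 0.231  0.681 -0.045]
q [-0.501  0.424 -0.248  0.874 -0.009  1.76 ] xaxis [ 0.017 -0.02  -1.   ] jaw dir deg -39.5
```

View pics/g2.png

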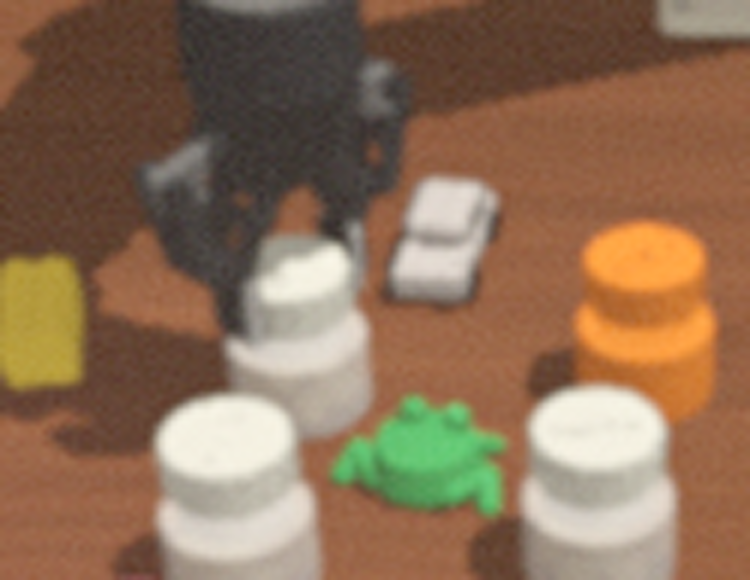

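Emit:
arm_command(motion=[{"x": 0.0004, "y": 0, "z": 0, "roll": 0.1, "fingers": 0}, {"x": 0.0004, "y": 0, "z": 0, "roll": 0.1, "fingers": 0}, {"x": 0.0004, "y": 0, "z": 0, "roll": 0.1, "fingers": 0}])

```text
clock: 4.92
eef_pos: [0.4583, -0.2544, 0.0475]
tool_rot: [0.681, 0.192, -0.674, 0.21]
ft_force: [-0.9, -0.7, 1.9]
grip_width: 0.0505
```

Run:
```python
from h import *
st()
```

```text
t 4.92 tcp [ 0.4583 -0.2544  0.0475] w 0.0505 F [-0.86 -0.67  1.95] T [ 0.1    0.45  -0.003]
q [-0.501  0.425 -0.249  0.872 -0.011  2.064] xaxis [ 0.017 -0.021 -1.   ] jaw dir deg -57.0
```

Emit:
arm_command(motion=[{"x": 0.0004, "y": 0, "z": 0, "roll": 0.1, "fingers": 0}, {"x": 0.0004, "y": 0, "z": 0, "roll": 0.1, "fingers": 0}, {"x": 0.0004, "y": 0, "z": 0, "roll": 0.1, "fingers": 0}])

```text
clock: 5.17
eef_pos: [0.4578, -0.2558, 0.0471]
tool_rot: [0.705, 0.085, -0.696, 0.104]
ft_force: [-2.8, -0.7, 4.0]
grip_width: 0.0506
```

Run:
```python
from h import *
st()
```

```text
t 5.17 tcp [ 0.4578 -0.2558  0.0471] w 0.0506 F [-2.83 -0.71  3.98] T [-0.213  0.813  0.128]
q [-0.501  0.425 -0.25   0.871 -0.014  2.372] xaxis [ 0.016 -0.025 -1.   ] jaw dir deg -74.7
```

Emit:
arm_command(motion=[{"x": 0.0004, "y": 0, "z": 0, "roll": 0.1, "fingers": 0}, {"x": 0.0004, "y": 0, "z": 0, "roll": 0.1, "fingers": 0}, {"x": 0.0004, "y": 0, "z": 0, "roll": 0.1, "fingers": 0}, {"x": 0.0004, "y": 0, "z": 0, "roll": 0.1, "fingers": 0}])

```text
clock: 5.5
eef_pos: [0.4554, -0.2583, 0.0471]
tool_rot: [0.71, -0.062, -0.701, -0.041]
ft_force: [-3.6, -0.8, 4.4]
grip_width: 0.0507
```

Run:
```python
from h import *
st()
```

```text
t 5.50 tcp [ 0.4554 -0.2583  0.0471] w 0.0507 F [-3.64 -0.78  4.42] T [-0.017  0.939  0.089]
q [-0.503  0.424 -0.251  0.871 -0.022  2.783] xaxis [ 0.011 -0.031 -0.999] jaw dir deg -98.3
```

Emit:
arm_command(motion=[{"x": -0.01, "y": 0, "z": 0, "roll": 0, "fingers": 0}, {"x": -0.03, "y": 0, "z": 0, "roll": 0, "fingers": 0}, {"x": -0.03, "y": 0, "z": 0, "roll": -0.1, "fingers": 0}, {"x": -0.03, "y": 0, "z": 0, "roll": -0.11, "fingers": 0}, {"x": -0.03, "y": 0, "z": 0, "roll": -0.12, "fingers": 0}, {"x": -0.03, "y": 0, "z": 0, "roll": -0.12, "fingers": 0}, {"x": 0, "y": 0, "z": 0, "roll": -0.12, "fingers": 0}, {"x": 0, "y": 0, "z": 0, "roll": -0.12, "fingers": 0}, {"x": 0, "y": 0, "z": 0, "roll": -0.12, "fingers": 0}, {"x": 0, "y": 0, "z": 0, "roll": -0.12, "fingers": 0}, {"x": 0, "y": 0, "z": 0, "roll": -0.12, "fingers": 0}, {"x": 0, "y": 0, "z": 0, "roll": -0.12, "fingers": 0}, {"x": 0, "y": 0, "z": 0, "roll": -0.12, "fingers": 0}, {"x": 0, "y": 0, "z": 0, "roll": -0.12, "fingers": 0}, {"x": 0, "y": 0, "z": 0, "roll": -0.12, "fingers": 0}, {"x": 0, "y": 0, "z": 0, "roll": 0, "fingers": 0}])

```text
clock: 6.83
eef_pos: [0.4512, -0.2507, 0.2065]
tool_rot: [-0.523, -0.464, 0.533, -0.477]
ft_force: [-0.4, 0.1, -1.9]
grip_width: 0.0504
```

Run:
```python
from h import *
go(.515,.235,.21,0)
s=cam('scene');cv2.imwrite('pics/g3.png',cv2.resize(s[0][100:280,180:405,::-1],None,fx=3.5,fy=3.3,interpolation=cv2.INTER_CUBIC))
```

```text
t 6.83 tcp [ 0.4512 -0.2507  0.2065] w 0.0504 F [-0.41  0.09 -1.87] T [ 0.015 -0.025 -0.027]
q [-0.496  0.275 -0.014  1.269 -0.018  1.189] xaxis [ 0.002 -0.022 -1.   ] jaw dir deg -6.6
shift tool xyz [-0.0139  0.0078 -0.4897] |d| 0.4899
roll needed -0.115
```

View pics/g3.png

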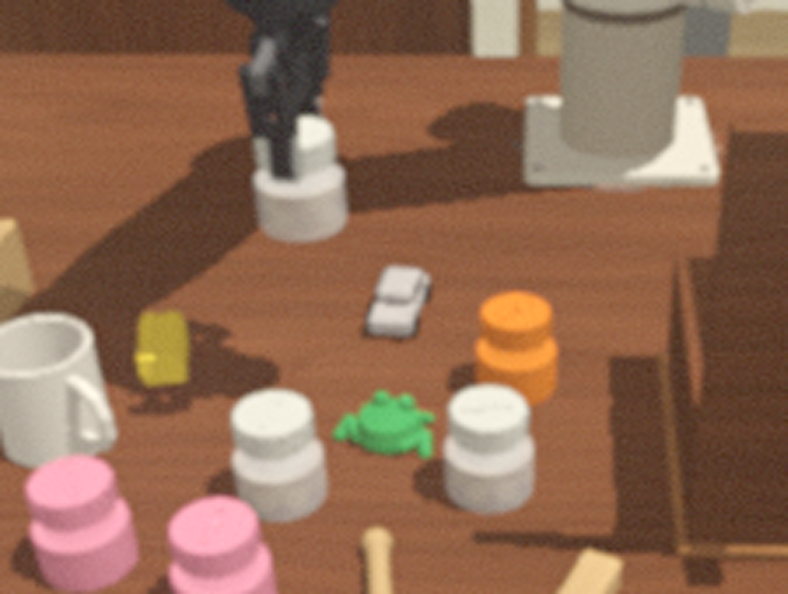

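Emit:
arm_command(motion=[{"x": -0.001, "y": 0.001, "z": -0.02, "roll": -0.1, "fingers": 0}, {"x": -0.001, "y": -0.0015, "z": -0.04, "roll": 0, "fingers": 0}, {"x": -0.001, "y": -0.0015, "z": -0.04, "roll": 0, "fingers": 0}, {"x": -0.001, "y": -0.0015, "z": -0.04, "roll": 0, "fingers": 0}, {"x": -0.001, "y": -0.0015, "z": -0.04, "roll": 0, "fingers": 0}, {"x": -0.001, "y": -0.0015, "z": -0.04, "roll": 0, "fingers": 0}, {"x": -0.001, "y": -0.0015, "z": -0.04, "roll": 0, "fingers": 0}, {"x": -0.001, "y": -0.0015, "z": -0.04, "roll": 0, "fingers": 0}, {"x": -0.001, "y": -0.0015, "z": -0.04, "roll": 0, "fingers": 0}, {"x": -0.001, "y": -0.0015, "z": -0.03, "roll": 0, "fingers": 0}, {"x": 0, "y": 0, "z": 0, "roll": 0, "fingers": 0}])

```text
clock: 7.8
eef_pos: [0.4525, 0.1325, 0.2048]
tool_rot: [-0.508, -0.482, 0.516, -0.494]
ft_force: [0.5, -0.8, -1.8]
grip_width: 0.0499
```

Run:
```python
from h import *
go(.515,.235,.20,0)
```

```text
t 7.80 tcp [0.4525 0.1325 0.2048] w 0.0499 F [ 0.45 -0.75 -1.81] T [-0.08  -0.018 -0.005]
q [ 0.298  0.2   -0.117  1.256 -0.02   1.917] xaxis [ 0.004 -0.02  -1.   ] jaw dir deg -2.8
shift tool xyz [ 0.003   0.0574 -0.1055] |d| 0.1201
roll needed -0.049
```

Emit:
arm_command(motion=[{"x": 0, "y": 0.019, "z": -0.034, "roll": -0.05, "fingers": 0}, {"x": 0, "y": 0.019, "z": -0.034, "roll": 0, "fingers": 0}, {"x": 0, "y": 0.019, "z": -0.034, "roll": 0, "fingers": 0}, {"x": 0, "y": 0, "z": 0, "roll": 0, "fingers": 0}])

```text
clock: 8.13
eef_pos: [0.5088, 0.2363, 0.1997]
tool_rot: [-0.495, -0.494, 0.506, -0.505]
ft_force: [0.7, -1.3, -2.4]
grip_width: 0.0502
```

Run:
```python
from h import *
go(.515,.235,.056,0)
t=cam('top');save('g4.png',t[0],1.25)
```

```text
t 8.13 tcp [0.5088 0.2363 0.1997] w 0.0502 F [ 0.7  -1.32 -2.44] T [-0.025 -0.084 -0.016]
q [ 0.446  0.384  0.123  1.319 -0.02   2.018] xaxis [-0.001 -0.022 -1.   ] jaw dir deg -0.1
shift tool xyz [ 0.1437  0.0062 -0.0019] |d| 0.1439
roll needed -0.002
```

View pics/g4.png

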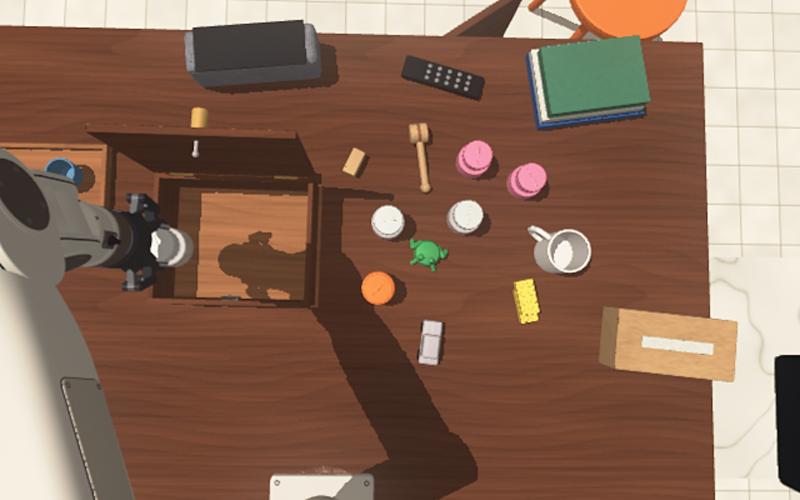

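Emit:
arm_command(motion=[{"x": 0.035, "y": 0.002, "z": 0, "roll": 0, "fingers": 0}, {"x": 0.035, "y": 0.002, "z": 0, "roll": 0, "fingers": 0}, {"x": 0.03, "y": 0.002, "z": 0, "roll": 0, "fingers": 0}, {"x": 0.02, "y": 0, "z": 0, "roll": 0, "fingers": 0}, {"x": 0.008, "y": 0, "z": 0, "roll": 0, "fingers": 0}, {"x": 0, "y": 0, "z": 0, "roll": 0, "fingers": 0}])

```text
clock: 8.68
eef_pos: [0.5134, 0.2262, 0.0685]
tool_rot: [-0.496, -0.49, 0.51, -0.503]
ft_force: [0.6, -0.8, -2.0]
grip_width: 0.0504
```

Run:
```python
from h import *
go(.515,.235,.0555,0)
```

```text
t 8.68 tcp [0.5134 0.2262 0.0685] w 0.0504 F [ 0.59 -0.82 -2.03] T [0.063 0.023 0.02 ]
q [ 0.428  0.488 -0.079  1.016 -0.024  2.011] xaxis [-0.001 -0.027 -1.   ] jaw dir deg -0.7
shift tool xyz [ 0.0127  0.0015 -0.0092] |d| 0.0157
roll needed -0.012
```

Emit:
arm_command(motion=[{"x": 0.006, "y": 0.001, "z": -0.008, "roll": 0, "fingers": 0}, {"x": 0.004, "y": 0, "z": 0, "roll": 0, "fingers": 0}, {"x": 0.0015, "y": 0, "z": 0, "roll": 0, "fingers": 0}, {"x": 0.0015, "y": 0, "z": 0, "roll": 0, "fingers": 0}])

```text
clock: 9.02
eef_pos: [0.5168, 0.2341, 0.0584]
tool_rot: [-0.499, -0.489, 0.509, -0.503]
ft_force: [-0.1, -0.2, -2.8]
grip_width: 0.0501
```

Run:
```python
from h import *
go(.515,.235,.0555,0)
```

```text
t 9.02 tcp [0.5168 0.2341 0.0584] w 0.0501 F [-0.1  -0.15 -2.82] T [ 0.064 -0.052 -0.015]
q [ 0.438  0.506 -0.078  0.993 -0.024  2.025] xaxis [ 0.004 -0.024 -1.   ] jaw dir deg -0.9
shift tool xyz [ 0.0029 -0.0019 -0.001 ] |d| 0.0036
roll needed -0.016
```

Emit:
arm_command(motion=[{"x": 0.0015, "y": 0, "z": 0, "roll": 0, "fingers": 0}, {"x": 0.0015, "y": 0, "z": 0, "roll": 0, "fingers": 0}, {"x": 0.0015, "y": 0, "z": 0, "roll": 0, "fingers": 0}])

```text
clock: 9.27
eef_pos: [0.5188, 0.2351, 0.0563]
tool_rot: [-0.501, -0.488, 0.507, -0.504]
ft_force: [0.2, -0.3, -2.5]
grip_width: 0.0508
```

Run:
```python
from h import *
go(.515,.235,.0555,0)
```

```text
t 9.27 tcp [0.5188 0.2351 0.0563] w 0.0508 F [ 0.17 -0.35 -2.53] T [-0.     0.015 -0.035]
q [ 0.438  0.508 -0.081  0.983 -0.024  2.025] xaxis [ 0.01  -0.022 -1.   ] jaw dir deg -0.9
shift tool xyz [ 0.0008 -0.0038  0.0001] |d| 0.0039
roll needed -0.015
```

Emit:
arm_command(motion=[{"x": 0.0015, "y": -0.001, "z": 0, "roll": 0, "fingers": 0}, {"x": 0.0015, "y": -0.001, "z": 0, "roll": 0, "fingers": 0}])

```text
clock: 9.43
eef_pos: [0.5183, 0.2351, 0.0547]
tool_rot: [-0.502, -0.487, 0.506, -0.505]
ft_force: [-0.4, -3.2, 8.5]
grip_width: 0.0507
```

Run:
```python
from h import *
go(.515,.235,.0555,0)
```

```text
t 9.43 tcp [0.5183 0.2351 0.0547] w 0.0507 F [-0.39 -3.21  8.51] T [-0.526  0.157  0.023]
q [ 0.439  0.506 -0.088  0.974 -0.025  2.026] xaxis [ 0.013 -0.022 -1.   ] jaw dir deg -0.9
shift tool xyz [-0.0008 -0.0033  0.0002] |d| 0.0034
roll needed -0.016
```

Emit:
arm_command(motion=[{"x": -0.0005, "y": 0, "z": 0, "roll": 0, "fingers": 0.9}, {"x": 0, "y": 0, "z": 0, "roll": 0, "fingers": 0.9}, {"x": 0, "y": 0, "z": 0, "roll": 0, "fingers": 0.9}, {"x": 0, "y": 0, "z": 0, "roll": 0, "fingers": 0.9}, {"x": -0.01, "y": 0, "z": 0, "roll": 0, "fingers": 0.9}, {"x": -0.02, "y": 0, "z": 0, "roll": 0, "fingers": 1}, {"x": -0.03, "y": 0, "z": 0, "roll": 0, "fingers": 1}, {"x": -0.04, "y": 0, "z": 0, "roll": 0, "fingers": 1}, {"x": -0.04, "y": 0, "z": 0, "roll": 0, "fingers": 1}, {"x": -0.02, "y": 0, "z": 0.02, "roll": 0, "fingers": 1}, {"x": 0, "y": 0, "z": 0.035, "roll": 0, "fingers": 1}, {"x": 0, "y": 0, "z": 0.04, "roll": 0, "fingers": 1}, {"x": 0, "y": 0, "z": 0.04, "roll": 0, "fingers": 1}, {"x": 0, "y": 0, "z": 0.04, "roll": 0, "fingers": 1}, {"x": 0, "y": 0, "z": 0.03, "roll": 0, "fingers": 1}, {"x": 0, "y": 0, "z": 0, "roll": 0, "fingers": 1}])

```text
clock: 10.77
eef_pos: [0.5142, 0.0298, 0.2379]
tool_rot: [0.503, 0.487, -0.5, 0.51]
ft_force: [-0.5, 0.6, -0.2]
grip_width: 0.0855
```

Run:
```python
from h import *
go(.568,-.113,.14)
t=cam('top');save('g5.png',t[0],1.25)
```

```text
t 10.77 tcp [0.5142 0.0298 0.2379] w 0.0855 F [-0.46  0.6  -0.15] T [ 0.056  0.076 -0.012]
q [ 0.071  0.249  0.032  1.33  -0.021  1.647] xaxis [ 0.025 -0.02  -0.999] jaw dir deg -0.3
shift tool xyz [0.102  0.0521 0.1405] |d| 0.1813
```

View pics/g5.png

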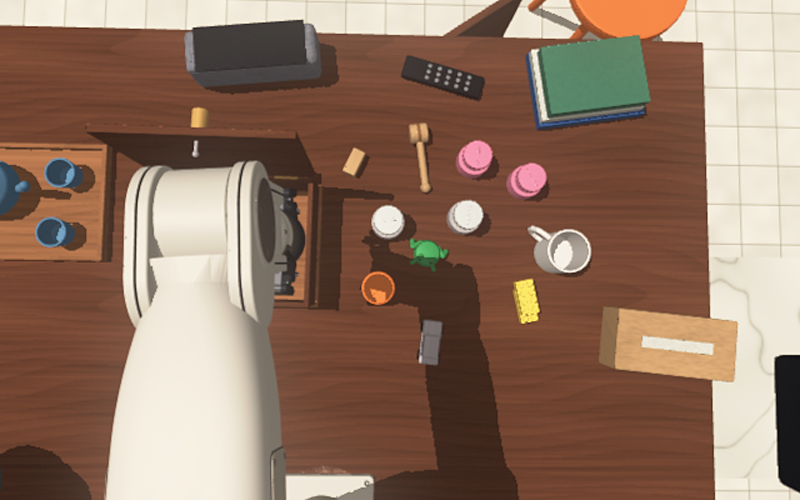

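Emit:
arm_command(motion=[{"x": 0, "y": 0.013, "z": 0.035, "roll": 0, "fingers": 1}, {"x": 0, "y": 0.013, "z": 0.035, "roll": 0, "fingers": 1}, {"x": 0, "y": 0.013, "z": 0.035, "roll": 0, "fingers": 1}, {"x": 0, "y": 0.012, "z": 0.032, "roll": 0, "fingers": 1}, {"x": 0.02, "y": 0, "z": 0, "roll": -0.12, "fingers": 1}, {"x": 0.025, "y": 0, "z": 0, "roll": -0.12, "fingers": 1}, {"x": 0.025, "y": 0, "z": 0, "roll": -0.12, "fingers": 1}, {"x": 0.02, "y": 0, "z": 0, "roll": -0.12, "fingers": 1}, {"x": 0, "y": 0, "z": 0, "roll": 0, "fingers": 1}])

```text
clock: 11.57
eef_pos: [0.5755, -0.1039, 0.1551]
tool_rot: [0.361, 0.595, -0.356, 0.623]
ft_force: [-0.5, 0.3, -0.1]
grip_width: 0.0853
```

Run:
```python
from h import *
go(.568,-.113,.05)
```

```text
t 11.57 tcp [ 0.5755 -0.1039  0.1551] w 0.0853 F [-0.46  0.3  -0.14] T [0.082 0.099 0.034]
q [-0.175  0.418  0.053  1.166 -0.007  0.889] xaxis [ 0.038 -0.013 -0.999] jaw dir deg 29.1
shift tool xyz [ 0.1048 -0.0138  0.0012] |d| 0.1057
```

Emit:
arm_command(motion=[{"x": 0.02, "y": -0.007, "z": 0.001, "roll": 0, "fingers": 1}, {"x": 0.025, "y": -0.007, "z": 0, "roll": 0, "fingers": 1}, {"x": 0.025, "y": 0, "z": 0, "roll": 0, "fingers": 1}, {"x": 0.015, "y": 0, "z": 0, "roll": 0, "fingers": 1}, {"x": 0.005, "y": 0, "z": 0, "roll": 0, "fingers": 1}, {"x": 0, "y": 0, "z": 0, "roll": 0, "fingers": 1}])

```text
clock: 12.07
eef_pos: [0.5724, -0.1063, 0.0684]
tool_rot: [0.366, 0.592, -0.357, 0.624]
ft_force: [1.1, -0.7, 1.2]
grip_width: 0.0854
```

Run:
```python
from h import *
go(.568,-.113,.048)
```

```text
t 12.07 tcp [ 0.5724 -0.1063  0.0684] w 0.0854 F [ 1.07 -0.7   1.25] T [ 0.018  0.055 -0.027]
q [-0.182  0.484 -0.087  0.953 -0.003  0.891] xaxis [ 0.046 -0.012 -0.999] jaw dir deg 28.6
shift tool xyz [ 0.0202 -0.0078  0.0032] |d| 0.0219
```

Emit:
arm_command(motion=[{"x": 0.008, "y": -0.008, "z": 0.003, "roll": 0, "fingers": 1}, {"x": 0.008, "y": 0, "z": 0, "roll": 0, "fingers": 1}, {"x": 0.005, "y": 0, "z": 0, "roll": 0, "fingers": 1}, {"x": 0, "y": 0, "z": 0, "roll": 0, "fingers": 1}])

```text
clock: 12.4
eef_pos: [0.5712, -0.1127, 0.0505]
tool_rot: [0.367, 0.589, -0.356, 0.626]
ft_force: [0.4, -0.2, 0.0]
grip_width: 0.0855
```

Run:
```python
from h import *
go(.568,-.113,.048)
```

```text
t 12.40 tcp [ 0.5712 -0.1127  0.0505] w 0.0855 F [ 0.35 -0.19  0.03] T [ 0.02   0.078 -0.011]
q [-0.194  0.498 -0.117  0.901 -0.002  0.88 ] xaxis [ 0.053 -0.013 -0.999] jaw dir deg 28.5
shift tool xyz [ 0.0023 -0.0031 -0.0013] |d| 0.0041
```

Close and twist, with a light press.

Emit:
arm_command(motion=[{"x": 0, "y": -0.003, "z": -0.001, "roll": 0, "fingers": 0}, {"x": 0, "y": 0, "z": 0, "roll": 0, "fingers": 0}, {"x": 0, "y": 0, "z": 0, "roll": 0, "fingers": 0}, {"x": 0, "y": 0, "z": 0, "roll": 0, "fingers": 0}, {"x": 0, "y": 0, "z": 0, "roll": 0, "fingers": 0}, {"x": 0.001, "y": 0, "z": 0, "roll": 0, "fingers": 0}])

```text
clock: 12.9
eef_pos: [0.5691, -0.1136, 0.0518]
tool_rot: [0.368, 0.588, -0.356, 0.627]
ft_force: [-1.1, 1.9, 6.1]
grip_width: 0.0504
```

Run:
```python
from h import *
st()
```

```text
t 12.90 tcp [ 0.5691 -0.1136  0.0518] w 0.0504 F [-1.1   1.92  6.14] T [0.283 0.461 0.046]
q [-0.196  0.491 -0.125  0.896 -0.002  0.879] xaxis [ 0.057 -0.013 -0.998] jaw dir deg 28.4
```

Emit:
arm_command(motion=[{"x": 0.0008, "y": 0, "z": 0, "roll": 0.1, "fingers": 0}, {"x": 0.0006, "y": 0, "z": 0, "roll": 0.1, "fingers": 0}, {"x": 0.0006, "y": 0, "z": 0, "roll": 0.1, "fingers": 0}])

```text
clock: 13.15
eef_pos: [0.5705, -0.1163, 0.0521]
tool_rot: [0.46, 0.523, -0.444, 0.564]
ft_force: [-1.2, -1.6, 3.1]
grip_width: 0.0505
```

Run:
```python
from h import *
st()
```

```text
t 13.15 tcp [ 0.5705 -0.1163  0.0521] w 0.0505 F [-1.18 -1.63  3.09] T [-0.601  0.447  0.049]
q [-0.197  0.491 -0.124  0.893 -0.008  1.19 ] xaxis [ 0.06  -0.02  -0.998] jaw dir deg 10.6
```

Emit:
arm_command(motion=[{"x": 0.0005, "y": 0, "z": 0, "roll": 0.1, "fingers": 0}, {"x": 0.0005, "y": 0, "z": 0, "roll": 0.1, "fingers": 0}, {"x": 0.0005, "y": 0, "z": 0, "roll": 0.1, "fingers": 0}])

```text
clock: 13.4
eef_pos: [0.5713, -0.1201, 0.0524]
tool_rot: [0.542, 0.443, -0.522, 0.487]
ft_force: [-1.5, -3.1, 2.7]
grip_width: 0.0504
```

Run:
```python
from h import *
st()
```

```text
t 13.40 tcp [ 0.5713 -0.1201  0.0524] w 0.0504 F [-1.54 -3.13  2.69] T [-0.693  0.468  0.046]
q [-0.199  0.491 -0.123  0.89  -0.016  1.505] xaxis [ 0.062 -0.028 -0.998] jaw dir deg -7.6
```

Emit:
arm_command(motion=[{"x": 0.0005, "y": 0, "z": 0, "roll": 0.1, "fingers": 0}, {"x": 0.0005, "y": 0, "z": 0, "roll": 0.1, "fingers": 0}, {"x": 0.0005, "y": 0, "z": 0, "roll": 0.1, "fingers": 0}])

```text
clock: 13.65
eef_pos: [0.5717, -0.1242, 0.0527]
tool_rot: [0.61, 0.352, -0.587, 0.398]
ft_force: [-1.7, -1.8, 2.8]
grip_width: 0.0502
```

Run:
```python
from h import *
st()
s=cam('scene');cv2.imwrite('pics/g6.png',cv2.resize(s[0][150:270,220:370,::-1],None,fx=5,fy=5,interpolation=cv2.INTER_CUBIC))
```

```text
t 13.65 tcp [ 0.5717 -0.1242  0.0527] w 0.0502 F [-1.65 -1.8   2.8 ] T [-0.677  0.579  0.025]
q [-0.201  0.491 -0.123  0.888 -0.024  1.819] xaxis [ 0.063 -0.037 -0.997] jaw dir deg -25.8
```

View pics/g6.png

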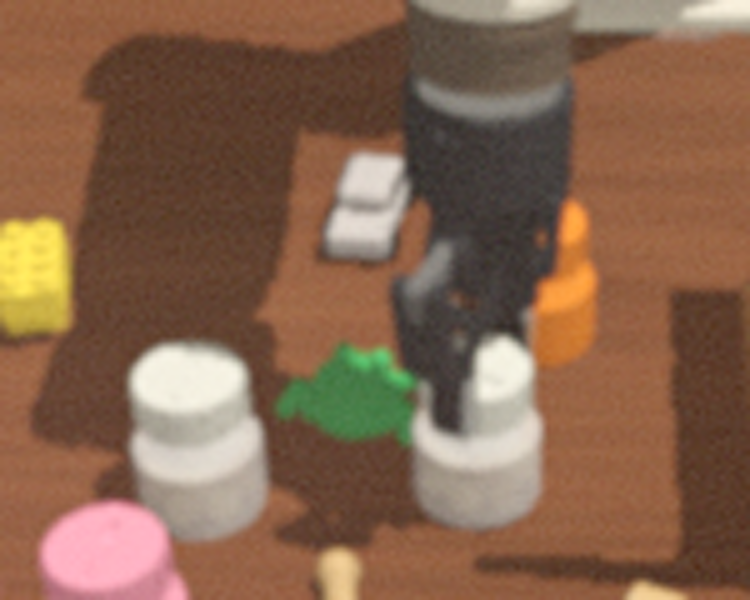

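Emit:
arm_command(motion=[{"x": 0, "y": 0, "z": 0, "roll": 0, "fingers": 1}, {"x": 0, "y": 0, "z": 0, "roll": 0, "fingers": 1}, {"x": 0, "y": 0, "z": 0, "roll": 0, "fingers": 1}, {"x": -0.001, "y": 0, "z": 0, "roll": 0, "fingers": 1}, {"x": -0.015, "y": 0, "z": 0, "roll": 0, "fingers": 1}])

```text
clock: 14.12
eef_pos: [0.5689, -0.1224, 0.0655]
tool_rot: [0.609, 0.356, -0.587, 0.398]
ft_force: [-0.6, -0.3, -0.4]
grip_width: 0.085
```

Run:
```python
from h import *
st()
```

```text
t 14.12 tcp [ 0.5689 -0.1224  0.0655] w 0.0850 F [-0.57 -0.31 -0.39] T [ 0.02   0.125 -0.06 ]
q [-0.201  0.475 -0.111  0.922 -0.022  1.815] xaxis [ 0.058 -0.034 -0.998] jaw dir deg -25.5
```

Emit:
arm_command(motion=[{"x": -0.04, "y": 0, "z": 0, "roll": -0.12, "fingers": 1}, {"x": -0.04, "y": 0, "z": 0, "roll": -0.12, "fingers": 1}, {"x": 0, "y": 0, "z": 0, "roll": -0.12, "fingers": 1}, {"x": 0, "y": 0, "z": 0, "roll": -0.12, "fingers": 1}, {"x": 0, "y": 0, "z": 0, "roll": -0.12, "fingers": 1}, {"x": 0, "y": 0, "z": 0, "roll": -0.12, "fingers": 1}, {"x": 0, "y": 0, "z": 0, "roll": -0.12, "fingers": 1}, {"x": 0, "y": 0, "z": 0, "roll": -0.12, "fingers": 1}])

```text
clock: 14.78
eef_pos: [0.5659, -0.1173, 0.1522]
tool_rot: [0.345, 0.593, -0.343, 0.642]
ft_force: [0.2, 0.2, -0.9]
grip_width: 0.0853
```

Run:
```python
from h import *
st()
s=cam('scene');cv2.imwrite('pics/g7.png',cv2.resize(s[0][150:270,220:370,::-1],None,fx=5,fy=5,interpolation=cv2.INTER_CUBIC))
```

```text
t 14.78 tcp [ 0.5659 -0.1173  0.1522] w 0.0853 F [ 0.19  0.24 -0.88] T [0.061 0.047 0.023]
q [-0.195  0.386 -0.004  1.113 -0.019  0.821] xaxis [ 0.062 -0.031 -0.998] jaw dir deg 31.8
```

View pics/g7.png

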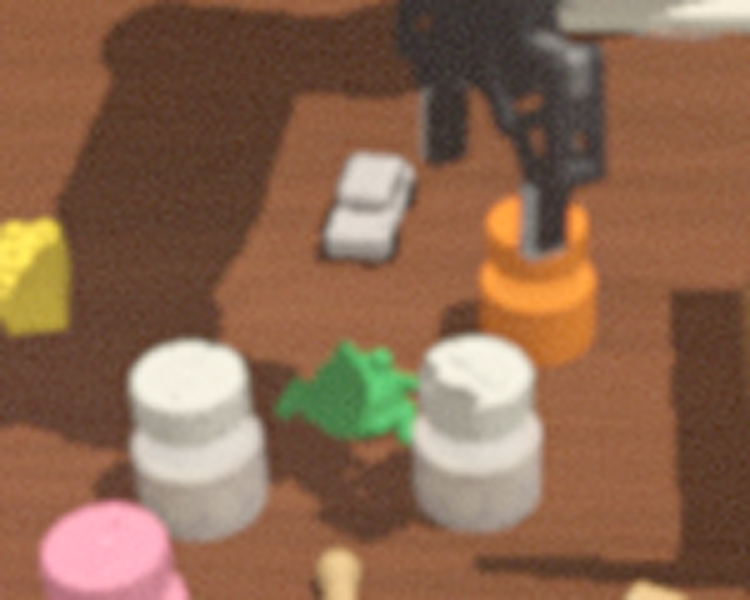

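Run:
```python
from h import *
go(.571,-.123,.048)
```

```text
t 14.83 tcp [ 0.5659 -0.1173  0.1522] w 0.0855 F [-0.49  0.32  0.83] T [ 0.063  0.094 -0.028]
q [-0.195  0.386 -0.004  1.113 -0.019  0.817] xaxis [ 0.062 -0.031 -0.998] jaw dir deg 32.0
shift tool xyz [ 0.1045 -0.0025  0.0014] |d| 0.1045
```

Emit:
arm_command(motion=[{"x": 0.033, "y": -0.0025, "z": 0.001, "roll": 0, "fingers": 1}, {"x": 0.033, "y": 0, "z": 0, "roll": 0, "fingers": 1}, {"x": 0.02, "y": 0, "z": 0, "roll": 0, "fingers": 1}, {"x": 0, "y": 0, "z": 0, "roll": 0, "fingers": 1}])

```text
clock: 15.17
eef_pos: [0.5733, -0.1218, 0.0671]
tool_rot: [0.347, 0.59, -0.342, 0.645]
ft_force: [-1.6, -0.0, 0.2]
grip_width: 0.0852
```

Run:
```python
from h import *
go(.571,-.123,.049)
```

```text
t 15.17 tcp [ 0.5733 -0.1218  0.0671] w 0.0852 F [-1.63 -0.02  0.2 ] T [0.056 0.157 0.006]
q [-0.201  0.472 -0.112  0.91  -0.017  0.816] xaxis [ 0.071 -0.032 -0.997] jaw dir deg 31.8
shift tool xyz [ 0.0179 -0.0033 -0.0014] |d| 0.0183
```

Emit:
arm_command(motion=[{"x": 0.016, "y": -0.0035, "z": -0.001, "roll": 0, "fingers": 1}, {"x": 0.002, "y": 0, "z": 0, "roll": 0, "fingers": 0}, {"x": 0, "y": 0, "z": 0, "roll": 0, "fingers": 0}, {"x": 0, "y": 0, "z": 0, "roll": 0, "fingers": 0}, {"x": 0, "y": 0, "z": 0, "roll": 0, "fingers": 0}, {"x": 0, "y": 0, "z": 0, "roll": 0, "fingers": 0}])

```text
clock: 15.67
eef_pos: [0.5722, -0.1228, 0.052]
tool_rot: [0.348, 0.589, -0.342, 0.644]
ft_force: [-0.3, 0.3, -3.2]
grip_width: 0.0504
```

Run:
```python
from h import *
st()
```

```text
t 15.67 tcp [ 0.5722 -0.1228  0.052 ] w 0.0504 F [-0.34  0.32 -3.23] T [ 0.087  0.098 -0.005]
q [-0.203  0.487 -0.133  0.874 -0.016  0.818] xaxis [ 0.072 -0.031 -0.997] jaw dir deg 31.6
```

Emit:
arm_command(motion=[{"x": 0.0003, "y": 0, "z": 0, "roll": 0.12, "fingers": 0}, {"x": 0.0003, "y": 0, "z": 0, "roll": 0.12, "fingers": 0}, {"x": 0.0003, "y": 0, "z": 0, "roll": 0.12, "fingers": 0}])

```text
clock: 15.92
eef_pos: [0.5735, -0.1227, 0.0534]
tool_rot: [0.462, 0.514, -0.445, 0.569]
ft_force: [0.2, 0.3, -2.2]
grip_width: 0.0505
```

Run:
```python
from h import *
st()
```

```text
t 15.92 tcp [ 0.5735 -0.1227  0.0534] w 0.0505 F [ 0.22  0.33 -2.24] T [ 0.013  0.135 -0.058]
q [-0.203  0.486 -0.132  0.873 -0.015  1.191] xaxis [ 0.075 -0.031 -0.997] jaw dir deg 10.2
```

Emit:
arm_command(motion=[{"x": 0.0003, "y": 0, "z": 0, "roll": 0.12, "fingers": 0}, {"x": 0.0003, "y": 0, "z": 0, "roll": 0.12, "fingers": 0}, {"x": 0.0003, "y": 0, "z": 0, "roll": 0.12, "fingers": 0}, {"x": 0.0003, "y": 0, "z": 0, "roll": 0.12, "fingers": 0}])

```text
clock: 16.25
eef_pos: [0.5749, -0.1226, 0.0546]
tool_rot: [0.59, 0.387, -0.557, 0.438]
ft_force: [0.7, 0.4, -2.6]
grip_width: 0.0504
```

Run:
```python
from h import *
st()
```

```text
t 16.25 tcp [ 0.5749 -0.1226  0.0546] w 0.0504 F [ 0.71  0.4  -2.63] T [ 0.109  0.157 -0.032]
q [-0.202  0.484 -0.13   0.873 -0.015  1.692] xaxis [ 0.078 -0.031 -0.996] jaw dir deg -18.5
```

Emit:
arm_command(motion=[{"x": 0.0025, "y": 0, "z": 0, "roll": 0, "fingers": 0}, {"x": 0.0015, "y": 0, "z": 0, "roll": 0, "fingers": 0}])

```text
clock: 16.42
eef_pos: [0.5765, -0.1226, 0.0522]
tool_rot: [0.59, 0.387, -0.556, 0.438]
ft_force: [-1.3, 1.1, 2.8]
grip_width: 0.0503
```

Run:
```python
from h import *
st()
```

```text
t 16.42 tcp [ 0.5765 -0.1226  0.0522] w 0.0503 F [-1.28  1.06  2.79] T [ 0.151  0.399 -0.035]
q [-0.202  0.488 -0.132  0.865 -0.014  1.691] xaxis [ 0.082 -0.031 -0.996] jaw dir deg -18.5
```

Emit:
arm_command(motion=[{"x": 0.001, "y": 0, "z": 0, "roll": 0.1, "fingers": 0}, {"x": 0.001, "y": 0, "z": 0, "roll": 0.1, "fingers": 0}])

```text
clock: 16.58
eef_pos: [0.5784, -0.1243, 0.0524]
tool_rot: [0.632, 0.327, -0.592, 0.379]
ft_force: [-0.7, -2.5, 2.1]
grip_width: 0.0503
```

Run:
```python
from h import *
st()
```

```text
t 16.58 tcp [ 0.5784 -0.1243  0.0524] w 0.0503 F [-0.72 -2.54  2.11] T [-0.634  0.369  0.006]
q [-0.203  0.488 -0.131  0.86  -0.018  1.891] xaxis [ 0.086 -0.036 -0.996] jaw dir deg -30.1
```

Emit:
arm_command(motion=[{"x": 0.001, "y": 0, "z": 0, "roll": 0.1, "fingers": 0}, {"x": 0.001, "y": 0, "z": 0, "roll": 0.1, "fingers": 0}])

```text
clock: 16.75
eef_pos: [0.5802, -0.127, 0.0528]
tool_rot: [0.667, 0.262, -0.622, 0.315]
ft_force: [-1.3, -1.8, 2.5]
grip_width: 0.0505
```

Run:
```python
from h import *
st()
```

```text
t 16.75 tcp [ 0.5802 -0.127   0.0528] w 0.0505 F [-1.33 -1.8   2.5 ] T [-0.617  0.496  0.014]
q [-0.204  0.489 -0.13   0.856 -0.023  2.095] xaxis [ 0.089 -0.042 -0.995] jaw dir deg -41.8
```

Emit:
arm_command(motion=[{"x": 0, "y": 0, "z": 0, "roll": 0, "fingers": 1}, {"x": 0, "y": 0, "z": 0, "roll": 0, "fingers": 1}, {"x": 0, "y": 0, "z": 0, "roll": 0, "fingers": 1}, {"x": -0.02, "y": 0, "z": 0, "roll": 0, "fingers": 1}, {"x": -0.04, "y": 0, "z": 0, "roll": 0, "fingers": 1}, {"x": -0.04, "y": 0, "z": 0, "roll": 0, "fingers": 1}, {"x": 0, "y": 0, "z": 0, "roll": 0, "fingers": 1}, {"x": 0, "y": 0, "z": 0, "roll": 0, "fingers": 1}])

```text
clock: 17.42
eef_pos: [0.5712, -0.1218, 0.1565]
tool_rot: [0.664, 0.27, -0.618, 0.322]
ft_force: [-1.0, 0.2, -1.0]
grip_width: 0.0854
```

Run:
```python
from h import *
st()
```

```text
t 17.42 tcp [ 0.5712 -0.1218  0.1565] w 0.0854 F [-1.    0.22 -0.98] T [ 0.072  0.063 -0.026]
q [-0.199  0.373 -0.015  1.087 -0.022  2.077] xaxis [ 0.09  -0.04  -0.995] jaw dir deg -40.5
```

Emit:
arm_command(motion=[{"x": 0, "y": 0, "z": 0, "roll": 0, "fingers": 1}, {"x": 0, "y": 0, "z": 0, "roll": 0, "fingers": 1}, {"x": 0, "y": 0, "z": 0, "roll": 0, "fingers": 1}, {"x": 0, "y": 0, "z": 0, "roll": 0, "fingers": 1}, {"x": 0, "y": 0, "z": 0, "roll": 0, "fingers": 1}, {"x": 0, "y": 0, "z": 0, "roll": 0, "fingers": 1}])

```text
clock: 17.92
eef_pos: [0.5702, -0.1212, 0.1537]
tool_rot: [0.663, 0.272, -0.619, 0.323]
ft_force: [0.2, -1.0, -0.1]
grip_width: 0.0854
```

Run:
```python
from h import *
st()
```

```text
t 17.92 tcp [ 0.5702 -0.1212  0.1537] w 0.0854 F [ 0.21 -1.   -0.12] T [0.077 0.067 0.001]
q [-0.198  0.376 -0.018  1.084 -0.021  2.073] xaxis [ 0.087 -0.039 -0.995] jaw dir deg -40.2
```

Emit:
arm_command(motion=[{"x": -0.04, "y": 0, "z": 0, "roll": -0.12, "fingers": 1}, {"x": -0.04, "y": 0, "z": 0, "roll": -0.12, "fingers": 1}, {"x": -0.04, "y": 0, "z": 0, "roll": -0.12, "fingers": 1}, {"x": -0.04, "y": 0, "z": 0, "roll": -0.12, "fingers": 1}])

```text
clock: 18.25
eef_pos: [0.549, -0.1136, 0.3016]
tool_rot: [0.555, 0.426, -0.54, 0.467]
ft_force: [1.4, 0.2, 0.6]
grip_width: 0.0854
```

Run:
```python
from h import *
st()
```

```text
t 18.25 tcp [ 0.549  -0.1136  0.3016] w 0.0854 F [1.41 0.21 0.6 ] T [-0.001 -0.     0.062]
q [-0.193  0.299  0.263  1.476 -0.021  1.581] xaxis [ 0.053 -0.032 -0.998] jaw dir deg -11.6
```

Emit:
arm_command(motion=[{"x": -0.04, "y": 0, "z": 0, "roll": -0.12, "fingers": 1}, {"x": -0.04, "y": 0, "z": 0, "roll": -0.12, "fingers": 1}, {"x": 0, "y": 0, "z": 0, "roll": -0.12, "fingers": 1}])

```text
clock: 18.5
eef_pos: [0.545, -0.111, 0.3926]
tool_rot: [0.46, 0.516, -0.45, 0.566]
ft_force: [-0.4, -0.7, 0.9]
grip_width: 0.085
```

Run:
```python
from h import *
st()
```

```text
t 18.50 tcp [ 0.545  -0.111   0.3926] w 0.0850 F [-0.43 -0.67  0.89] T [0.024 0.049 0.023]
q [-0.189  0.3    0.497  1.698 -0.022  1.209] xaxis [ 0.064 -0.034 -0.997] jaw dir deg 9.9
```

Emit:
arm_command(motion=[{"x": 0.01, "y": 0, "z": 0, "roll": -0.12, "fingers": 1}, {"x": 0.01, "y": 0, "z": 0, "roll": -0.12, "fingers": 1}, {"x": 0.01, "y": 0, "z": 0, "roll": -0.12, "fingers": 1}, {"x": 0.01, "y": 0, "z": 0, "roll": -0.12, "fingers": 1}, {"x": 0.01, "y": 0, "z": 0, "roll": 0, "fingers": 1}, {"x": 0.01, "y": 0, "z": 0, "roll": 0, "fingers": 1}, {"x": 0.01, "y": 0, "z": 0, "roll": 0, "fingers": 1}, {"x": 0.01, "y": 0, "z": 0, "roll": 0, "fingers": 1}])

```text
clock: 19.17
eef_pos: [0.5538, -0.1145, 0.3149]
tool_rot: [0.305, 0.607, -0.306, 0.667]
ft_force: [-0.2, 0.7, 0.4]
grip_width: 0.0852
```

Run:
```python
from h import *
st()
```

```text
t 19.17 tcp [ 0.5538 -0.1145  0.3149] w 0.0852 F [-0.24  0.67  0.41] T [0.072 0.107 0.016]
q [-0.193  0.291  0.283  1.483 -0.021  0.701] xaxis [ 0.075 -0.036 -0.997] jaw dir deg 38.8
```

Emit:
arm_command(motion=[{"x": 0, "y": 0, "z": 0, "roll": 0, "fingers": 1}, {"x": 0, "y": 0, "z": 0, "roll": 0, "fingers": 1}, {"x": 0, "y": 0, "z": 0, "roll": 0, "fingers": 1}, {"x": 0, "y": 0, "z": 0, "roll": 0, "fingers": 1}, {"x": 0, "y": 0, "z": 0, "roll": 0, "fingers": 1}, {"x": 0, "y": 0, "z": 0, "roll": 0, "fingers": 1}, {"x": 0, "y": 0, "z": 0, "roll": 0, "fingers": 1}, {"x": 0, "y": 0, "z": 0, "roll": 0, "fingers": 1}, {"x": 0, "y": 0, "z": 0, "roll": 0, "fingers": 1}, {"x": 0, "y": 0, "z": 0, "roll": 0, "fingers": 1}, {"x": 0, "y": 0, "z": 0, "roll": 0, "fingers": 1}, {"x": 0, "y": 0, "z": 0, "roll": 0, "fingers": 1}])

```text
clock: 20.17
eef_pos: [0.5536, -0.1145, 0.3143]
tool_rot: [0.305, 0.608, -0.306, 0.666]
ft_force: [0.2, -0.2, 0.1]
grip_width: 0.0852
```

Run:
```python
from h import *
st()
```

```text
t 20.17 tcp [ 0.5536 -0.1145  0.3143] w 0.0852 F [ 0.2  -0.2   0.14] T [ 0.021  0.105 -0.005]
q [-0.193  0.292  0.284  1.484 -0.021  0.701] xaxis [ 0.073 -0.036 -0.997] jaw dir deg 38.8
```

Run:
```python
from h import *
go(.42,-.40,.31,0)
```

```text
t 20.17 tcp [ 0.5536 -0.1145  0.3143] w 0.0852 F [ 0.2  -0.2   0.14] T [ 0.021  0.105 -0.005]
q [-0.193  0.292  0.284  1.484 -0.021  0.701] xaxis [ 0.073 -0.036 -0.997] jaw dir deg 38.8
shift tool xyz [ 0.0048 -0.2831  0.1386] |d| 0.3152
roll needed 0.678
```

Emit:
arm_command(motion=[{"x": 0, "y": -0.036, "z": 0.018, "roll": 0, "fingers": 1}, {"x": 0, "y": -0.036, "z": 0.018, "roll": 0, "fingers": 1}, {"x": 0, "y": -0.036, "z": 0.018, "roll": 0, "fingers": 1}, {"x": 0, "y": -0.036, "z": 0.018, "roll": 0, "fingers": 1}, {"x": 0, "y": -0.036, "z": 0.018, "roll": 0, "fingers": 1}, {"x": 0, "y": -0.036, "z": 0.018, "roll": 0, "fingers": 1}, {"x": 0, "y": -0.036, "z": 0.018, "roll": 0, "fingers": 1}, {"x": 0, "y": -0.02, "z": 0.01, "roll": 0, "fingers": 1}, {"x": 0, "y": 0, "z": 0, "roll": 0, "fingers": 1}])

```text
clock: 20.92
eef_pos: [0.4251, -0.4, 0.3132]
tool_rot: [0.302, 0.61, -0.302, 0.668]
ft_force: [0.4, 0.2, -0.3]
grip_width: 0.0854
```

Run:
```python
from h import *
st()
t=cam('top');s=cam('scene')
save('g8.png',t[0],1.25);save('g8s.png',s[0],1.25)
```

```text
t 20.92 tcp [ 0.4251 -0.4     0.3132] w 0.0854 F [ 0.42  0.17 -0.26] T [ 0.057  0.062 -0.056]
q [-0.769  0.332  0.336  1.497  0.026  0.115] xaxis [ 0.074 -0.035 -0.997] jaw dir deg 39.5
```

View pics/g8.png

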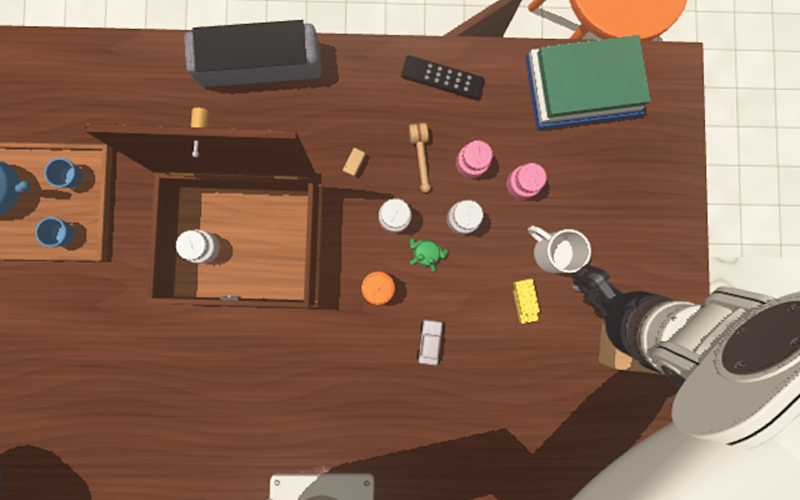

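View pics/g8s.png

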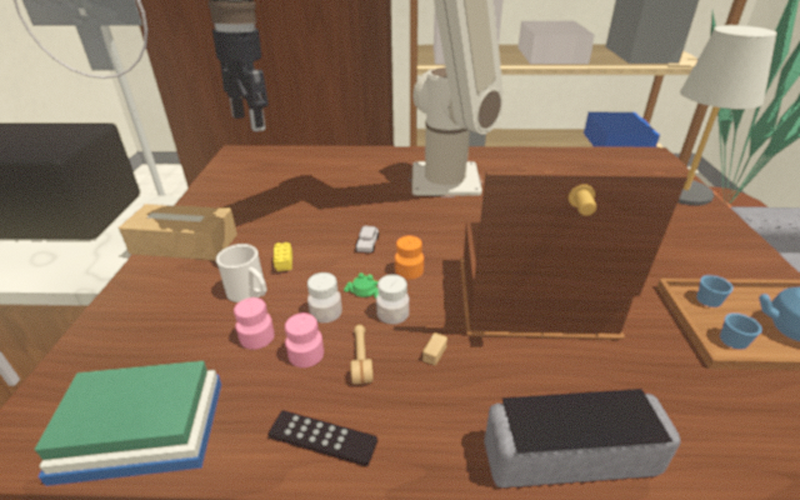

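```bash
cat > tri.py <<'E'
from h import *
def tops(f,thr,box):
    x0,x1,y0,y1=box
    g=cv2.cvtColor(f,cv2.COLOR_RGB2GRAY);hsv=cv2.cvtColor(f,cv2.COLOR_RGB2HSV)
    m=((g>thr)&(hsv[...,1]<30)).astype(np.uint8);k=np.zeros_like(m);k[y0:y1,x0:x1]=m[y0:y1,x0:x1]
    k=cv2.morphologyEx(k,cv2.MORPH_CLOSE,np.ones((3,3)))
    n,l,s,c=cv2.connectedComponentsWithStats(k);r=[]
    for i in range(1,n):
        if 120<s[i,4]<900:
            cn=max(cv2.findContours((l==i).astype(np.uint8),0,1)[0],key=cv2.contourArea)
            r.append((c[i],cv2.fitEllipse(cv2.convexHull(cn)),s[i]))
    return r
def tri(t,s,a,b):
    P=[c[1]@np.c_[c[2],c[3]] for c in(t,s)]
    X=cv2.triangulatePoints(P[0],P[1],np.float64(a).reshape(2,1),np.float64(b).reshape(2,1)).ravel();return X[:3]/X[3]
E
python3 - <<'E'
from tri import *
t=cam('top');s=cam('scene')
for r in tops(t[0],225,(100,420,130,250)): print('top',r[0].round(2),np.round(r[1][0],2),np.round(r[1][1],1),r[2],ray(t,*r[1][0],.076).round(4))
g=cv2.cvtColor(s[0],cv2.COLOR_RGB2GRAY)
print(g[215:262,259],g[215:262,314])
for th in(215,222,228):
  for r in tops(s[0],th,(240,335,180,265)): print('scn',th,r[0].round(2),np.round(r[1][0],2),np.round(r[1][1],1),r[2])
E
```

```text
top [315.77 169.91] [315.82 169.87] [21.  22.1] [305 160  23  21 371] [ 0.5814 -0.1264  0.076 ]
top [374.27 171.07] [374.28 171.11] [21.1 21.7] [364 161  22  21 366] [ 0.5806 -0.2592  0.076 ]
top [151.78 195.66] [151.79 195.76] [21.8 22.7] [141 185  23  22 394] [0.5178 0.2393 0.076 ]
[112 118 140 194 233 239 236 236 238 241 241 241 240 241 241 240 229 206
 182 180 180 182 178 183 197 212 217 215 218 218 214 194 173 166 163 161
 164 159 157 154 154 151 144 128 114 111 112] [ 76  76  73  82 142 201 233 242 240 239 236 232 230 234 239 241 241 240
 231 201 179 171 171 172 170 177 192 210 215 216 221 215 197 176 163 166
 160 158 157 148 151 150 146 141 126 112 109]
scn 215 [257.12 225.16] [257.16 225.23] [12.9 21.4] [247 219  21  13 225]
scn 215 [313.5  226.94] [313.55 226.9 ] [13.3 21.2] [303 221  22  13 227]
scn 222 [257.19 225.16] [257.23 225.24] [12.8 20.9] [247 219  21  13 217]
scn 222 [313.57 226.9 ] [313.6  226.86] [13.1 20. ] [304 221  20  13 214]
scn 228 [257.17 225.07] [257.17 225.05] [12.1 20.4] [247 219  21  13 204]
scn 228 [313.42 226.79] [313.39 226.8 ] [12.6 19.9] [304 221  20  13 205]
```

Run:
```python
from tri import *
t=cam('top');s=cam('scene')
print('j1',tri(t,s,(315.82,169.87),(313.55,226.9)),'j2',tri(t,s,(374.28,171.11),(257.2,225.2)))
```

```text
j1 [ 0.58160539 -0.12703988  0.07464422] j2 [ 0.58058178 -0.25982364  0.07678651]
```

Run:
```python
from h import *
go(.575,-.257,.15)
```

```text
t 21.22 tcp [ 0.4283 -0.3945  0.3139] w 0.0856 F [0.17 0.91 0.4 ] T [ 0.061  0.028 -0.048]
q [-0.759  0.329  0.334  1.497  0.028  0.117] xaxis [ 0.076 -0.033 -0.997] jaw dir deg 40.0
shift tool xyz [ 0.1699  0.1945 -0.0239] |d| 0.2594
```

Emit:
arm_command(motion=[{"x": 0.01, "y": 0.035, "z": -0.004, "roll": 0, "fingers": 1}, {"x": 0.015, "y": 0.035, "z": -0.004, "roll": 0, "fingers": 1}, {"x": 0.02, "y": 0.033, "z": -0.004, "roll": 0, "fingers": 1}, {"x": 0.02, "y": 0.033, "z": -0.004, "roll": 0, "fingers": 1}, {"x": 0.02, "y": 0.033, "z": -0.004, "roll": 0, "fingers": 1}, {"x": 0.03, "y": 0.02, "z": -0.004, "roll": 0, "fingers": 1}, {"x": 0.03, "y": 0, "z": 0, "roll": 0, "fingers": 1}, {"x": 0.02, "y": 0, "z": 0, "roll": 0, "fingers": 1}, {"x": 0, "y": 0, "z": 0, "roll": 0, "fingers": 1}])

```text
clock: 21.97
eef_pos: [0.5847, -0.2409, 0.1547]
tool_rot: [0.293, 0.609, -0.292, 0.677]
ft_force: [-0.1, -0.1, 0.4]
grip_width: 0.085
```

Run:
```python
from h import *
go(.5825,-.2605,.051)
```

```text
t 21.97 tcp [ 0.5847 -0.2409  0.1547] w 0.0850 F [-0.1  -0.12  0.36] T [0.034 0.188 0.013]
q [-0.39   0.466  0.124  1.132 -0.002  0.464] xaxis [ 0.089 -0.038 -0.995] jaw dir deg 41.2
shift tool xyz [ 0.1037 -0.0189  0.0042] |d| 0.1055
```

Emit:
arm_command(motion=[{"x": 0.02, "y": -0.01, "z": 0.002, "roll": 0, "fingers": 1}, {"x": 0.025, "y": -0.01, "z": 0.002, "roll": 0, "fingers": 1}, {"x": 0.025, "y": 0, "z": 0, "roll": 0, "fingers": 1}, {"x": 0.01, "y": 0, "z": 0, "roll": 0, "fingers": 1}, {"x": 0, "y": 0, "z": 0, "roll": 0, "fingers": 1}])

```text
clock: 22.38
eef_pos: [0.5841, -0.2548, 0.0784]
tool_rot: [0.29, 0.608, -0.288, 0.681]
ft_force: [-0.7, 0.0, 0.7]
grip_width: 0.0855
```

Run:
```python
from h import *
go(.5825,-.2605,.051)
```

```text
t 22.38 tcp [ 0.5841 -0.2548  0.0784] w 0.0855 F [-0.72  0.03  0.68] T [0.066 0.163 0.067]
q [-0.412  0.532  0.02   0.955  0.002  0.43 ] xaxis [ 0.096 -0.04  -0.995] jaw dir deg 41.8
shift tool xyz [ 0.0273 -0.0062  0.0006] |d| 0.0281
```

Emit:
arm_command(motion=[{"x": 0.013, "y": -0.006, "z": 0.0005, "roll": 0, "fingers": 1}, {"x": 0.013, "y": 0, "z": 0, "roll": 0, "fingers": 1}, {"x": 0.002, "y": 0, "z": 0, "roll": 0, "fingers": 1}])

```text
clock: 22.63
eef_pos: [0.5864, -0.26, 0.0553]
tool_rot: [0.289, 0.605, -0.287, 0.684]
ft_force: [-0.7, -0.2, -0.1]
grip_width: 0.0854
```

Run:
```python
from h import *
go(.5825,-.2605,.051)
```

```text
t 22.63 tcp [ 0.5864 -0.26    0.0553] w 0.0854 F [-0.73 -0.16 -0.06] T [ 0.032  0.082 -0.017]
q [-0.419  0.557 -0.005  0.897  0.004  0.421] xaxis [ 0.103 -0.042 -0.994] jaw dir deg 42.0
shift tool xyz [ 0.0039 -0.0034 -0.0026] |d| 0.0058
```

Emit:
arm_command(motion=[{"x": 0.0045, "y": -0.0035, "z": -0.0025, "roll": 0, "fingers": 1}, {"x": 0.001, "y": 0, "z": 0, "roll": 0, "fingers": 0}, {"x": 0.0005, "y": 0, "z": 0, "roll": 0, "fingers": 0}, {"x": 0.0005, "y": 0, "z": 0, "roll": 0, "fingers": 0}, {"x": 0.0005, "y": 0, "z": 0, "roll": 0, "fingers": 0}, {"x": 0.0005, "y": 0, "z": 0, "roll": 0, "fingers": 0}])

```text
clock: 23.13
eef_pos: [0.5848, -0.2611, 0.0523]
tool_rot: [0.289, 0.603, -0.287, 0.686]
ft_force: [-1.7, 1.2, 0.3]
grip_width: 0.05
```

Run:
```python
from h import *
st()
```

```text
t 23.13 tcp [ 0.5848 -0.2611  0.0523] w 0.0500 F [-1.74  1.24  0.26] T [ 0.153  0.371 -0.06 ]
q [-0.422  0.555 -0.018  0.88   0.004  0.418] xaxis [ 0.108 -0.045 -0.993] jaw dir deg 42.0
```

Emit:
arm_command(motion=[{"x": 0.001, "y": 0, "z": 0, "roll": 0.12, "fingers": 0}, {"x": 0.001, "y": 0, "z": 0, "roll": 0.12, "fingers": 0}, {"x": 0.001, "y": 0, "z": 0, "roll": 0.12, "fingers": 0}])

```text
clock: 23.38
eef_pos: [0.5862, -0.2638, 0.0522]
tool_rot: [0.41, 0.537, -0.395, 0.622]
ft_force: [-2.4, -1.7, 4.0]
grip_width: 0.0507
```

Run:
```python
from h import *
st()
```

```text
t 23.38 tcp [ 0.5862 -0.2638  0.0522] w 0.0507 F [-2.39 -1.67  4.02] T [-0.473  0.646 -0.008]
q [-0.422  0.556 -0.018  0.875 -0.001  0.791] xaxis [ 0.111 -0.051 -0.993] jaw dir deg 20.7
```

Emit:
arm_command(motion=[{"x": 0.001, "y": 0, "z": 0, "roll": 0.12, "fingers": 0}, {"x": 0.001, "y": 0, "z": 0, "roll": 0.12, "fingers": 0}, {"x": 0.001, "y": 0, "z": 0, "roll": 0.12, "fingers": 0}])

```text
clock: 23.63
eef_pos: [0.5873, -0.2676, 0.0527]
tool_rot: [0.517, 0.451, -0.49, 0.538]
ft_force: [-1.7, -1.6, 4.8]
grip_width: 0.0507
```

Run:
```python
from h import *
st()
```

```text
t 23.63 tcp [ 0.5873 -0.2676  0.0527] w 0.0507 F [-1.68 -1.56  4.84] T [-0.376  0.793 -0.019]
q [-0.424  0.556 -0.017  0.87  -0.008  1.164] xaxis [ 0.113 -0.059 -0.992] jaw dir deg -0.8
```

Emit:
arm_command(motion=[{"x": 0.001, "y": 0, "z": 0, "roll": 0.12, "fingers": 0}, {"x": 0.001, "y": 0, "z": 0, "roll": 0.12, "fingers": 0}, {"x": 0.001, "y": 0, "z": 0, "roll": 0.12, "fingers": 0}, {"x": 0.001, "y": 0, "z": 0, "roll": 0.12, "fingers": 0}])

```text
clock: 23.97
eef_pos: [0.5878, -0.2722, 0.053]
tool_rot: [0.633, 0.313, -0.587, 0.396]
ft_force: [-2.1, -0.9, 4.8]
grip_width: 0.0504
```

Run:
```python
from h import *
st()
s=cam('scene');cv2.imwrite('pics/g9.png',cv2.resize(s[0][150:270,220:370,::-1],None,fx=5,fy=5,interpolation=cv2.INTER_CUBIC))
```

```text
t 23.97 tcp [ 0.5878 -0.2722  0.053 ] w 0.0504 F [-2.11 -0.91  4.84] T [-0.159  0.896  0.012]
q [-0.426  0.557 -0.016  0.865 -0.015  1.662] xaxis [ 0.115 -0.069 -0.991] jaw dir deg -29.7
```

View pics/g9.png

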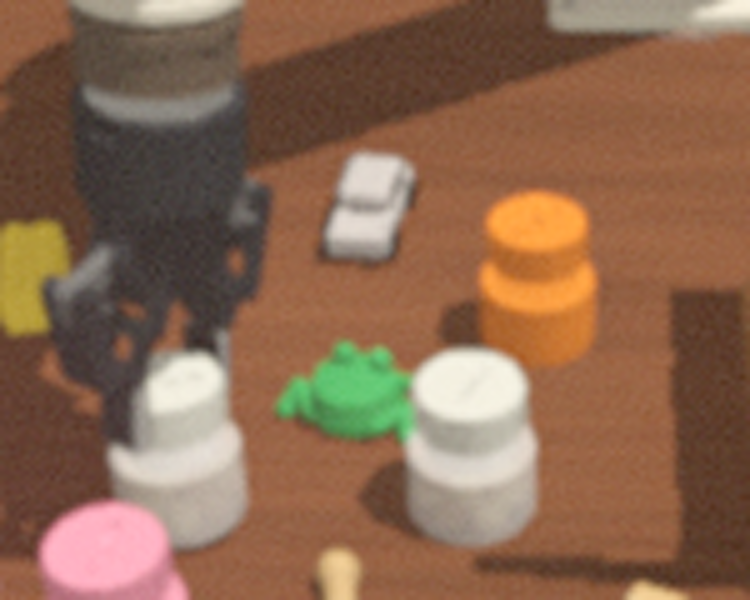

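Emit:
arm_command(motion=[{"x": 0, "y": 0, "z": 0, "roll": 0, "fingers": 1}, {"x": 0, "y": 0, "z": 0, "roll": 0, "fingers": 1}, {"x": 0, "y": 0, "z": 0, "roll": 0, "fingers": 1}, {"x": -0.02, "y": 0, "z": 0, "roll": 0, "fingers": 1}, {"x": -0.04, "y": 0, "z": 0, "roll": 0, "fingers": 1}, {"x": -0.04, "y": 0, "z": 0, "roll": 0, "fingers": 1}, {"x": -0.03, "y": 0, "z": 0, "roll": 0, "fingers": 1}, {"x": 0, "y": 0, "z": 0, "roll": 0, "fingers": 1}])

```text
clock: 24.68
eef_pos: [0.5717, -0.2608, 0.1813]
tool_rot: [0.63, 0.32, -0.586, 0.397]
ft_force: [1.3, -0.3, 0.9]
grip_width: 0.0852
```

Run:
```python
from h import *
go(.417,.09,.20,-1)
```

```text
t 24.68 tcp [ 0.5717 -0.2608  0.1813] w 0.0852 F [ 1.25 -0.34  0.93] T [ 0.038 -0.002 -0.013]
q [-0.422  0.421  0.121  1.146 -0.012  1.652] xaxis [ 0.109 -0.062 -0.992] jaw dir deg -28.9
shift tool xyz [-0.0571 -0.3002 -0.2322] |d| 0.3838
roll needed -0.487
```

Emit:
arm_command(motion=[{"x": -0.006, "y": -0.03, "z": -0.0235, "roll": 0, "fingers": 1}, {"x": -0.006, "y": -0.03, "z": -0.0235, "roll": 0, "fingers": 1}, {"x": -0.006, "y": -0.03, "z": -0.0235, "roll": 0, "fingers": 1}, {"x": -0.006, "y": -0.03, "z": -0.0235, "roll": 0, "fingers": 1}, {"x": -0.006, "y": -0.03, "z": -0.0235, "roll": 0, "fingers": 1}, {"x": -0.006, "y": -0.03, "z": -0.0235, "roll": 0, "fingers": 1}, {"x": -0.006, "y": -0.03, "z": -0.0235, "roll": 0, "fingers": 1}, {"x": -0.006, "y": -0.03, "z": -0.0235, "roll": 0, "fingers": 1}, {"x": -0.006, "y": -0.03, "z": -0.0235, "roll": 0, "fingers": 1}, {"x": -0.003, "y": -0.02, "z": -0.015, "roll": 0, "fingers": 1}, {"x": 0, "y": 0, "z": 0, "roll": -0.12, "fingers": 1}, {"x": 0, "y": 0, "z": 0, "roll": -0.12, "fingers": 1}, {"x": 0, "y": 0, "z": 0, "roll": -0.12, "fingers": 1}, {"x": 0, "y": 0, "z": 0, "roll": -0.12, "fingers": 1}, {"x": 0, "y": 0, "z": 0, "roll": 0, "fingers": 1}])

```text
clock: 25.93
eef_pos: [0.4166, 0.0963, 0.1966]
tool_rot: [0.512, 0.458, -0.481, 0.545]
ft_force: [-0.6, -0.5, 0.2]
grip_width: 0.0856
```

Run:
```python
from h import *
go(.417,.09,.10,-1)
from tri import *
t=cam('top');s=cam('scene')
T=tops(t[0],225,(280,420,130,250));S=tops(s[0],215,(240,335,180,265))
for r in T: print('top',np.round(r[1][0],2),np.round(r[1][1],1),ray(t,*r[1][0],.076).round(4))
for r in S: print('scn',np.round(r[1][0],2),np.round(r[1][1],1))
for r in T:
    for q in S:
        X=tri(t,s,r[1][0],q[1][0]);e=np.linalg.norm(proj(t,X)-r[1][0])
        if e<2: print(X.round(4),round(e,2))
cv2.imwrite('pics/g10.png',cv2.resize(s[0][180:280,220:370,::-1],None,fx=5,fy=5,interpolation=cv2.INTER_CUBIC))
```

```text
t 25.93 tcp [0.4166 0.0963 0.1966] w 0.0856 F [-0.6  -0.5   0.24] T [ 0.025  0.156 -0.044]
q [ 0.289  0.04  -0.333  1.099 -0.088  1.845] xaxis [ 0.119 -0.056 -0.991] jaw dir deg 0.8
shift tool xyz [ 0.0961 -0.0111  0.0008] |d| 0.0968
roll needed 0.031
top [324.54 164.62] [21.2 21.6] [ 0.5937 -0.146   0.076 ]
top [378.25 166.03] [20.9 21.4] [ 0.5923 -0.2682  0.076 ]
scn [252.63 228.83] [13.5 21.3]
scn [304.79 230.13] [13.8 21.3]
[ 0.5939 -0.1468  0.0747] 0.29
[ 0.5925 -0.2689  0.0754] 0.27
```

View pics/g10.png

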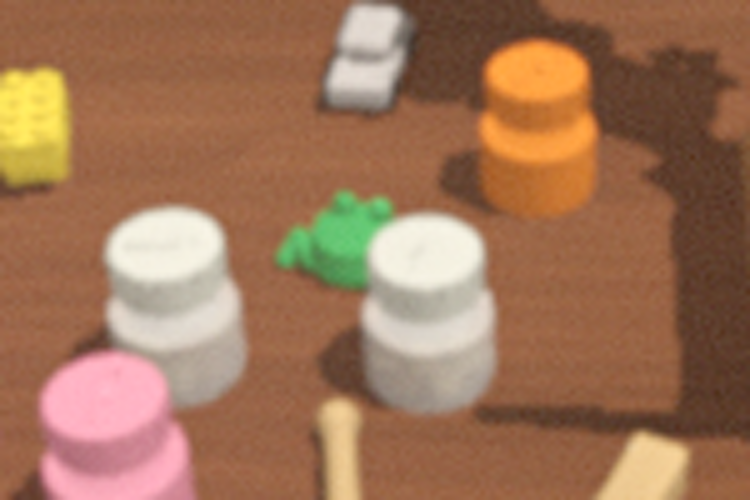

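Run:
```python
from h import *
go(.419,.095,.083,-1)
```

```text
t 26.03 tcp [0.4167 0.096  0.1966] w 0.0853 F [-0.56 -0.51  0.23] T [ 0.03   0.123 -0.015]
q [ 0.289  0.04  -0.333  1.099 -0.088  1.851] xaxis [ 0.119 -0.056 -0.991] jaw dir deg 0.5
shift tool xyz [ 0.113  -0.0112 -0.0054] |d| 0.1137
roll needed 0.025
```

Emit:
arm_command(motion=[{"x": 0.025, "y": -0.003, "z": 0, "roll": 0.02, "fingers": 1}, {"x": 0.03, "y": -0.004, "z": 0, "roll": 0, "fingers": 1}, {"x": 0.03, "y": -0.004, "z": 0, "roll": 0, "fingers": 1}, {"x": 0.02, "y": 0, "z": 0, "roll": 0, "fingers": 1}, {"x": 0.005, "y": 0, "z": 0, "roll": 0, "fingers": 1}])

```text
clock: 26.45
eef_pos: [0.4237, 0.0908, 0.0858]
tool_rot: [0.526, 0.446, -0.486, 0.537]
ft_force: [-0.1, -0.5, 0.5]
grip_width: 0.0855
```

Run:
```python
from h import *
go(.419,.095,.083,-1)
```

```text
t 26.45 tcp [0.4237 0.0908 0.0858] w 0.0855 F [-0.08 -0.51  0.46] T [ 0.084  0.138 -0.074]
q [ 0.271  0.16  -0.522  0.777 -0.085  1.866] xaxis [ 0.13  -0.052 -0.99 ] jaw dir deg -1.5
shift tool xyz [ 0.002  -0.0051 -0.0042] |d| 0.0069
roll needed -0.008
```

Emit:
arm_command(motion=[{"x": 0.002, "y": -0.002, "z": 0, "roll": 0, "fingers": 0}, {"x": 0, "y": 0, "z": 0, "roll": 0, "fingers": 0}, {"x": 0, "y": 0, "z": 0, "roll": 0, "fingers": 0}, {"x": 0, "y": 0, "z": 0, "roll": 0, "fingers": 0}, {"x": 0, "y": 0, "z": 0, "roll": 0, "fingers": 0}, {"x": 0, "y": 0, "z": 0, "roll": 0, "fingers": 0}, {"x": 0, "y": 0, "z": 0, "roll": 0, "fingers": 0}, {"x": 0, "y": 0, "z": 0, "roll": 0, "fingers": 0}, {"x": 0, "y": 0, "z": 0, "roll": 0, "fingers": 0}, {"x": 0, "y": 0, "z": 0, "roll": 0, "fingers": 0}])

```text
clock: 27.28
eef_pos: [0.4194, 0.0909, 0.0851]
tool_rot: [0.526, 0.448, -0.488, 0.534]
ft_force: [1.7, -0.5, -2.0]
grip_width: 0.009
```

Run:
```python
from h import *
go(.417,.095,.083,-1)
```

```text
t 27.28 tcp [0.4194 0.0909 0.0851] w 0.0090 F [ 1.73 -0.53 -2.05] T [0.06  1.133 0.183]
q [ 0.271  0.158 -0.527  0.781 -0.082  1.87 ] xaxis [ 0.123 -0.051 -0.991] jaw dir deg -1.7
shift tool xyz [ 0.0016 -0.0027 -0.0041] |d| 0.0051
roll needed -0.012
```

Emit:
arm_command(motion=[{"x": 0, "y": 0.006, "z": 0, "roll": 0, "fingers": 0}, {"x": 0, "y": 0.006, "z": 0, "roll": 0, "fingers": 0}, {"x": 0, "y": 0.006, "z": 0, "roll": 0, "fingers": 0}])

```text
clock: 27.53
eef_pos: [0.4191, 0.091, 0.085]
tool_rot: [0.517, 0.459, -0.495, 0.526]
ft_force: [-15.3, 1.8, 14.4]
grip_width: 0.0078
```

Run:
```python
from h import *
st()
```

```text
t 27.53 tcp [0.4191 0.091  0.085 ] w 0.0078 F [-15.3    1.84  14.43] T [ 0.336  4.067 -0.07 ]
q [ 0.261  0.18  -0.494  0.825 -0.067  1.856] xaxis [ 0.087 -0.046 -0.995] jaw dir deg -1.4
```

Emit:
arm_command(motion=[{"x": -0.006, "y": 0, "z": 0, "roll": 0, "fingers": 0}, {"x": -0.006, "y": 0, "z": 0, "roll": 0, "fingers": 0}, {"x": -0.006, "y": 0, "z": 0, "roll": 0, "fingers": 0}])

```text
clock: 27.78
eef_pos: [0.4183, 0.0906, 0.0914]
tool_rot: [0.515, 0.459, -0.498, 0.526]
ft_force: [23.6, 1.4, -64.0]
grip_width: 0.0072
```

Run:
```python
from h import *
st()
```

```text
t 27.78 tcp [0.4183 0.0906 0.0914] w 0.0072 F [ 23.61   1.41 -64.04] T [ 1.158 -3.119  0.407]
q [ 0.263  0.173 -0.481  0.849 -0.07   1.859] xaxis [ 0.082 -0.05  -0.995] jaw dir deg -1.5
```

Emit:
arm_command(motion=[{"x": 0.003, "y": 0.004, "z": 0.004, "roll": 0, "fingers": 0}, {"x": 0, "y": 0.006, "z": 0.004, "roll": 0, "fingers": 0}, {"x": 0, "y": 0.006, "z": 0.004, "roll": 0, "fingers": 0}])

```text
clock: 28.03
eef_pos: [0.4184, 0.0906, 0.0903]
tool_rot: [0.512, 0.48, -0.496, 0.512]
ft_force: [-14.9, 15.1, 8.9]
grip_width: 0.0073
```

Run:
```python
from h import *
st()
```

```text
t 28.03 tcp [0.4184 0.0906 0.0903] w 0.0073 F [-14.87  15.08   8.92] T [2.612 3.762 0.115]
q [ 0.232  0.192 -0.457  0.879 -0.027  1.819] xaxis [ 0.048 -0.017 -0.999] jaw dir deg -0.9
```

Emit:
arm_command(motion=[{"x": 0, "y": 0.006, "z": 0.004, "roll": 0, "fingers": 0}, {"x": 0, "y": 0.006, "z": 0.004, "roll": 0, "fingers": 0}])

```text
clock: 28.2
eef_pos: [0.418, 0.0907, 0.0901]
tool_rot: [0.509, 0.493, -0.495, 0.502]
ft_force: [-16.7, 13.7, 9.9]
grip_width: 0.0066
```

Run:
```python
from h import *
st()
```

```text
t 28.20 tcp [0.418  0.0907 0.0901] w 0.0066 F [-16.75  13.75   9.87] T [ 2.379  3.866 -0.142]
q [ 0.214  0.206 -0.439  0.904 -0.     1.793] xaxis [ 0.022  0.005 -1.   ] jaw dir deg -0.5
```

Emit:
arm_command(motion=[{"x": 0, "y": 0.006, "z": 0.001, "roll": 0, "fingers": 0}, {"x": 0, "y": 0.006, "z": 0, "roll": 0, "fingers": 0}, {"x": 0, "y": 0.006, "z": 0, "roll": 0, "fingers": 0}, {"x": 0, "y": 0, "z": 0, "roll": 0, "fingers": 0}, {"x": 0, "y": 0, "z": 0, "roll": 0, "fingers": 1}, {"x": 0, "y": 0, "z": 0, "roll": 0, "fingers": 1}, {"x": 0, "y": 0, "z": 0, "roll": 0, "fingers": 1}, {"x": 0, "y": 0, "z": 0, "roll": 0, "fingers": 1}, {"x": 0, "y": 0, "z": 0, "roll": 0, "fingers": 1}, {"x": -0.04, "y": 0, "z": 0, "roll": 0, "fingers": 1}, {"x": -0.04, "y": 0, "z": 0, "roll": 0, "fingers": 1}, {"x": 0, "y": 0, "z": 0, "roll": 0, "fingers": 1}])

```text
clock: 29.2
eef_pos: [0.4198, 0.0901, 0.1727]
tool_rot: [-0.501, -0.503, 0.503, -0.494]
ft_force: [1.0, 1.5, 0.9]
grip_width: 0.0854
```

Run:
```python
from h import *
go(.580,-.263,.17)
```

```text
t 29.20 tcp [0.4198 0.0901 0.1727] w 0.0854 F [0.99 1.48 0.88] T [ 0.054 -0.035 -0.026]
q [ 0.205  0.147 -0.27   1.164  0.009  1.783] xaxis [-0.011  0.007 -1.   ] jaw dir deg -0.4
shift tool xyz [-0.0015  0.1629  0.3518] |d| 0.3877
```

Emit:
arm_command(motion=[{"x": 0, "y": 0.0165, "z": 0.036, "roll": 0, "fingers": 1}, {"x": 0, "y": 0.0165, "z": 0.036, "roll": 0, "fingers": 1}, {"x": 0, "y": 0.0165, "z": 0.036, "roll": 0, "fingers": 1}, {"x": 0, "y": 0.0165, "z": 0.036, "roll": 0, "fingers": 1}, {"x": 0, "y": 0.0165, "z": 0.036, "roll": 0, "fingers": 1}, {"x": 0, "y": 0.0165, "z": 0.036, "roll": 0, "fingers": 1}, {"x": 0, "y": 0.0165, "z": 0.036, "roll": 0, "fingers": 1}, {"x": 0, "y": 0.0165, "z": 0.036, "roll": 0, "fingers": 1}, {"x": 0, "y": 0.0165, "z": 0.036, "roll": 0, "fingers": 1}, {"x": 0, "y": 0.01, "z": 0.022, "roll": 0, "fingers": 1}, {"x": 0, "y": 0, "z": 0, "roll": -0.12, "fingers": 1}, {"x": 0, "y": 0, "z": 0, "roll": -0.12, "fingers": 1}, {"x": 0, "y": 0, "z": 0, "roll": -0.12, "fingers": 1}, {"x": 0, "y": 0, "z": 0, "roll": -0.12, "fingers": 1}, {"x": 0, "y": 0, "z": 0, "roll": -0.12, "fingers": 1}, {"x": 0, "y": 0, "z": 0, "roll": 0, "fingers": 1}])

```text
clock: 30.53
eef_pos: [0.5909, -0.2768, 0.1712]
tool_rot: [0.325, 0.628, -0.319, 0.631]
ft_force: [-0.6, -0.5, 0.2]
grip_width: 0.0852
```

Run:
```python
from h import *
go(.5925,-.2685,.05)
```

```text
t 30.53 tcp [ 0.5909 -0.2768  0.1712] w 0.0852 F [-0.59 -0.55  0.24] T [0.029 0.012 0.039]
q [-0.442  0.573  0.349  1.343  0.008  0.504] xaxis [ 0.007  0.005 -1.   ] jaw dir deg 35.8
shift tool xyz [ 0.1213  0.0051 -0.0057] |d| 0.1215
```

Emit:
arm_command(motion=[{"x": 0.03, "y": 0.003, "z": -0.003, "roll": 0, "fingers": 1}, {"x": 0.03, "y": 0.002, "z": -0.003, "roll": 0, "fingers": 1}, {"x": 0.03, "y": 0, "z": 0, "roll": 0, "fingers": 1}, {"x": 0.02, "y": 0, "z": 0, "roll": 0, "fingers": 1}, {"x": 0.003, "y": 0, "z": 0, "roll": 0, "fingers": 1}])

```text
clock: 30.95
eef_pos: [0.5964, -0.2705, 0.0587]
tool_rot: [0.33, 0.621, -0.324, 0.632]
ft_force: [-0.7, 0.3, -1.1]
grip_width: 0.0854
```

Run:
```python
from h import *
go(.5925,-.2685,.049)
```

```text
t 30.95 tcp [ 0.5964 -0.2705  0.0587] w 0.0854 F [-0.74  0.31 -1.09] T [-0.008  0.039  0.025]
q [-0.429  0.645  0.171  1.081  0.008  0.534] xaxis [ 0.018  0.    -1.   ] jaw dir deg 34.8
shift tool xyz [ 0.0097 -0.0021 -0.004 ] |d| 0.0107
```

Emit:
arm_command(motion=[{"x": 0.0065, "y": -0.002, "z": -0.004, "roll": 0, "fingers": 1}, {"x": 0.001, "y": 0, "z": 0, "roll": 0, "fingers": 1}, {"x": 0, "y": 0, "z": 0, "roll": 0, "fingers": 0}, {"x": 0, "y": 0, "z": 0, "roll": 0, "fingers": 0}, {"x": 0, "y": 0, "z": 0, "roll": 0, "fingers": 0}, {"x": 0, "y": 0, "z": 0, "roll": 0, "fingers": 0}])

```text
clock: 31.45
eef_pos: [0.5938, -0.2691, 0.0535]
tool_rot: [0.333, 0.619, -0.327, 0.631]
ft_force: [-0.6, 0.2, -1.9]
grip_width: 0.0499
```

Run:
```python
from h import *
go(.5925,-.2685,.049)
```

```text
t 31.45 tcp [ 0.5938 -0.2691  0.0535] w 0.0499 F [-0.59  0.17 -1.93] T [ 0.043  0.038 -0.026]
q [-0.429  0.643  0.153  1.063  0.007  0.542] xaxis [ 0.019 -0.001 -1.   ] jaw dir deg 34.4
shift tool xyz [ 0.0044 -0.0009 -0.0013] |d| 0.0047
```

Emit:
arm_command(motion=[{"x": 0.001, "y": 0, "z": 0, "roll": 0, "fingers": 0}, {"x": 0.001, "y": 0, "z": 0, "roll": 0, "fingers": 0}])

```text
clock: 31.62
eef_pos: [0.5947, -0.2696, 0.0527]
tool_rot: [0.333, 0.618, -0.327, 0.632]
ft_force: [-0.9, -0.8, 1.2]
grip_width: 0.0501
```

Run:
```python
from h import *
st()
```

```text
t 31.62 tcp [ 0.5947 -0.2696  0.0527] w 0.0501 F [-0.95 -0.8   1.17] T [-0.108  0.256  0.011]
q [-0.429  0.644  0.152  1.059  0.007  0.543] xaxis [ 0.021 -0.002 -1.   ] jaw dir deg 34.3
```

Emit:
arm_command(motion=[{"x": 0.0012, "y": 0, "z": 0, "roll": 0.06, "fingers": 0}, {"x": 0.0012, "y": 0, "z": 0, "roll": 0.06, "fingers": 0}])

```text
clock: 31.78
eef_pos: [0.5949, -0.2697, 0.0522]
tool_rot: [0.372, 0.596, -0.365, 0.611]
ft_force: [-3.2, 0.9, 5.1]
grip_width: 0.0507
```

Run:
```python
from h import *
st()
```

```text
t 31.78 tcp [ 0.5949 -0.2697  0.0522] w 0.0507 F [-3.17  0.88  5.13] T [0.253 0.597 0.007]
q [-0.429  0.644  0.151  1.057  0.007  0.667] xaxis [ 0.022 -0.002 -1.   ] jaw dir deg 27.2
```

Emit:
arm_command(motion=[{"x": 0.0006, "y": 0, "z": 0, "roll": 0.1, "fingers": 0}, {"x": 0.0006, "y": 0, "z": 0, "roll": 0.1, "fingers": 0}, {"x": 0.0006, "y": 0, "z": 0, "roll": 0.1, "fingers": 0}])

```text
clock: 32.03
eef_pos: [0.5954, -0.2705, 0.0522]
tool_rot: [0.463, 0.531, -0.454, 0.546]
ft_force: [-0.2, -0.3, -0.7]
grip_width: 0.05
```

Run:
```python
from h import *
st()
```

```text
t 32.03 tcp [ 0.5954 -0.2705  0.0522] w 0.0500 F [-0.2  -0.26 -0.71] T [-0.15   0.143  0.049]
q [-0.429  0.643  0.15   1.054  0.006  0.981] xaxis [ 0.024 -0.004 -1.   ] jaw dir deg 9.2
```

Emit:
arm_command(motion=[{"x": 0.0006, "y": 0, "z": 0, "roll": 0.1, "fingers": 0}, {"x": 0.0006, "y": 0, "z": 0, "roll": 0.1, "fingers": 0}, {"x": 0.0006, "y": 0, "z": 0, "roll": 0.1, "fingers": 0}])

```text
clock: 32.28
eef_pos: [0.596, -0.2719, 0.0518]
tool_rot: [0.542, 0.452, -0.532, 0.468]
ft_force: [-0.1, -0.4, 0.9]
grip_width: 0.0502
```

Run:
```python
from h import *
st()
```

```text
t 32.28 tcp [ 0.596  -0.2719  0.0518] w 0.0502 F [-0.12 -0.43  0.91] T [-0.348  0.266  0.017]
q [-0.43   0.644  0.149  1.05   0.004  1.297] xaxis [ 0.026 -0.008 -1.   ] jaw dir deg -8.9
```

Emit:
arm_command(motion=[{"x": 0.0006, "y": 0, "z": 0, "roll": 0.1, "fingers": 0}, {"x": 0.0006, "y": 0, "z": 0, "roll": 0.1, "fingers": 0}, {"x": 0.0006, "y": 0, "z": 0, "roll": 0.1, "fingers": 0}])

```text
clock: 32.53
eef_pos: [0.5963, -0.2745, 0.0518]
tool_rot: [0.609, 0.36, -0.597, 0.378]
ft_force: [-0.8, -2.9, 1.1]
grip_width: 0.05
```

Run:
```python
from h import *
st()
```

```text
t 32.53 tcp [ 0.5963 -0.2745  0.0518] w 0.0500 F [-0.76 -2.88  1.1 ] T [-0.263  0.431  0.029]
q [-4.310e-01  6.440e-01  1.490e-01  1.047e+00 -1.000e-03  1.612e+00] xaxis [ 0.027 -0.013 -1.   ] jaw dir deg -27.1
```

Emit:
arm_command(motion=[{"x": 0.0015, "y": 0, "z": 0, "roll": 0.1, "fingers": 0}, {"x": 0.0015, "y": 0, "z": 0, "roll": 0.1, "fingers": 0}, {"x": 0.0012, "y": 0, "z": 0, "roll": 0.1, "fingers": 0}])

```text
clock: 32.78
eef_pos: [0.5967, -0.2777, 0.0517]
tool_rot: [0.66, 0.259, -0.647, 0.279]
ft_force: [-2.1, -0.7, 4.2]
grip_width: 0.0504
```

Run:
```python
from h import *
st()
```

```text
t 32.78 tcp [ 0.5967 -0.2777  0.0517] w 0.0504 F [-2.07 -0.7   4.15] T [-0.137  0.821  0.069]
q [-0.433  0.644  0.149  1.041 -0.006  1.928] xaxis [ 0.029 -0.02  -0.999] jaw dir deg -45.3
```

Emit:
arm_command(motion=[{"x": 0.0012, "y": 0, "z": 0, "roll": 0.1, "fingers": 0}, {"x": 0.0012, "y": 0, "z": 0, "roll": 0.1, "fingers": 0}, {"x": 0.0012, "y": 0, "z": 0, "roll": 0.1, "fingers": 0}])

```text
clock: 33.03
eef_pos: [0.5959, -0.2807, 0.0517]
tool_rot: [0.696, 0.151, -0.68, 0.174]
ft_force: [-2.7, -1.4, 4.2]
grip_width: 0.0502
```

Run:
```python
from h import *
st()
s=cam('scene');cv2.imwrite('pics/g11.png',cv2.resize(s[0][150:270,220:370,::-1],None,fx=5,fy=5,interpolation=cv2.INTER_CUBIC))
```

```text
t 33.03 tcp [ 0.5959 -0.2807  0.0517] w 0.0502 F [-2.7  -1.39  4.24] T [-0.146  0.855  0.04 ]
q [-0.435  0.643  0.147  1.038 -0.011  2.243] xaxis [ 0.028 -0.026 -0.999] jaw dir deg -63.4
```

View pics/g11.png

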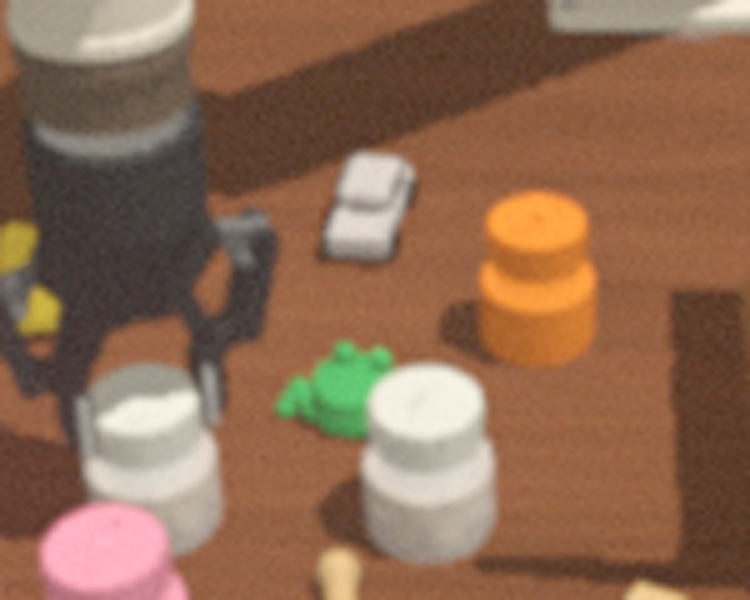

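Emit:
arm_command(motion=[{"x": -0.01, "y": 0, "z": 0, "roll": 0, "fingers": 0}, {"x": -0.03, "y": 0, "z": 0, "roll": 0, "fingers": 0}, {"x": -0.035, "y": 0, "z": 0, "roll": 0, "fingers": 0}, {"x": -0.035, "y": 0, "z": 0, "roll": -0.12, "fingers": 0}, {"x": -0.035, "y": 0, "z": 0, "roll": -0.12, "fingers": 0}, {"x": -0.02, "y": 0, "z": 0, "roll": -0.12, "fingers": 0}, {"x": 0, "y": 0, "z": 0, "roll": -0.12, "fingers": 0}, {"x": 0, "y": 0, "z": 0, "roll": -0.12, "fingers": 0}, {"x": 0, "y": 0, "z": 0, "roll": -0.12, "fingers": 0}, {"x": 0, "y": 0, "z": 0, "roll": -0.12, "fingers": 0}, {"x": 0, "y": 0, "z": 0, "roll": -0.12, "fingers": 0}, {"x": 0, "y": 0, "z": 0, "roll": -0.12, "fingers": 0}, {"x": 0, "y": 0, "z": 0, "roll": 0, "fingers": 0}])

```text
clock: 34.17
eef_pos: [0.5916, -0.2722, 0.2285]
tool_rot: [0.496, 0.495, -0.49, 0.519]
ft_force: [0.1, 0.6, -2.5]
grip_width: 0.0504
```

Run:
```python
from h import *
go(.515,.155,.21,0)
```

```text
t 34.17 tcp [ 0.5916 -0.2722  0.2285] w 0.0504 F [ 0.12  0.63 -2.52] T [0.08  0.032 0.009]
q [-0.43   0.524  0.415  1.426 -0.004  1.113] xaxis [ 0.031 -0.018 -0.999] jaw dir deg 1.7
shift tool xyz [ 0.0084 -0.0648 -0.4295] |d| 0.4344
roll needed 0.029
```

Emit:
arm_command(motion=[{"x": 0, "y": -0.006, "z": -0.039, "roll": 0.03, "fingers": 0}, {"x": 0, "y": -0.006, "z": -0.039, "roll": 0, "fingers": 0}, {"x": 0, "y": -0.006, "z": -0.039, "roll": 0, "fingers": 0}, {"x": 0, "y": -0.006, "z": -0.039, "roll": 0, "fingers": 0}, {"x": 0, "y": -0.006, "z": -0.039, "roll": 0, "fingers": 0}, {"x": 0, "y": -0.006, "z": -0.039, "roll": 0, "fingers": 0}, {"x": 0, "y": -0.006, "z": -0.039, "roll": 0, "fingers": 0}, {"x": 0, "y": -0.006, "z": -0.039, "roll": 0, "fingers": 0}, {"x": 0, "y": -0.006, "z": -0.039, "roll": 0, "fingers": 0}, {"x": 0, "y": -0.006, "z": -0.039, "roll": 0, "fingers": 0}, {"x": 0, "y": -0.003, "z": -0.02, "roll": 0, "fingers": 0}, {"x": 0, "y": 0, "z": 0, "roll": 0, "fingers": 0}])

```text
clock: 35.17
eef_pos: [0.5299, 0.1554, 0.2186]
tool_rot: [0.512, 0.482, -0.501, 0.504]
ft_force: [-0.3, 0.0, -1.7]
grip_width: 0.0506
```

Run:
```python
from h import *
go(.515,.155,.068,0)
```

```text
t 35.17 tcp [0.5299 0.1554 0.2186] w 0.0506 F [-0.31  0.04 -1.74] T [-0.061  0.069 -0.041]
q [ 0.297  0.327  0.089  1.304 -0.021  1.895] xaxis [ 0.034 -0.012 -0.999] jaw dir deg -1.6
shift tool xyz [ 0.15   -0.02   -0.0009] |d| 0.1513
roll needed -0.027
```

Emit:
arm_command(motion=[{"x": 0.03, "y": -0.01, "z": -0.001, "roll": -0.027, "fingers": 0}, {"x": 0.035, "y": -0.01, "z": 0, "roll": 0, "fingers": 0}, {"x": 0.035, "y": 0, "z": 0, "roll": 0, "fingers": 0}, {"x": 0.03, "y": 0, "z": 0, "roll": 0, "fingers": 0}, {"x": 0.01, "y": 0, "z": 0, "roll": 0, "fingers": 0}, {"x": 0, "y": 0, "z": 0, "roll": 0, "fingers": 0}])

```text
clock: 35.67
eef_pos: [0.5171, 0.1586, 0.0776]
tool_rot: [0.509, 0.487, -0.491, 0.513]
ft_force: [-1.3, 0.4, -1.2]
grip_width: 0.0507
```

Run:
```python
from h import *
go(.515,.155,.060,0)
```

```text
t 35.67 tcp [0.5171 0.1586 0.0776] w 0.0507 F [-1.3  0.4 -1.2] T [-0.027  0.07  -0.04 ]
q [ 0.309  0.407 -0.184  0.94  -0.021  1.88 ] xaxis [ 0.044 -0.008 -0.999] jaw dir deg -0.0
shift tool xyz [ 0.0176 -0.0029  0.0035] |d| 0.0181
roll needed -0.001
```

Emit:
arm_command(motion=[{"x": 0.01, "y": -0.003, "z": 0.0045, "roll": 0, "fingers": 0}, {"x": 0.004, "y": 0, "z": 0, "roll": 0, "fingers": 0}, {"x": 0.0025, "y": 0, "z": 0, "roll": 0, "fingers": 0}, {"x": 0.0025, "y": 0, "z": 0, "roll": 0, "fingers": 0}])

```text
clock: 36.0
eef_pos: [0.5166, 0.153, 0.0603]
tool_rot: [0.511, 0.485, -0.491, 0.512]
ft_force: [0.0, -0.5, -1.2]
grip_width: 0.0503
```

Run:
```python
from h import *
st()
```

```text
t 36.00 tcp [0.5166 0.153  0.0603] w 0.0503 F [ 0.04 -0.52 -1.23] T [-0.004  0.3   -0.043]
q [ 0.299  0.422 -0.213  0.893 -0.02   1.875] xaxis [ 0.046 -0.007 -0.999] jaw dir deg -0.3
```

Touching now; ease down a touch and release, then head for jar 1.

Emit:
arm_command(motion=[{"x": 0.0015, "y": 0, "z": 0, "roll": 0, "fingers": 0}, {"x": 0, "y": 0, "z": 0, "roll": 0, "fingers": 0.9}, {"x": 0, "y": 0, "z": 0, "roll": 0, "fingers": 0.9}, {"x": 0, "y": 0, "z": 0, "roll": 0, "fingers": 0.9}, {"x": -0.01, "y": 0, "z": 0, "roll": 0, "fingers": 0.9}, {"x": -0.02, "y": 0, "z": 0, "roll": 0, "fingers": 1}, {"x": -0.035, "y": 0, "z": 0, "roll": 0, "fingers": 1}, {"x": -0.04, "y": 0, "z": 0, "roll": 0, "fingers": 1}, {"x": -0.03, "y": 0, "z": 0, "roll": 0, "fingers": 1}, {"x": 0, "y": 0, "z": 0, "roll": 0, "fingers": 1}])

```text
clock: 36.83
eef_pos: [0.5128, 0.155, 0.2073]
tool_rot: [0.514, 0.483, -0.488, 0.513]
ft_force: [0.6, 0.2, 0.4]
grip_width: 0.0855
```

Run:
```python
from tri import *
go(.585,-.145,.18)
t=cam('top');s=cam('scene')
T=tops(t[0],225,(280,420,130,250));S=tops(s[0],215,(240,335,180,265))
for r in T: print('top',np.round(r[1][0],2),np.round(r[1][1],1),ray(t,*r[1][0],.076).round(4))
for r in T:
    for q in S:
        X=tri(t,s,r[1][0],q[1][0]);e=np.linalg.norm(proj(t,X)-r[1][0])
        if e<2: print(X.round(4),round(e,2))
save('g12.png',t[0],1.25)
```

```text
t 36.83 tcp [0.5128 0.155  0.2073] w 0.0855 F [0.56 0.17 0.4 ] T [-0.022 -0.027 -0.011]
q [ 0.305  0.282 -0.005  1.232 -0.021  1.882] xaxis [ 0.056 -0.004 -0.998] jaw dir deg -0.3
shift tool xyz [0.0325 0.0724 0.2994] |d| 0.3098
top [324.57 164.59] [21.2 21.5] [ 0.5937 -0.1461  0.076 ]
[ 0.594  -0.1468  0.0746] 0.27
```

View pics/g12.png

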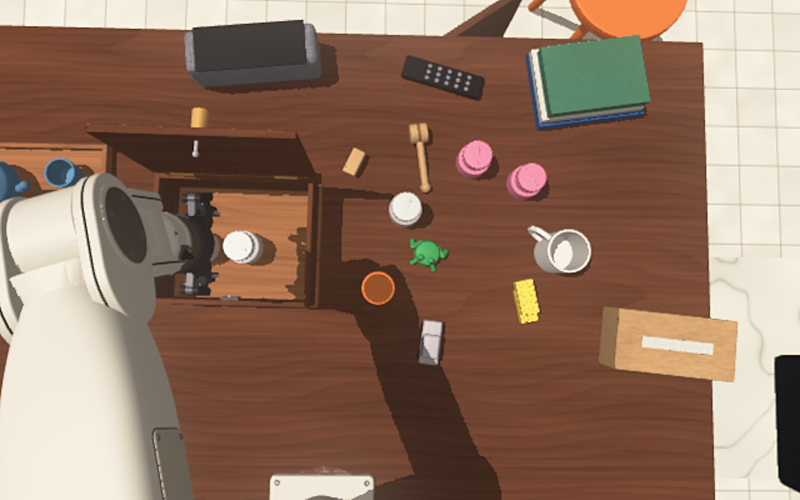

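Emit:
arm_command(motion=[{"x": 0.001, "y": 0.009, "z": 0.0375, "roll": 0, "fingers": 1}, {"x": 0.003, "y": 0.009, "z": 0.0375, "roll": 0, "fingers": 1}, {"x": 0.004, "y": 0.009, "z": 0.0375, "roll": 0, "fingers": 1}, {"x": 0.004, "y": 0.009, "z": 0.0375, "roll": 0, "fingers": 1}, {"x": 0.004, "y": 0.009, "z": 0.0375, "roll": 0, "fingers": 1}, {"x": 0.004, "y": 0.009, "z": 0.0375, "roll": 0, "fingers": 1}, {"x": 0.004, "y": 0.009, "z": 0.0375, "roll": 0, "fingers": 1}, {"x": 0.004, "y": 0.009, "z": 0.03, "roll": 0, "fingers": 1}, {"x": 0, "y": 0, "z": 0, "roll": -0.12, "fingers": 1}, {"x": 0, "y": 0, "z": 0, "roll": -0.12, "fingers": 1}, {"x": 0, "y": 0, "z": 0, "roll": -0.12, "fingers": 1}, {"x": 0, "y": 0, "z": 0, "roll": -0.12, "fingers": 1}, {"x": 0, "y": 0, "z": 0, "roll": 0, "fingers": 1}])

```text
clock: 38.02
eef_pos: [0.5759, -0.1504, 0.1572]
tool_rot: [0.364, 0.603, -0.357, 0.614]
ft_force: [0.1, 0.4, -0.2]
grip_width: 0.0856
```

Run:
```python
from h import *
go(.595,-.147,.05)
```

```text
t 38.02 tcp [ 0.5759 -0.1504  0.1572] w 0.0856 F [ 0.11  0.39 -0.18] T [-0.011  0.042 -0.033]
q [-0.258  0.453  0.116  1.215  0.006  0.813] xaxis [ 0.019  0.001 -1.   ] jaw dir deg 28.6
shift tool xyz [0.1076 0.0166 0.0053] |d| 0.109
```

Tilt is small again. Descend.

Emit:
arm_command(motion=[{"x": 0.02, "y": 0.009, "z": 0.003, "roll": 0, "fingers": 1}, {"x": 0.03, "y": 0.007, "z": 0.003, "roll": 0, "fingers": 1}, {"x": 0.03, "y": 0, "z": 0, "roll": 0, "fingers": 1}, {"x": 0.015, "y": 0, "z": 0, "roll": 0, "fingers": 1}, {"x": 0.003, "y": 0, "z": 0, "roll": 0, "fingers": 1}])

```text
clock: 38.43
eef_pos: [0.5937, -0.1474, 0.0534]
tool_rot: [0.369, 0.601, -0.362, 0.61]
ft_force: [-0.7, -0.7, 0.0]
grip_width: 0.0851
```

Run:
```python
from h import *
go(.595,-.147,.05)
```

```text
t 38.43 tcp [ 0.5937 -0.1474  0.0534] w 0.0851 F [-0.71 -0.72  0.01] T [-0.012  0.043 -0.   ]
q [-0.246  0.573  0.025  1.007  0.005  0.841] xaxis [ 0.016  0.001 -1.   ] jaw dir deg 27.7
shift tool xyz [0.0034 0.0012 0.0002] |d| 0.0036
```

Emit:
arm_command(motion=[{"x": 0.0035, "y": 0, "z": 0, "roll": 0, "fingers": 0}, {"x": 0, "y": 0, "z": 0, "roll": 0, "fingers": 0}, {"x": 0, "y": 0, "z": 0, "roll": 0, "fingers": 0}, {"x": 0, "y": 0, "z": 0, "roll": 0, "fingers": 0}, {"x": 0, "y": 0, "z": 0, "roll": 0, "fingers": 0}, {"x": 0.0015, "y": 0, "z": 0, "roll": 0, "fingers": 0}, {"x": 0.001, "y": 0, "z": 0, "roll": 0, "fingers": 0}])

```text
clock: 39.02
eef_pos: [0.5932, -0.1466, 0.0477]
tool_rot: [0.371, 0.6, -0.364, 0.608]
ft_force: [-0.5, 0.1, -1.3]
grip_width: 0.0501
```

Run:
```python
from h import *
st()
```

```text
t 39.02 tcp [ 0.5932 -0.1466  0.0477] w 0.0501 F [-0.54  0.13 -1.25] T [-0.003  0.247 -0.004]
q [-0.245  0.578  0.018  0.997  0.006  0.847] xaxis [ 0.015  0.002 -1.   ] jaw dir deg 27.4
```

Emit:
arm_command(motion=[{"x": 0.001, "y": 0, "z": 0, "roll": 0.1, "fingers": 0}, {"x": 0.001, "y": 0, "z": 0, "roll": 0.1, "fingers": 0}, {"x": 0.001, "y": 0, "z": 0, "roll": 0.1, "fingers": 0}])

```text
clock: 39.27
eef_pos: [0.5942, -0.1494, 0.0476]
tool_rot: [0.46, 0.534, -0.454, 0.546]
ft_force: [-0.9, -1.9, 1.6]
grip_width: 0.0506
```

Run:
```python
from h import *
st()
```

```text
t 39.27 tcp [ 0.5942 -0.1494  0.0476] w 0.0506 F [-0.88 -1.86  1.6 ] T [-0.488  0.515  0.048]
q [-0.246  0.578  0.017  0.991  0.     1.158] xaxis [ 0.018 -0.004 -1.   ] jaw dir deg 9.5
```

Emit:
arm_command(motion=[{"x": 0.0008, "y": 0, "z": 0, "roll": 0.1, "fingers": 0}, {"x": 0.0008, "y": 0, "z": 0, "roll": 0.1, "fingers": 0}, {"x": 0.0008, "y": 0, "z": 0, "roll": 0.1, "fingers": 0}])

```text
clock: 39.52
eef_pos: [0.5945, -0.1522, 0.0479]
tool_rot: [0.539, 0.453, -0.533, 0.468]
ft_force: [-2.4, -1.6, 0.3]
grip_width: 0.0504
```

Run:
```python
from h import *
st()
```

```text
t 39.52 tcp [ 0.5945 -0.1522  0.0479] w 0.0504 F [-2.42 -1.62  0.34] T [-0.282  0.453  0.045]
q [-0.248  0.577  0.016  0.988 -0.005  1.474] xaxis [ 0.02 -0.01 -1.  ] jaw dir deg -8.7
```

Emit:
arm_command(motion=[{"x": -0.01, "y": 0, "z": 0, "roll": 0, "fingers": 0}, {"x": -0.03, "y": 0, "z": 0, "roll": 0, "fingers": 0}, {"x": -0.04, "y": 0, "z": 0, "roll": -0.1, "fingers": 0}, {"x": -0.04, "y": 0, "z": 0, "roll": -0.05, "fingers": 0}, {"x": -0.04, "y": 0, "z": 0, "roll": 0, "fingers": 0}, {"x": -0.01, "y": 0, "z": 0, "roll": 0, "fingers": 0}, {"x": 0, "y": 0, "z": 0, "roll": 0, "fingers": 0}])

```text
clock: 40.1
eef_pos: [0.5875, -0.1496, 0.226]
tool_rot: [0.497, 0.5, -0.494, 0.51]
ft_force: [0.1, -0.1, -3.3]
grip_width: 0.0501
```

Run:
```python
from h import *
go(.515,.073,.21,0)
```

```text
t 40.10 tcp [ 0.5875 -0.1496  0.226 ] w 0.0501 F [ 0.12 -0.06 -3.27] T [ 0.015 -0.027 -0.021]
q [-0.248  0.446  0.285  1.396 -0.003  1.304] xaxis [ 0.013 -0.007 -1.   ] jaw dir deg 1.1
shift tool xyz [ 0.0135 -0.0684 -0.224 ] |d| 0.2346
roll needed 0.019
```

Emit:
arm_command(motion=[{"x": 0, "y": -0.012, "z": -0.037, "roll": 0.02, "fingers": 0}, {"x": 0, "y": -0.012, "z": -0.037, "roll": 0, "fingers": 0}, {"x": 0, "y": -0.012, "z": -0.037, "roll": 0, "fingers": 0}, {"x": 0, "y": -0.012, "z": -0.037, "roll": 0, "fingers": 0}, {"x": 0, "y": -0.012, "z": -0.037, "roll": 0, "fingers": 0}, {"x": 0, "y": -0.007, "z": -0.028, "roll": 0, "fingers": 0}, {"x": 0, "y": 0, "z": 0, "roll": 0, "fingers": 0}])

```text
clock: 40.68
eef_pos: [0.5157, 0.0677, 0.2202]
tool_rot: [0.501, 0.496, -0.498, 0.506]
ft_force: [0.1, -1.0, -2.5]
grip_width: 0.0504
```

Run:
```python
from h import *
go(.515,.073,.062,0)
```

```text
t 40.68 tcp [0.5157 0.0677 0.2202] w 0.0504 F [ 0.08 -1.02 -2.54] T [-0.102  0.029 -0.002]
q [ 0.136  0.276  0.022  1.305 -0.009  1.704] xaxis [ 0.013 -0.007 -1.   ] jaw dir deg 0.2
shift tool xyz [ 0.1582 -0.0028 -0.0064] |d| 0.1583
roll needed 0.003
```

Emit:
arm_command(motion=[{"x": 0.03, "y": -0.003, "z": -0.005, "roll": 0, "fingers": 0}, {"x": 0.035, "y": 0, "z": -0.002, "roll": 0, "fingers": 0}, {"x": 0.035, "y": 0, "z": 0, "roll": 0, "fingers": 0}, {"x": 0.035, "y": 0, "z": 0, "roll": 0, "fingers": 0}, {"x": 0.008, "y": 0, "z": 0, "roll": 0, "fingers": 0}, {"x": 0, "y": 0, "z": 0, "roll": 0, "fingers": 0}])

```text
clock: 41.18
eef_pos: [0.5126, 0.077, 0.072]
tool_rot: [0.497, 0.5, -0.493, 0.511]
ft_force: [0.7, 0.5, -1.0]
grip_width: 0.0505
```

Run:
```python
from h import *
go(.515,.073,.056,0)
```

```text
t 41.18 tcp [0.5126 0.077  0.072 ] w 0.0505 F [ 0.7   0.52 -1.04] T [0.037 0.05  0.002]
q [ 0.154  0.392 -0.224  0.94  -0.009  1.705] xaxis [ 0.015 -0.007 -1.   ] jaw dir deg 1.2
shift tool xyz [0.0161 0.002  0.0039] |d| 0.0167
roll needed 0.02
```

Emit:
arm_command(motion=[{"x": 0.01, "y": 0.002, "z": 0.0045, "roll": 0, "fingers": 0}, {"x": 0.004, "y": 0, "z": 0, "roll": 0, "fingers": 0}, {"x": 0.002, "y": 0, "z": 0, "roll": 0, "fingers": 0}])

```text
clock: 41.43
eef_pos: [0.5167, 0.0715, 0.0574]
tool_rot: [0.497, 0.499, -0.492, 0.511]
ft_force: [0.4, 0.0, -2.7]
grip_width: 0.0503
```

Run:
```python
from h import *
go(.515,.073,.056,0)
```

```text
t 41.43 tcp [0.5167 0.0715 0.0574] w 0.0503 F [ 0.41  0.04 -2.69] T [0.021 0.058 0.015]
q [ 0.143  0.414 -0.235  0.905 -0.009  1.692] xaxis [ 0.018 -0.006 -1.   ] jaw dir deg 1.2
shift tool xyz [ 0.0013 -0.0017 -0.0016] |d| 0.0027
roll needed 0.021
```

Emit:
arm_command(motion=[{"x": 0.001, "y": 0, "z": -0.001, "roll": 0, "fingers": 0}, {"x": 0.0015, "y": 0, "z": 0, "roll": 0, "fingers": 0}, {"x": 0, "y": 0, "z": 0, "roll": 0, "fingers": 0.9}, {"x": 0, "y": 0, "z": 0, "roll": 0, "fingers": 0.9}, {"x": 0, "y": 0, "z": 0, "roll": 0, "fingers": 0.9}, {"x": -0.01, "y": 0, "z": 0, "roll": 0, "fingers": 0.9}, {"x": -0.02, "y": 0, "z": 0, "roll": 0, "fingers": 1}, {"x": -0.035, "y": 0, "z": 0, "roll": 0, "fingers": 1}, {"x": -0.04, "y": 0, "z": 0, "roll": 0, "fingers": 1}, {"x": -0.04, "y": -0.02, "z": 0.02, "roll": 0, "fingers": 1}, {"x": -0.03, "y": -0.02, "z": 0.03, "roll": 0, "fingers": 1}, {"x": -0.03, "y": -0.02, "z": 0.03, "roll": 0, "fingers": 1}, {"x": -0.02, "y": -0.02, "z": 0.035, "roll": 0, "fingers": 1}, {"x": -0.02, "y": -0.02, "z": 0.035, "roll": 0, "fingers": 1}, {"x": 0, "y": -0.02, "z": 0.035, "roll": 0, "fingers": 1}, {"x": 0, "y": -0.02, "z": 0.035, "roll": 0, "fingers": 1}, {"x": 0, "y": 0, "z": 0, "roll": 0, "fingers": 1}])

```text
clock: 42.85
eef_pos: [0.3901, -0.1374, 0.3085]
tool_rot: [0.502, 0.49, -0.482, 0.524]
ft_force: [0.6, 0.5, -0.6]
grip_width: 0.0859
```

Run:
```python
from h import *
st()
t=cam('top');save('g13.png',t[0],1.25)
cv2.imwrite('pics/g13c.png',cv2.resize(t[0][80:255,60:270,::-1],None,fx=3.4,fy=3.4,interpolation=cv2.INTER_CUBIC))
```

```text
t 42.85 tcp [ 0.3901 -0.1374  0.3085] w 0.0859 F [ 0.55  0.51 -0.58] T [ 0.067  0.06  -0.002]
q [-0.343  0.    -0.074  1.441  0.006  1.199] xaxis [ 0.054 -0.013 -0.998] jaw dir deg 1.7
```

View pics/g13.png

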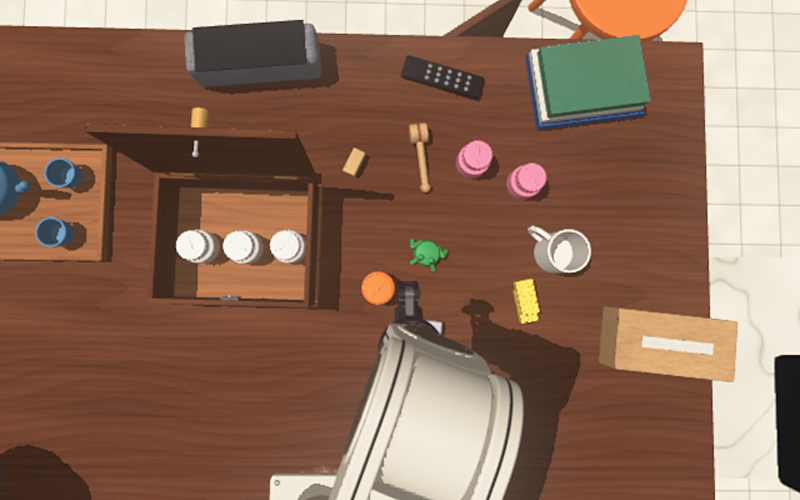

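View pics/g13c.png

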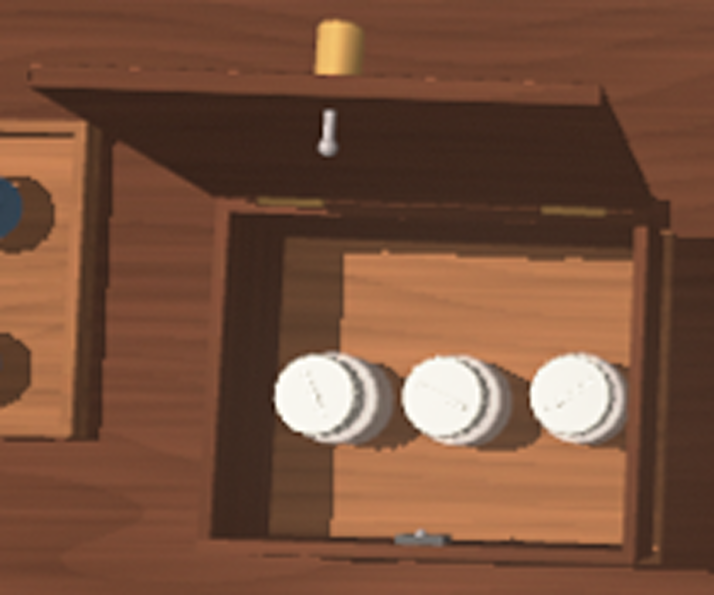

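Run:
```python
from h import *
t=cam('top')
for p in ((30,67),(30,88),(600,84),(600,104),(330,72),(330,92)):
    print(p,ray(t,60+p[0]/3.4,80+p[1]/3.4,.34).round(4))
go(.62,.09,.40,0)
```

```text
(30, 67) [0.6613 0.2931 0.34  ]
(30, 88) [0.6509 0.2926 0.34  ]
(600, 84) [0.6581 0.0159 0.34  ]
(600, 104) [0.6481 0.0156 0.34  ]
(330, 72) [0.6616 0.1479 0.34  ]
(330, 92) [0.6516 0.1475 0.34  ]
t 42.95 tcp [ 0.3924 -0.1337  0.308 ] w 0.0851 F [0.56 0.36 0.78] T [ 0.008  0.051 -0.003]
q [-0.335  0.002 -0.074  1.439  0.009  1.203] xaxis [ 0.055 -0.01  -0.998] jaw dir deg 1.9
shift tool xyz [-0.0815  0.2397 -0.2149] |d| 0.3321
roll needed 0.034
```

Emit:
arm_command(motion=[{"x": -0.02, "y": 0.005, "z": -0.03, "roll": 0.03, "fingers": 1}, {"x": -0.02, "y": 0.015, "z": -0.03, "roll": 0, "fingers": 1}, {"x": -0.02, "y": 0.022, "z": -0.027, "roll": 0, "fingers": 1}, {"x": -0.015, "y": 0.027, "z": -0.026, "roll": 0, "fingers": 1}, {"x": -0.006, "y": 0.03, "z": -0.025, "roll": 0, "fingers": 1}, {"x": -0.002, "y": 0.03, "z": -0.025, "roll": 0, "fingers": 1}, {"x": -0.002, "y": 0.03, "z": -0.025, "roll": 0, "fingers": 1}, {"x": -0.002, "y": 0.03, "z": -0.022, "roll": 0, "fingers": 1}, {"x": -0.002, "y": 0.025, "z": 0, "roll": 0, "fingers": 1}, {"x": 0, "y": 0, "z": 0, "roll": 0, "fingers": 1}])

```text
clock: 43.78
eef_pos: [0.6042, 0.1066, 0.4103]
tool_rot: [0.508, 0.49, -0.481, 0.52]
ft_force: [-1.1, 0.3, -1.2]
grip_width: 0.0858
```

Run:
```python
from h import *
go(.66,.085,.39,-1)
```

```text
t 43.78 tcp [0.6042 0.1066 0.4103] w 0.0858 F [-1.14  0.34 -1.24] T [-0.008  0.098 -0.023]
q [ 0.181  0.47   0.799  1.844 -0.013  1.732] xaxis [ 0.057 -0.003 -0.998] jaw dir deg 1.2
shift tool xyz [0.0235 0.0541 0.0227] |d| 0.0632
roll needed 0.038
```

Emit:
arm_command(motion=[{"x": 0, "y": 0.02, "z": 0.01, "roll": 0.035, "fingers": 1}, {"x": 0.005, "y": 0.02, "z": 0.01, "roll": 0, "fingers": 1}, {"x": 0.005, "y": 0.013, "z": 0.002, "roll": 0, "fingers": 1}, {"x": 0, "y": 0, "z": 0, "roll": 0, "fingers": 1}])

```text
clock: 44.12
eef_pos: [0.6571, 0.0964, 0.3972]
tool_rot: [0.511, 0.488, -0.489, 0.511]
ft_force: [1.3, 0.1, -0.4]
grip_width: 0.0855
```

Run:
```python
from h import *
go(.66,.085,.305,-1)
s=cam('scene');save('g14.png',s[0],1.25)
```

```text
t 44.12 tcp [0.6571 0.0964 0.3972] w 0.0855 F [ 1.28  0.05 -0.35] T [ 0.029  0.049 -0.   ]
q [ 0.149  0.628  1.034  1.932 -0.008  1.721] xaxis [ 0.045 -0.002 -0.999] jaw dir deg -0.0
shift tool xyz [ 0.0923 -0.0013  0.0112] |d| 0.093
roll needed 0.017
```

View pics/g14.png

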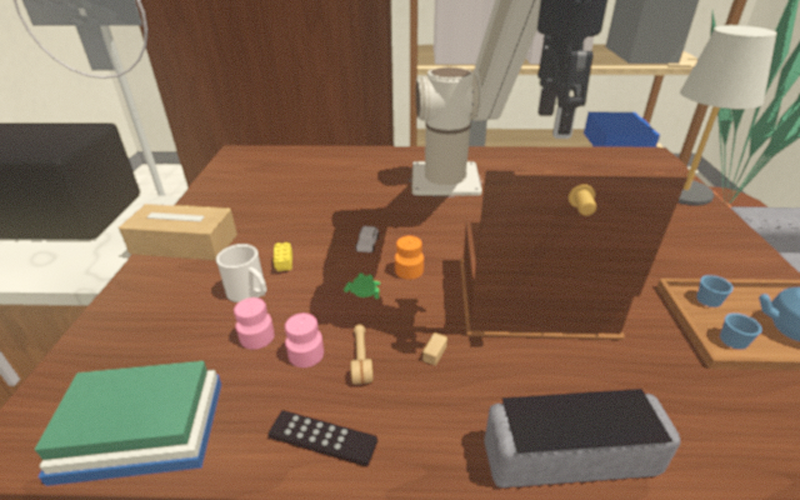

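Emit:
arm_command(motion=[{"x": 0.02, "y": 0, "z": 0.006, "roll": 0, "fingers": 1}, {"x": 0.025, "y": 0, "z": 0.006, "roll": 0, "fingers": 1}, {"x": 0.025, "y": 0, "z": 0, "roll": 0, "fingers": 1}, {"x": 0.015, "y": 0, "z": 0, "roll": 0, "fingers": 1}, {"x": 0, "y": 0, "z": 0, "roll": 0, "fingers": 1}])

```text
clock: 44.58
eef_pos: [0.6557, 0.0915, 0.3151]
tool_rot: [0.511, 0.489, -0.484, 0.514]
ft_force: [-0.2, 0.5, -1.0]
grip_width: 0.0854
```

Run:
```python
from h import *
go(.66,.085,.305,-1)
s=cam('scene');cv2.imwrite('pics/g15.png',cv2.resize(s[0][60:290,340:560,::-1],None,fx=2.6,fy=2.6))
```

```text
t 44.58 tcp [0.6557 0.0915 0.3151] w 0.0854 F [-0.16  0.54 -1.01] T [ 0.01   0.024 -0.013]
q [ 0.141  0.54   0.663  1.642 -0.005  1.704] xaxis [ 0.052  0.002 -0.999] jaw dir deg 0.5
shift tool xyz [0.0103 0.0037 0.0066] |d| 0.0128
roll needed 0.026
```

View pics/g15.png

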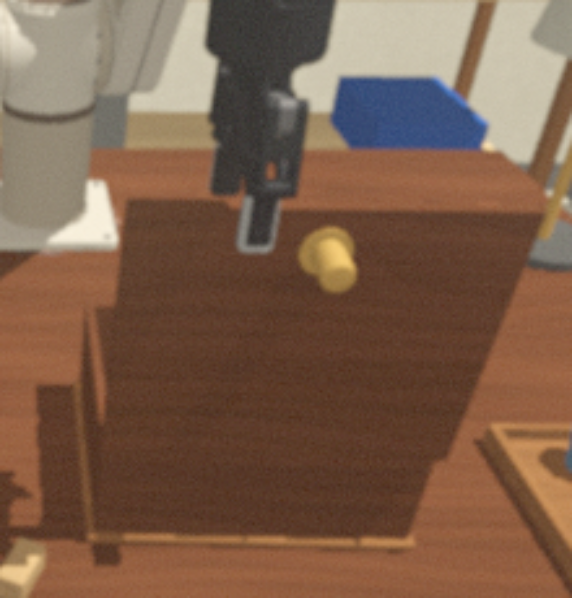

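Emit:
arm_command(motion=[{"x": 0.018, "y": 0, "z": 0.008, "roll": 0, "fingers": 1}, {"x": 0.002, "y": -0.02, "z": 0, "roll": 0, "fingers": 1}, {"x": 0, "y": -0.02, "z": 0, "roll": 0, "fingers": 1}, {"x": 0, "y": -0.015, "z": 0, "roll": 0, "fingers": 1}, {"x": 0.002, "y": -0.015, "z": 0, "roll": 0, "fingers": 1}])

```text
clock: 45.05
eef_pos: [0.5875, 0.0867, 0.2994]
tool_rot: [0.515, 0.486, -0.478, 0.519]
ft_force: [2.2, -0.6, 1.7]
grip_width: 0.0856
```

Run:
```python
from h import *
go(.505,.085,.287,-1)
```

```text
t 45.05 tcp [0.5875 0.0867 0.2994] w 0.0856 F [ 2.24 -0.64  1.67] T [-0.127 -0.373 -0.058]
q [ 0.149  0.361  0.343  1.484 -0.006  1.708] xaxis [ 0.069  0.005 -0.998] jaw dir deg 0.7
shift tool xyz [ 0.0066 -0.0831  0.0007] |d| 0.0834
roll needed 0.03
```

Emit:
arm_command(motion=[{"x": 0.003, "y": -0.015, "z": 0, "roll": 0, "fingers": 1}, {"x": 0.003, "y": -0.015, "z": 0, "roll": 0, "fingers": 1}, {"x": 0.003, "y": -0.015, "z": 0, "roll": 0, "fingers": 1}, {"x": 0.004, "y": -0.015, "z": 0, "roll": 0, "fingers": 1}])

```text
clock: 45.38
eef_pos: [0.5286, 0.0885, 0.2932]
tool_rot: [0.52, 0.482, -0.471, 0.524]
ft_force: [1.8, 0.7, -0.4]
grip_width: 0.0856
```

Run:
```python
from h import *
go(.505,.085,.287,-1)
s=cam('scene');cv2.imwrite('pics/g16.png',cv2.resize(s[0][60:290,340:560,::-1],None,fx=2.6,fy=2.6))
```

```text
t 45.38 tcp [0.5286 0.0885 0.2932] w 0.0856 F [ 1.84  0.68 -0.36] T [-0.014 -0.141 -0.007]
q [ 0.17   0.222  0.136  1.394 -0.008  1.726] xaxis [ 0.091  0.007 -0.996] jaw dir deg 0.8
shift tool xyz [ 0.004  -0.0241  0.0032] |d| 0.0247
roll needed 0.032
```

View pics/g16.png

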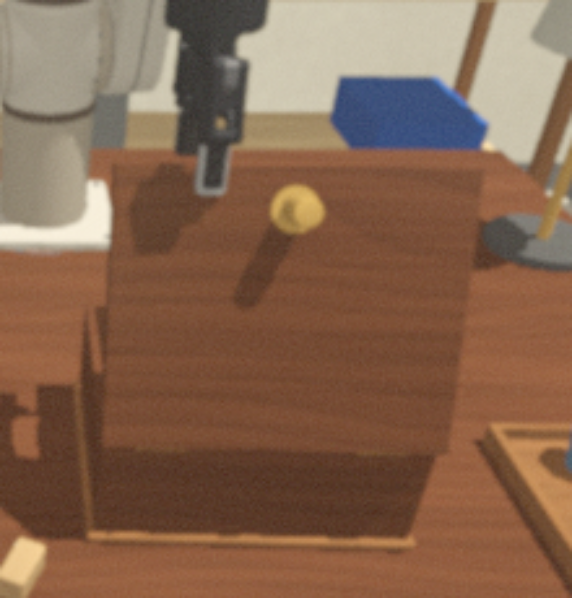

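Lid is coming over. A little further, then rise clear.

Emit:
arm_command(motion=[{"x": 0.005, "y": -0.015, "z": 0, "roll": 0, "fingers": 1}, {"x": 0.005, "y": -0.015, "z": 0, "roll": 0, "fingers": 1}, {"x": 0.004, "y": -0.015, "z": 0, "roll": 0, "fingers": 1}, {"x": 0, "y": -0.012, "z": 0, "roll": 0, "fingers": 1}, {"x": -0.03, "y": 0, "z": 0, "roll": 0, "fingers": 1}, {"x": -0.04, "y": 0, "z": 0, "roll": 0, "fingers": 1}, {"x": -0.04, "y": 0, "z": 0, "roll": 0, "fingers": 1}, {"x": 0, "y": 0, "z": 0, "roll": 0, "fingers": 0}])

```text
clock: 46.1
eef_pos: [0.4509, 0.0895, 0.397]
tool_rot: [0.521, 0.483, -0.467, 0.527]
ft_force: [1.1, 0.1, 0.4]
grip_width: 0.0751
```

Run:
```python
from h import *
go(.44,.157,.25,-1)
s=cam('scene');cv2.imwrite('pics/g17.png',cv2.resize(s[0][60:290,340:560,::-1],None,fx=2.6,fy=2.6))
```

```text
t 46.10 tcp [0.4509 0.0895 0.397 ] w 0.0751 F [1.07 0.07 0.38] T [-0.013  0.056  0.05 ]
q [ 0.202  0.071  0.223  1.626 -0.009  1.751] xaxis [ 0.097  0.011 -0.995] jaw dir deg 1.2
shift tool xyz [ 0.1459 -0.0237 -0.0665] |d| 0.1621
roll needed 0.039
```

View pics/g17.png

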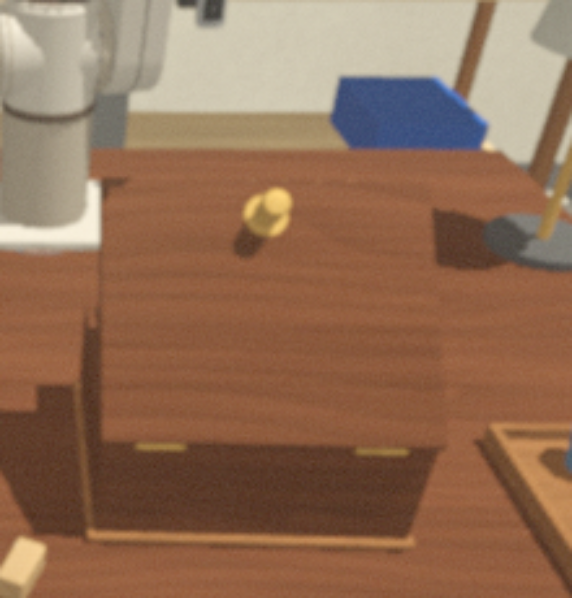

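Emit:
arm_command(motion=[{"x": 0, "y": 0, "z": 0, "roll": -0.12, "fingers": 0}, {"x": 0, "y": 0, "z": 0, "roll": -0.12, "fingers": 0}, {"x": 0, "y": 0, "z": 0, "roll": -0.12, "fingers": 0}, {"x": 0, "y": 0, "z": 0, "roll": -0.12, "fingers": 0}, {"x": 0, "y": 0, "z": 0, "roll": -0.12, "fingers": 0}, {"x": 0, "y": 0, "z": 0, "roll": -0.12, "fingers": 0}, {"x": 0, "y": 0, "z": 0, "roll": -0.12, "fingers": 0}, {"x": 0, "y": 0, "z": 0, "roll": -0.12, "fingers": 0}, {"x": 0, "y": 0, "z": 0, "roll": -0.12, "fingers": 0}, {"x": 0, "y": 0, "z": 0, "roll": -0.12, "fingers": 0}, {"x": 0, "y": 0, "z": 0, "roll": -0.12, "fingers": 0}, {"x": 0, "y": 0, "z": 0, "roll": -0.12, "fingers": 0}, {"x": 0, "y": 0, "z": 0, "roll": -0.1, "fingers": 0}, {"x": 0, "y": 0, "z": 0, "roll": 0, "fingers": 0}, {"x": 0, "y": 0, "z": 0, "roll": 0, "fingers": 0}, {"x": 0, "y": 0, "z": 0, "roll": 0, "fingers": 0}, {"x": 0, "y": 0, "z": 0, "roll": 0, "fingers": 0}, {"x": 0, "y": 0, "z": 0, "roll": 0, "fingers": 0}, {"x": 0, "y": 0, "z": 0, "roll": 0, "fingers": 0}, {"x": 0, "y": 0, "z": 0, "roll": 0, "fingers": 0}])

```text
clock: 47.82
eef_pos: [0.4505, 0.095, 0.4081]
tool_rot: [-0.013, 0.664, 0.023, 0.748]
ft_force: [-0.3, 0.1, 0.5]
grip_width: -0.0
```

Run:
```python
from h import *
go(.425,.10,.20,89)
s=cam('scene');cv2.imwrite('pics/g18.png',cv2.resize(s[0][60:290,340:560,::-1],None,fx=2.6,fy=2.6))
```

```text
t 47.82 tcp [0.4505 0.095  0.4081] w -0.0000 F [-0.28  0.14  0.52] T [0.013 0.097 0.012]
q [ 0.213  0.057  0.235  1.628 -0.008  0.161] xaxis [ 0.118  0.018 -0.993] jaw dir deg 93.0
shift tool xyz [ 0.2036  0.0038 -0.0498] |d| 0.2097
roll needed 0.069
```

View pics/g18.png

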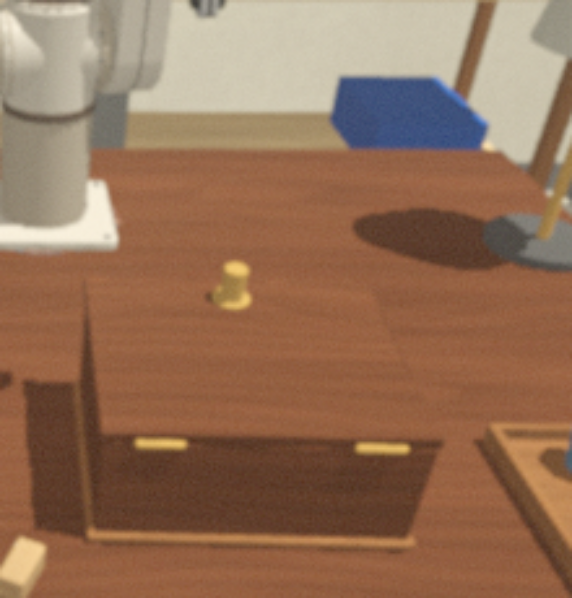

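Emit:
arm_command(motion=[{"x": 0.035, "y": 0.001, "z": -0.008, "roll": 0.03, "fingers": 0}, {"x": 0.035, "y": 0.001, "z": -0.01, "roll": 0.03, "fingers": 0}, {"x": 0.035, "y": 0, "z": -0.01, "roll": 0, "fingers": 0}, {"x": 0.035, "y": 0, "z": -0.01, "roll": 0, "fingers": 0}, {"x": 0.035, "y": 0, "z": -0.01, "roll": 0, "fingers": 0}, {"x": 0.03, "y": 0, "z": -0.005, "roll": 0, "fingers": 0}, {"x": 0, "y": 0, "z": 0, "roll": 0, "fingers": 0}])

```text
clock: 48.45
eef_pos: [0.424, 0.101, 0.193]
tool_rot: [0.013, 0.66, 0.002, 0.751]
ft_force: [-2.0, 0.1, -0.4]
grip_width: 0.0002
```

Run:
```python
from h import *
go(.425,.10,.145,89)
s=cam('scene');cv2.imwrite('pics/g19.png',cv2.resize(s[0][60:290,340:560,::-1],None,fx=2.6,fy=2.6))
```

```text
t 48.45 tcp [0.424 0.101 0.193] w 0.0002 F [-2.    0.13 -0.37] T [-0.045  0.229  0.019]
q [ 0.242  0.035 -0.349  1.057 -0.012  0.256] xaxis [ 0.129  0.02  -0.991] jaw dir deg 89.2
shift tool xyz [ 0.0477 -0.002  -0.0051] |d| 0.048
roll needed 0.004
```

View pics/g19.png

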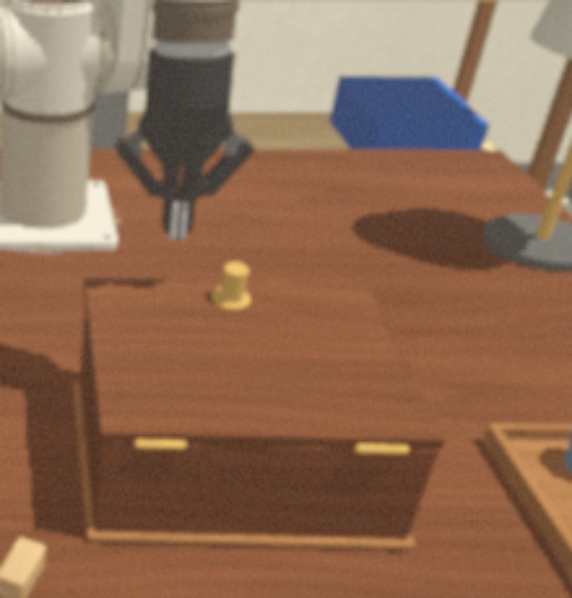

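Emit:
arm_command(motion=[{"x": 0.03, "y": -0.018, "z": -0.004, "roll": 0, "fingers": 0}, {"x": 0.012, "y": 0, "z": -0.002, "roll": 0, "fingers": 0}, {"x": 0.004, "y": 0, "z": 0, "roll": 0, "fingers": 0}, {"x": 0.003, "y": 0, "z": 0, "roll": 0, "fingers": 0}])

```text
clock: 48.83
eef_pos: [0.4342, 0.0854, 0.1541]
tool_rot: [0.014, 0.653, 0.004, 0.757]
ft_force: [-0.1, 0.3, 0.3]
grip_width: -0.0001
```

Run:
```python
from h import *
st()
```

```text
t 48.83 tcp [0.4342 0.0854 0.1541] w -0.0001 F [-0.08  0.25  0.29] T [-0.016  0.119  0.004]
q [ 0.198  0.068 -0.426  0.927 -0.006  0.213] xaxis [ 0.148  0.024 -0.989] jaw dir deg 89.3
```

Emit:
arm_command(motion=[{"x": 0.008, "y": 0, "z": -0.009, "roll": 0, "fingers": 0}, {"x": 0.006, "y": 0, "z": -0.005, "roll": 0, "fingers": 0}, {"x": 0.005, "y": 0, "z": -0.002, "roll": 0, "fingers": 0}, {"x": 0.005, "y": 0, "z": -0.001, "roll": 0, "fingers": 0}])

```text
clock: 49.17
eef_pos: [0.4284, 0.0879, 0.1357]
tool_rot: [0.015, 0.647, 0.004, 0.762]
ft_force: [-6.4, -2.0, 9.8]
grip_width: -0.0
```

Run:
```python
from h import *
st()
```

```text
t 49.17 tcp [0.4284 0.0879 0.1357] w -0.0000 F [-6.37 -1.99  9.83] T [-0.505  1.179 -0.017]
q [ 0.208  0.067 -0.484  0.855 -0.008  0.222] xaxis [ 0.163  0.026 -0.986] jaw dir deg 89.3
```

Emit:
arm_command(motion=[{"x": 0.007, "y": 0, "z": 0, "roll": 0, "fingers": 0}, {"x": 0.008, "y": 0, "z": 0, "roll": 0, "fingers": 0}])

```text
clock: 49.33
eef_pos: [0.4328, 0.0888, 0.1241]
tool_rot: [0.015, 0.645, 0.005, 0.764]
ft_force: [-29.9, -6.2, 69.8]
grip_width: -0.0003
```

Run:
```python
from h import *
st()
```

```text
t 49.33 tcp [0.4328 0.0888 0.1241] w -0.0003 F [-29.87  -6.22  69.81] T [-1.095  4.641 -0.058]
q [ 0.208  0.085 -0.499  0.816 -0.009  0.222] xaxis [ 0.168  0.027 -0.985] jaw dir deg 89.3
```

Emit:
arm_command(motion=[{"x": -0.004, "y": 0, "z": 0, "roll": 0, "fingers": 0}, {"x": -0.01, "y": 0, "z": 0, "roll": 0, "fingers": 0}, {"x": -0.03, "y": 0, "z": 0, "roll": 0, "fingers": 0}, {"x": -0.035, "y": 0, "z": 0, "roll": 0, "fingers": 1}, {"x": -0.03, "y": 0, "z": 0, "roll": 0, "fingers": 1}, {"x": 0, "y": 0, "z": 0, "roll": 0, "fingers": 1}])

```text
clock: 49.83
eef_pos: [0.4166, 0.087, 0.2374]
tool_rot: [0.015, 0.644, 0.006, 0.765]
ft_force: [0.6, -0.3, -0.4]
grip_width: 0.0359
```

Run:
```python
from h import *
go(.435,.1565,.20,89)
s=cam('scene');cv2.imwrite('pics/g20.png',cv2.resize(s[0][60:290,340:560,::-1],None,fx=2.6,fy=2.6))
t=cam('top');hsv=cv2.cvtColor(t[0],cv2.COLOR_RGB2HSV)
print(proj(s,[.441,.157,.160]))
```

```text
t 49.83 tcp [0.4166 0.087  0.2374] w 0.0359 F [ 0.64 -0.27 -0.42] T [0.032 0.103 0.007]
q [ 0.212 -0.049 -0.32   1.125 -0.009  0.225] xaxis [ 0.172  0.028 -0.985] jaw dir deg 89.4
shift tool xyz [0.0419 0.0685 0.0107] |d| 0.081
roll needed 0.007
[429.24296552 166.08226522]
```

View pics/g20.png

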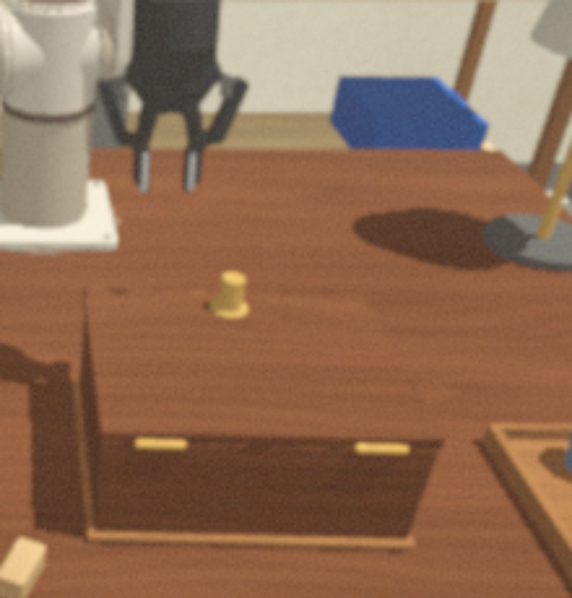

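Emit:
arm_command(motion=[{"x": 0, "y": 0.034, "z": 0.006, "roll": 0, "fingers": 1}, {"x": 0.01, "y": 0.034, "z": 0.006, "roll": 0, "fingers": 1}, {"x": 0.015, "y": 0, "z": 0, "roll": 0, "fingers": 1}, {"x": 0.01, "y": 0, "z": 0, "roll": 0, "fingers": 1}, {"x": 0, "y": 0, "z": 0, "roll": 0, "fingers": 1}])

```text
clock: 50.35
eef_pos: [0.4343, 0.1574, 0.1966]
tool_rot: [0.015, 0.647, 0.003, 0.762]
ft_force: [-0.3, -0.2, 0.6]
grip_width: 0.0855
```

Run:
```python
from h import *
go(.444,.1565,.132,89)
s=cam('scene');cv2.imwrite('pics/g21.png',cv2.resize(s[0][60:290,340:560,::-1],None,fx=2.6,fy=2.6))
```

```text
t 50.35 tcp [0.4343 0.1574 0.1966] w 0.0855 F [-0.26 -0.22  0.56] T [-0.022  0.225 -0.009]
q [ 0.372  0.061 -0.318  1.031 -0.036  0.385] xaxis [ 0.163  0.025 -0.986] jaw dir deg 89.2
shift tool xyz [ 0.0653 -0.0026 -0.0009] |d| 0.0653
roll needed 0.003
```

View pics/g21.png

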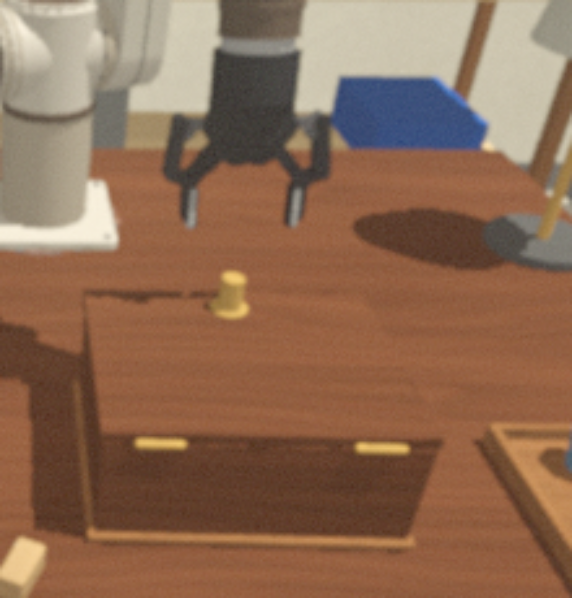

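Emit:
arm_command(motion=[{"x": 0.02, "y": -0.0025, "z": 0, "roll": 0, "fingers": 1}, {"x": 0.02, "y": 0, "z": 0, "roll": 0, "fingers": 1}, {"x": 0.012, "y": 0, "z": 0, "roll": 0, "fingers": 1}, {"x": 0, "y": 0, "z": 0, "roll": 0, "fingers": 1}])

```text
clock: 50.73
eef_pos: [0.4429, 0.1551, 0.1436]
tool_rot: [0.015, 0.647, 0.003, 0.762]
ft_force: [-0.7, 0.0, -0.5]
grip_width: 0.0854
```

Run:
```python
from h import *
go(.444,.1565,.133,89)
```

```text
t 50.73 tcp [0.4429 0.1551 0.1436] w 0.0854 F [-0.7   0.02 -0.47] T [0.006 0.169 0.018]
q [ 0.359  0.123 -0.397  0.89  -0.035  0.375] xaxis [ 0.162  0.024 -0.986] jaw dir deg 89.1
shift tool xyz [ 0.0106  0.0012 -0.0006] |d| 0.0107
roll needed 0.001
```

Emit:
arm_command(motion=[{"x": 0.009, "y": 0.001, "z": 0, "roll": 0, "fingers": 0.5}, {"x": 0, "y": 0, "z": 0, "roll": 0, "fingers": 0.4}, {"x": 0, "y": 0, "z": 0, "roll": 0, "fingers": 0.4}, {"x": 0, "y": 0, "z": 0, "roll": 0, "fingers": 0.4}])

```text
clock: 51.07
eef_pos: [0.4447, 0.1556, 0.1349]
tool_rot: [0.016, 0.647, 0.002, 0.762]
ft_force: [-0.4, 0.3, -0.5]
grip_width: 0.0387
```

Run:
```python
from h import *
go(.444,.1565,.133,89)
s=cam('scene');cv2.imwrite('pics/g22.png',cv2.resize(s[0][100:230,370:500,::-1],None,fx=4.5,fy=4.5))
```

```text
t 51.07 tcp [0.4447 0.1556 0.1349] w 0.0387 F [-0.42  0.34 -0.46] T [-0.095  0.218  0.001]
q [ 0.359  0.136 -0.406  0.868 -0.035  0.376] xaxis [ 0.162  0.023 -0.986] jaw dir deg 89.0
shift tool xyz [ 0.0018  0.0009 -0.001 ] |d| 0.0023
roll needed -0.0
```

View pics/g22.png

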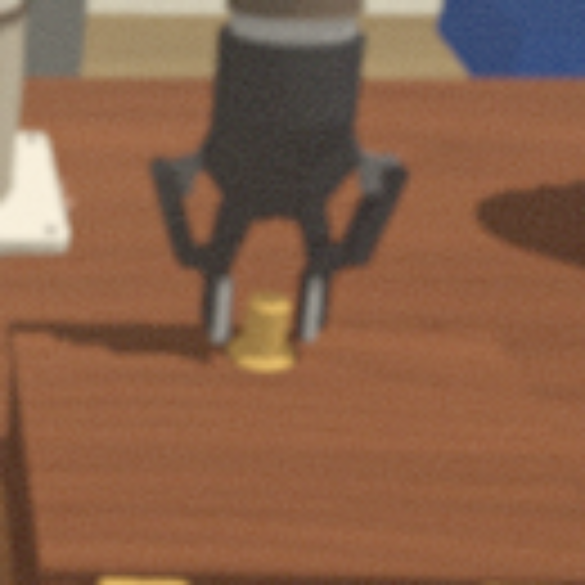

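Emit:
arm_command(motion=[{"x": 0.001, "y": 0.0005, "z": 0, "roll": 0, "fingers": 0.2}, {"x": 0.001, "y": 0, "z": 0, "roll": 0, "fingers": 0}, {"x": 0.001, "y": 0, "z": 0, "roll": 0, "fingers": 0}])

```text
clock: 51.37
eef_pos: [0.4455, 0.1579, 0.1356]
tool_rot: [0.017, 0.646, 0.004, 0.763]
ft_force: [-3.1, -2.2, 4.5]
grip_width: 0.0213
```

Run:
```python
from h import *
st()
```

```text
t 51.37 tcp [0.4455 0.1579 0.1356] w 0.0213 F [-3.06 -2.21  4.5 ] T [-0.691  0.605  0.015]
q [ 0.362  0.135 -0.406  0.865 -0.032  0.377] xaxis [ 0.165  0.028 -0.986] jaw dir deg 89.1
```

Emit:
arm_command(motion=[{"x": 0.001, "y": 0.001, "z": 0.006, "roll": 0, "fingers": 0}, {"x": 0, "y": 0.001, "z": 0.006, "roll": 0, "fingers": 0}, {"x": 0, "y": 0.001, "z": 0.006, "roll": 0, "fingers": 0}])

```text
clock: 51.62
eef_pos: [0.4451, 0.1578, 0.1354]
tool_rot: [0.013, 0.659, 0.004, 0.752]
ft_force: [-16.7, -1.2, 9.4]
grip_width: 0.0211
```

Run:
```python
from h import *
st()
```

```text
t 51.62 tcp [0.4451 0.1578 0.1354] w 0.0211 F [-16.72  -1.23   9.37] T [-0.379  2.757  0.063]
q [ 0.356  0.158 -0.373  0.908 -0.024  0.367] xaxis [ 0.131  0.024 -0.991] jaw dir deg 89.4
```

Works; continue to bring the tool vertical (lid stays pressed).

Emit:
arm_command(motion=[{"x": 0, "y": 0.001, "z": 0.006, "roll": 0, "fingers": 0}, {"x": 0, "y": 0.001, "z": 0.006, "roll": 0, "fingers": 0}, {"x": 0, "y": 0.001, "z": 0.006, "roll": 0, "fingers": 0}, {"x": 0, "y": 0.001, "z": 0.006, "roll": 0, "fingers": 0}, {"x": 0, "y": 0.001, "z": 0.006, "roll": 0, "fingers": 0}, {"x": 0, "y": 0.001, "z": 0.006, "roll": 0, "fingers": 0}])

```text
clock: 52.12
eef_pos: [0.4463, 0.1577, 0.1348]
tool_rot: [0.006, 0.683, 0.004, 0.73]
ft_force: [-17.9, -2.9, 11.9]
grip_width: 0.0215
```

Run:
```python
from h import *
st()
```

```text
t 52.12 tcp [0.4463 0.1577 0.1348] w 0.0215 F [-17.86  -2.86  11.92] T [-0.574  2.906  0.041]
q [ 0.346  0.207 -0.305  0.993 -0.01   0.349] xaxis [ 0.066  0.013 -0.998] jaw dir deg 89.8
```

Emit:
arm_command(motion=[{"x": 0, "y": 0.001, "z": 0.006, "roll": 0, "fingers": 0}, {"x": 0, "y": 0.001, "z": 0.006, "roll": 0, "fingers": 0}, {"x": 0, "y": 0.001, "z": 0.006, "roll": 0, "fingers": 0}, {"x": 0, "y": 0, "z": 0.006, "roll": 0, "fingers": 0}, {"x": 0, "y": 0, "z": 0, "roll": 0, "fingers": 0}, {"x": 0, "y": 0, "z": 0, "roll": 0, "fingers": 0}])

```text
clock: 52.62
eef_pos: [0.4468, 0.1576, 0.1353]
tool_rot: [0.002, 0.699, 0.003, 0.715]
ft_force: [-1.4, 0.3, -1.3]
grip_width: 0.0213
```

Run:
```python
from h import *
st()
s=cam('scene');cv2.imwrite('pics/g23.png',cv2.resize(s[0][100:230,370:500,::-1],None,fx=4.5,fy=4.5))
```

```text
t 52.62 tcp [0.4468 0.1576 0.1353] w 0.0213 F [-1.39  0.31 -1.35] T [-0.16   0.009 -0.34 ]
q [ 0.339  0.239 -0.259  1.05  -0.     0.338] xaxis [ 0.022  0.007 -1.   ] jaw dir deg 90.1
```

View pics/g23.png

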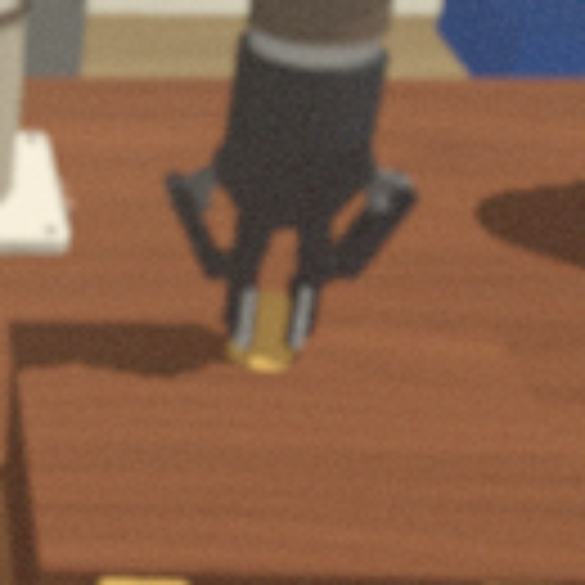

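Emit:
arm_command(motion=[{"x": -0.001, "y": 0, "z": 0, "roll": 0, "fingers": 0}])

```text
clock: 52.75
eef_pos: [0.447, 0.1576, 0.1363]
tool_rot: [0.002, 0.699, 0.003, 0.715]
ft_force: [0.8, 0.3, -1.8]
grip_width: 0.021
```

Emit:
arm_command(motion=[{"x": -0.001, "y": 0, "z": 0, "roll": 0, "fingers": 0}])

```text
clock: 52.83
eef_pos: [0.4471, 0.1576, 0.1372]
tool_rot: [0.002, 0.699, 0.003, 0.715]
ft_force: [2.6, 0.2, -5.2]
grip_width: 0.0214
```

Emit:
arm_command(motion=[{"x": -0.0002, "y": 0, "z": 0, "roll": 0, "fingers": 0}, {"x": 0, "y": 0, "z": 0, "roll": 0, "fingers": 0}])

```text
clock: 53.0
eef_pos: [0.4471, 0.1576, 0.1371]
tool_rot: [0.003, 0.699, 0.003, 0.715]
ft_force: [-1.3, 0.9, -0.7]
grip_width: 0.0208
```

Emit:
arm_command(motion=[{"x": 0, "y": 0, "z": 0, "roll": 0, "fingers": 0}, {"x": 0, "y": 0, "z": 0, "roll": 0, "fingers": 0}])

```text
clock: 53.17
eef_pos: [0.4471, 0.1576, 0.137]
tool_rot: [0.003, 0.699, 0.003, 0.715]
ft_force: [-1.2, 0.0, -1.4]
grip_width: 0.0214
```

Emit:
arm_command(motion=[{"x": -0.0008, "y": 0, "z": 0, "roll": 0, "fingers": 0}])

```text
clock: 53.25
eef_pos: [0.4471, 0.1576, 0.1374]
tool_rot: [0.003, 0.699, 0.003, 0.715]
ft_force: [2.2, 1.2, -8.1]
grip_width: 0.021
```

Emit:
arm_command(motion=[{"x": -0.0005, "y": 0, "z": 0, "roll": 0, "fingers": 0}])

```text
clock: 53.33
eef_pos: [0.4472, 0.1575, 0.1375]
tool_rot: [0.003, 0.7, 0.003, 0.715]
ft_force: [1.8, 1.0, -6.4]
grip_width: 0.0214
```

Emit:
arm_command(motion=[{"x": -0.0005, "y": 0, "z": 0, "roll": 0, "fingers": 0}])

```text
clock: 53.42
eef_pos: [0.4472, 0.1576, 0.1376]
tool_rot: [0.003, 0.7, 0.003, 0.714]
ft_force: [2.2, -0.0, -7.1]
grip_width: 0.0214
```

Emit:
arm_command(motion=[{"x": 0, "y": 0, "z": 0, "roll": 0, "fingers": 0}, {"x": 0.001, "y": 0, "z": 0, "roll": 0, "fingers": 0}, {"x": 0.0015, "y": 0, "z": 0, "roll": 0, "fingers": 0}, {"x": 0.0015, "y": 0, "z": 0, "roll": 0, "fingers": 0}])

```text
clock: 53.75
eef_pos: [0.4466, 0.1576, 0.1344]
tool_rot: [0.003, 0.7, 0.003, 0.714]
ft_force: [-4.2, -0.8, 9.2]
grip_width: 0.0215
```

Run:
```python
from h import *
st()
```

```text
t 53.75 tcp [0.4466 0.1576 0.1344] w 0.0215 F [-4.19 -0.77  9.21] T [-0.217  0.376 -0.343]
q [ 0.339  0.241 -0.259  1.05   0.     0.339] xaxis [ 0.02   0.007 -1.   ] jaw dir deg 90.0
```

Emit:
arm_command(motion=[{"x": 0.002, "y": 0, "z": 0, "roll": 0, "fingers": 0}, {"x": 0.002, "y": 0, "z": 0, "roll": 0, "fingers": 0}])

```text
clock: 53.92
eef_pos: [0.4467, 0.1576, 0.1343]
tool_rot: [0.003, 0.699, 0.003, 0.715]
ft_force: [-7.3, -1.3, 13.6]
grip_width: 0.021
```

Run:
```python
from h import *
st()
```

```text
t 53.92 tcp [0.4467 0.1576 0.1343] w 0.0210 F [-7.26 -1.31 13.65] T [-0.516  1.104 -0.35 ]
q [ 0.339  0.239 -0.262  1.046  0.     0.339] xaxis [ 0.022  0.008 -1.   ] jaw dir deg 90.0
```

Emit:
arm_command(motion=[{"x": 0.0005, "y": 0, "z": 0, "roll": 0, "fingers": 0.8}, {"x": 0, "y": 0, "z": 0, "roll": 0, "fingers": 0.8}, {"x": 0, "y": 0, "z": 0, "roll": 0, "fingers": 0.8}, {"x": 0, "y": 0, "z": 0, "roll": 0, "fingers": 0.8}, {"x": 0, "y": 0, "z": 0, "roll": 0, "fingers": 0.8}, {"x": -0.02, "y": 0, "z": 0, "roll": 0, "fingers": 0.8}, {"x": -0.04, "y": 0, "z": 0, "roll": 0, "fingers": 0.8}, {"x": -0.04, "y": -0.02, "z": 0, "roll": 0, "fingers": 0.8}, {"x": -0.02, "y": -0.04, "z": 0, "roll": 0, "fingers": 0.8}, {"x": -0.02, "y": -0.04, "z": 0, "roll": 0, "fingers": 0.8}, {"x": 0, "y": -0.04, "z": 0, "roll": 0, "fingers": 0.8}, {"x": 0, "y": -0.04, "z": 0, "roll": 0, "fingers": 0.8}, {"x": 0, "y": -0.04, "z": 0, "roll": 0, "fingers": 0.8}, {"x": 0, "y": -0.04, "z": 0, "roll": 0, "fingers": 0.8}, {"x": 0, "y": 0, "z": 0, "roll": 0, "fingers": 0.8}])

```text
clock: 55.17
eef_pos: [0.4486, -0.1086, 0.2769]
tool_rot: [-0.004, 0.696, 0.006, 0.718]
ft_force: [0.3, 0.4, 0.4]
grip_width: 0.0687
```

Run:
```python
from h import *
st()
s=cam('scene');t=cam('top');save('g24.png',s[0],1.25);save('g24t.png',t[0],1.25)
f=s[0]
m=cv2.inRange(cv2.cvtColor(f,cv2.COLOR_RGB2HSV),(18,110,120),(30,255,255));m[:140]=0;m[190:]=0;m[:,:410]=0;m[:,450:]=0
ys,xs=np.nonzero(m);print('knob blob',ys.min(),ys.max(),xs.min(),xs.max())
for z in(.160,.124): print(proj(s,[.441,.157,z]))
print('if .07:',proj(s,[.441+.003,.157,.160+.0137]))
```

```text
t 55.17 tcp [ 0.4486 -0.1086  0.2769] w 0.0687 F [0.27 0.35 0.41] T [ 0.01   0.006 -0.026]
q [-0.245  0.125 -0.02   1.397  0.011 -0.259] xaxis [ 0.031  0.004 -1.   ] jaw dir deg 90.8
knob blob 164 182 421 435
[429.24296552 166.08226522]
[427.08064063 178.30149403]
if .07: [430.33867909 161.89112954]
```

View pics/g24.png

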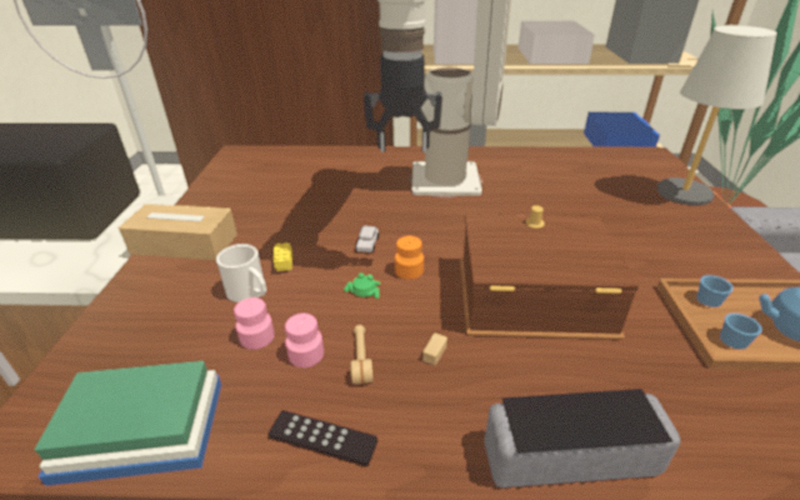

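View pics/g24t.png

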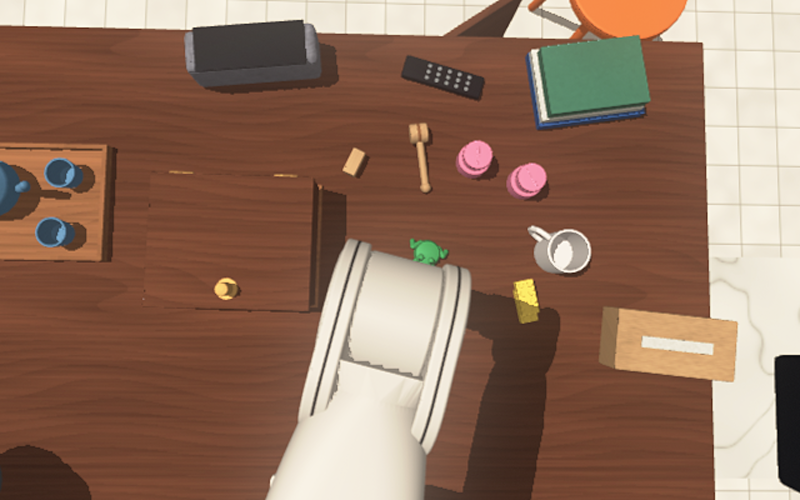

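```bash
python3 -c "
from workcell import job_done; print(job_done())"
```

```text
the job is handed in; nothing more can be done
None
```

I put all three white jars in the toy chest, standing upright, and shut and tugged the lid. I handed the job in at about 55 s with the gripper clear of everything.

**Caps:** I turned every cap clockwise until it stopped dropping.
- **Jar first at (0.455, −0.25):** it was loose. It dropped about 3 mm, then hit its stop.
- **Jar first at (0.58, −0.26):** it was loose. A picture before the first turn showed it standing about 2 mm higher than the third jar. I turned it a second time before it stopped dropping.
- **Jar first at (0.57, −0.11):** it was home or nearly so. It did not drop when turned.
- I did not measure the caps again in a picture after the last turns; this rests on the height and force readings.

**Lid:** I tipped it forward, let it settle, and pressed it shut. I then tugged it by the knob for about 0.6 s. It rose 2 to 3 mm against a pull of up to 8 N, and the catch held. I pressed it down again before letting go. In the last picture the knob's top lies within about 2 px of where a flush lid would put it, roughly 4 px below where an uncaught lid would put it.

**What went wrong on the way:**
- The tool slowly tilted during pressing moves. I straightened it against the chest's front wall and later against the knob.
- The lid press briefly reached about 70 N at the fingertips. The 40 N limit is for the arm and gripper body, so I believe it does not apply, but I could not check.
- The third jar moved a couple of centimetres before I picked it up, perhaps by the announced knock. I found it again in the pictures.
- The other toys look undisturbed in the last pictures, apart from the car, which the arm hides in the top view; the side view shows it in place.

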